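Check a gear batch against the master and sort it

TASK

Sort this small batch of gears by tooth count. First put one 12-tooth gear, hub up, on the test post and let go of it, slide the master gear up until the teeth are fully in mesh, and turn the pair so that the master rolls through about an eighth of a turn; then, with them still in mesh, pick up the code reader and hold it steady for two seconds, squarely over the bar code on the sloped card and about 7 cm from it, to log the check. Finish with every 12-tooth gear lying flat in the smaller tray and every 16-tooth gear lying flat in the larger tray, the reader standing upright on its rubber mat and the master slid fully back; do not tip over the oil bottle or the pin cup.

Things in the scene. Friction and masses are not known exactly. Their poses are not given: they have to be found in the camera images.
- gear12_a: loose steel spur gear with 12 teeth (module 4), lying flat on the table: 56 mm over the tooth tips, 38.4 mm at the tooth roots, toothed disc 12 mm thick; a plain round hub 24 mm in diameter rises from the disc to 36 mm above the underside, and is the place to grip; through bore 14.5 mm; about 180 g. Origin: centre of the underside, z up the axis, x through the middle of a tooth. Always present.
- gear12_b: loose steel spur gear with 12 teeth (module 4), lying flat on the table: 56 mm over the tooth tips, 38.4 mm at the tooth roots, toothed disc 12 mm thick; a plain round hub 24 mm in diameter rises from the disc to 36 mm above the underside, and is the place to grip; through bore 14.5 mm; about 180 g. Origin: centre of the underside, z up the axis, x through the middle of a tooth. May be absent (None).
- gear16_a: loose steel spur gear with 16 teeth (module 4), lying flat on the table: 72 mm over the tooth tips, 54.4 mm at the tooth roots, toothed disc 12 mm thick; a plain round hub 24 mm in diameter rises from the disc to 36 mm above the underside, and is the place to grip; through bore 14.5 mm; about 300 g. Origin: centre of the underside, z up the axis, x through the middle of a tooth. May be absent (None).
- gear16_b: loose steel spur gear with 16 teeth (module 4), lying flat on the table: 72 mm over the tooth tips, 54.4 mm at the tooth roots, toothed disc 12 mm thick; a plain round hub 24 mm in diameter rises from the disc to 36 mm above the underside, and is the place to grip; through bore 14.5 mm; about 300 g. Origin: centre of the underside, z up the axis, x through the middle of a tooth. May be absent (None).
- tester: gear tester, fixed: flat aluminium plate 110 (x) by 240 (y) by 16 mm with the test post and, on its +y half, the sliding carriage with the master gear. Origin: centre of the plate's underside, z up; the carriage slides along the tester's own y axis.
- post_foot (a point): seat of the test post: the top of a round shoulder 22 mm in diameter on which a gear's underside rests, 24 mm above the table, 70 mm from the tester's origin along its -y. The steel post, 12 mm in diameter, stands 24 mm higher, its top 7 mm tapering to 5 mm. Axes as the tester's.
- carriage (a joint): how far the master's carriage is slid towards the post, m: 0 is fully back (master axis 90 mm from the post), 0.034 the end stop, set to the mesh distance of a 12-tooth gear (axes 56 mm apart); it moves along the tester's -y and stays where it is left (about 3 N of friction). With tooth tips against tooth tips it stands short, at about 0.026. A light push of about 8 N is enough; if the tips meet, the free master turns aside, or turn the gear a little.
- carriage_handle (a point): on the axis of the carriage's upright black handle, a round peg 18 mm in diameter standing 58 mm from the master's axis along the tester's +y; this point is 54 mm above the table and the peg's top is 69 mm above it. Moves with the carriage.
- master (a joint): turn of the dark steel 16-tooth master gear on its spindle, rad, counter-clockwise from above; within 0.1 of zero at the start, when the white line on it points along the tester's +y, away from the post, and the middle of a tooth points straight at the post. It turns freely; the teeth are oiled and slip on one another.
- master_axis (a point): on the master gear's axis at the middle of its thickness, 31.5 mm above the table. The master is 72 mm over its 16 teeth and 14 mm thick (underside 24.5 mm, toothed top 38.5 mm, centre nut to 46.5 mm above the table). Moves with the carriage.
- tray_small: smaller open aluminium tray, fixed, for the 12-tooth gears: 78 (x) by 148 (y) mm outside, 22 mm high, walls and floor 4 mm. Origin: centre of the underside; y along its length.
- tray_large: larger open aluminium tray, fixed, for the 16-tooth gears: 98 (x) by 188 (y) mm outside, 22 mm high, walls and floor 4 mm. Origin: centre of the underside; y along its length.
- reader: hand-held code reader standing upright: a square grey head 56 by 56 mm and 30 mm high, a black neck, and a black grip 36 (x) by 30 (y) mm from 44 to 96 mm above the underside; about 220 g, heavy at the foot. It reads straight down through the window in its underside. Origin: centre of the underside, z up through the grip.
- reader_window (a point): the reader's window, centre of its underside; it looks along the reader's own -z.
- reader_mat: the reader's flat rubber mat, fixed, 90 by 90 by 4 mm. Origin: centre of the underside.
- card: job card with a black bar code, on a fixed stand: a plate 92 by 80 mm sloped 30 degrees, facing up and towards the robot's side. Origin: centre of the bar code on the card's face, 40 mm above the table; z is the normal out of the face, y level across the bars. The reader reads it when its window is within 16 mm of the card's normal through the code's centre (in x and in y), 25 to 130 mm out, and the reader's axis is within 15 degrees of that normal.
- oil_bottle: white plastic oil bottle with a black cap, 44 mm in diameter, 90 mm tall, standing beside the gears; a bystander. Origin: centre of the underside.
- pin_cup: open steel cup, 44 mm in diameter, 50 mm tall, standing beside the gears; a bystander. Origin: centre of the underside.
Things that resemble listed ones, but are neither listed nor needed, are in the scene too. What is shaped like the reader but green or purple is not meant.

How it is judged:
By the outcome, as a careful person would: the job done as asked, in the order asked, and still so for the second after the job is handed in, with the robot touching nothing.
Of gear12_b, gear16_a, gear16_b only 2 to 3 are there at a start; the rules pass over those that are not, and their reading is None.
At some moment in a run one of gear12_a, gear12_b, gear16_a, gear16_b may be knocked a few centimetres aside while the robot is not near it.
Once in a run the grip may slacken for a moment while it holds something.
It also fails if it takes over 210 s, if anything falls off the work surface, if the arm or the gripper's body presses on something with over 40 N, if the wrist force passes 120 N, or if a joint passes its speed limit or range.

ROBOT

A 7-joint arm with a two-finger parallel gripper is mounted at the origin on the work surface. World frame = base frame: x ahead of the robot, y to its left, z up, the work surface at z = 0. Lengths are in m, angles in rad, forces in N, time in s.
With the tool pointing down it reaches from about 0.375 to 0.925 m from the base axis. Payload 3.1 kg.
Tool frame: the origin (TCP) lies at the very end of the fingers, on their centre line; the grasp point (between the pads) lies 19 mm behind it (ctrl.pinch_z is the distance from the TCP to the grasp point, in m); z points along the fingers, y is the direction in which the jaws open and shut (so a half turn about z gives the same grasp; the last joint's range is limited). The gripper opens to 85 mm and grips with 20 to 120 N. Pads are 22 mm wide; open, the fingers measure 114 mm over their backs; the gripper's body (76 mm by 85 mm) begins 54 mm behind the grasp point. The pads swing forward as they close: fully open they stand 13 mm farther back than shut.
Start: joints at [1.246, 0.383, 0.044, 1.598, -0.018, 1.161, -0.05], TCP at [0.146, -0.633, 0.231] pointing down, gripper open.
Joint ranges: [-2.61, 2.61], [-0.41, 2.15], [-1.48, 1.57], [0, 2.5], [-1.57, 4.71], [0.05, 1.97], [-2.85, 2.85]. Speed limits (rad/s): [2.79, 2.79, 3.14, 3.14, 3.14, 3.14, 3.14].

INTERFACE

Orientations are given as a 3x3 rotation matrix whose columns are the frame's x, y, z axes.
In Python, from bench import ctrl, camera, get_calibration, ticket, regions_of gives the robot as it stands.
- The arm moves only by the tool drive_tool, never from a script. Its argument "increments" is a list of rows, each a list of 7 numbers: the turn, a rotation vector about the world's x, y, z in units of 5 degrees (1.0 is 5 degrees), then the shift along the world's x, y, z in cm, then the finger opening in cm, from 0 to 8.54. In form: [[wx, wy, wz, tx, ty, tz, jaw], ...]. A call has exactly 8 rows; each row is the pose to reach, as a shift and turn from the pose commanded when the call began; what a row does not reach only later rows make up. A row lasts 1/12 s, in which the tool goes at most 41.7 mm and 7.16 degrees, less where a joint would pass 70% of its speed; a pose out of reach is approached as far as the arm can. A call with a gripper value outside its range is refused whole. The fingers move at their own pace and stop on an object; "newtons" is the grip in N (left out, the last holds). Time passes only in rows, so rows that repeat a pose let the fingers close, or fill a call up. It gives the time, the measured TCP pose, the force and the opening at its end, in the units of the state.
- ctrl.get_state(): the state, without advancing time (a new reading comes with each control period).
- camera(name): name is "scene" or "top"; returns (picture, depth): 400x640x3 uint8, blue, green, red; 400x640 float32, m along the optical axis (not along the pixel's ray), 0 where there is no reading.
- get_calibration(name): a dict with "camera_matrix" (3x3 intrinsics, pixels), "R" (3x3) and "t" (3): a world point X has camera coordinates R X + t. Camera axes: x right, y down, z forward; pixel columns grow to the right and rows downward; lengths in m; the calibration is good to about 2 mm. A picture is of the moment at which its call begins. get_calibration takes no time and is no camera call.
- ticket.finish_job(): hands the job in, once; it reports no verdict.
Trained networks look in the newest picture that a camera, given by its name, has taken for a name from the list of things; names that differ only in an ending like _2 or _b are one class to them, and where a whole thing is asked for, a point or a joint stands for the part that bears it (a point fixed in the world has none). Each returns a list of dicts, best first, with "score" (0 to 1); they miss things now and then, are a little off and sometimes report something else, mostly with a low value. They report only what shows in the picture. A call takes as long as a camera call. They do not tell look-alikes from the thing itself.
- regions_of(camera, label): "mask" (400x640 bool, what is visible of it) and "at" ([column, row] in pixels, amid what is visible of it).
The state is a dict: "time": time; "joints": joint angles; "qvel": joint speeds; "tau": joint torques, N m; "tool_pos": TCP position; "tool_rot": TCP orientation; "force": force on the tool from outside, world axes, zero at the start; "moment": the same for the moment, N m; "width": finger opening in m.
Only numpy, scipy, OpenCV 4.12 (cv2) and the standard library are available. Lean on these libraries where they do the work, as an engineer would, in place of code of your own. Each camera call takes 0.05 s, during which the arm holds its last target.

## Working session

There is one attempt and no reset: what is moved stays moved. The work goes in short steps, Python scripts to look and compute and a tool call to move; the robot and the scene stay as the last step left them, time stands still between calls to the robot, and variables do not carry over. Pictures are saved under pics/ and viewed, and the job is handed in when it is done.

Besides the shell and the picture viewer there is one more tool, called after ">>>" as name(argument=value, ...), one argument or row to a line, values as JSON. drive_tool: Moves the arm, as the interface text tells. Its arguments: {"type":"object","properties":{"increments":{"type":"array","items":{"type":"array","items":{"type":"number"}}},"newtons":{"type":"number"}},"required":["increments"]}

```bash
ls; mkdir -p pics; python3 - <<'E'
from bench import ctrl,camera,get_calibration
import cv2
for n in("scene","top"):
    p,d=camera(n);cv2.imwrite(f"pics/{n}0.png",p)
    c=get_calibration(n);print(n,c)
print(ctrl.get_state(),ctrl.pinch_z)
E
```

```text
pics
scene {'camera_matrix': array([[517.24723029,   0.        , 307.15357605],
       [  0.        , 517.24723029, 202.68374987],
       [  0.        ,   0.        ,   1.        ]]), 'R': array([[ 0.6987491 ,  0.71532794, -0.00745888],
       [ 0.59899337, -0.59074749, -0.54057778],
       [-0.39109671,  0.37326042, -0.84126097]]), 't': array([-0.35854366, -0.30079165,  1.41951097])}
top {'camera_matrix': array([[509.12925414,   0.        , 330.5757199 ],
       [  0.        , 509.12925414, 203.66669429],
       [  0.        ,   0.        ,   1.        ]]), 'R': array([[-0.00242818, -0.99996177,  0.00840064],
       [-0.99066636,  0.00126053, -0.13630328],
       [ 0.13628748, -0.0086532 , -0.99063154]]), 't': array([-0.03583763,  0.56087945,  1.42735463])}
{'time': 0.1, 'joints': array([ 1.2462112 ,  0.38374167,  0.04384202,  1.59945252, -0.01791324,
        1.1612058 , -0.04988375]), 'qvel': array([-0.00030158, -0.00316555,  0.00186201, -0.00444204,  0.0006903 ,
        0.00203285, -0.00146688]), 'tau': array([ 2.24502226e-03, -4.34728074e+01,  1.02902859e+00, -2.50453734e+01,
        1.08352618e-02,  5.45160729e-03, -7.39474775e-07]), 'tool_pos': array([ 0.1459518 , -0.63250549,  0.23000385]), 'tool_rot': array([[ 9.74375070e-01,  2.24928417e-01, -6.55490413e-04],
       [ 2.24929342e-01, -9.74372305e-01,  2.32419278e-03],
       [-1.15914702e-04, -2.41207453e-03, -9.99997084e-01]]), 'force': array([-0.24193838, -0.39840652,  0.41867708]), 'moment': array([-0.04998198, -0.04692289,  0.03570015]), 'width': 0.08515645695835437} 0.0187
```

View pics/scene0.png

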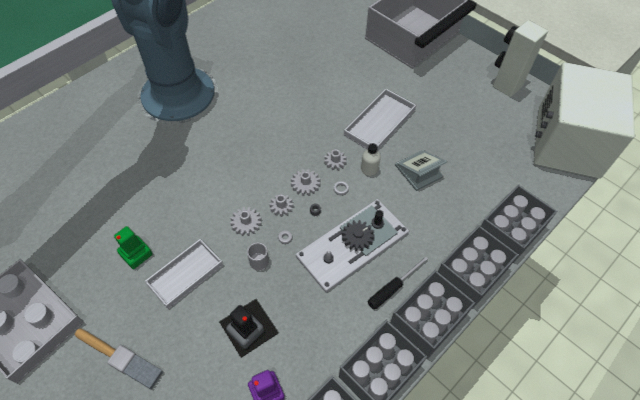

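View pics/top0.png

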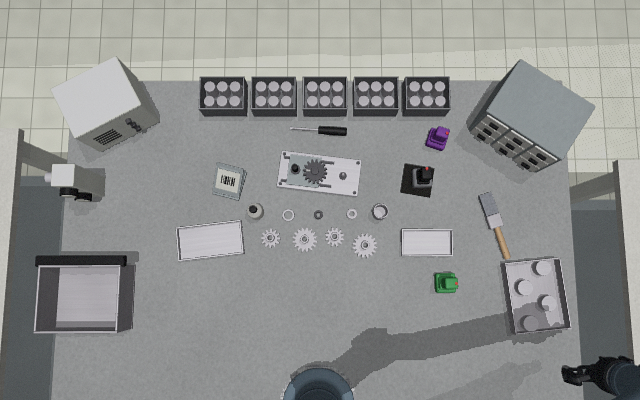

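```bash
cat > h.py <<'E'
from bench import ctrl,camera,get_calibration,ticket,regions_of
import numpy as np,cv2
def world(n,u,v,d):
    c=get_calibration(n);K=c["camera_matrix"]
    X=np.stack([(u-K[0,2])/K[0,0]*d,(v-K[1,2])/K[1,1]*d,d],-1)
    return (X-c["t"])@c["R"]
def cloud(n,d):
    v,u=np.mgrid[:400,:640];return world(n,u.astype(float),v.astype(float),d.astype(float))
def px(n,X):
    c=get_calibration(n);K=c["camera_matrix"];Y=np.asarray(X)@c["R"].T+c["t"];Z=Y@K.T
    return Z[...,:2]/Z[...,2:]
def crop(n,p,u0,v0,u1,v1,s,name):
    cv2.imwrite(f"pics/{name}.png",cv2.resize(p[v0:v1,u0:u1],None,fx=s,fy=s,interpolation=cv2.INTER_CUBIC))
E
python3 - <<'E'
from h import *
p,d=camera("top");C=cloud("top",d)
crop("top",p,170,120,460,300,2.7,"topz")
for l in ["gear12_a","gear16_a","tester","carriage_handle","master_axis","tray_small","tray_large","reader","reader_mat","card","oil_bottle","pin_cup"]:
    for r in regions_of("top",l):
        m=r["mask"]&(d>0);P=C[m]
        print(l,round(r["score"],2),np.round(r["at"],0),m.sum(),"med",np.median(P,0).round(4),"max z",np.percentile(P[:,2],95).round(3),"ext",P.min(0).round(3),P.max(0).round(3))
p,d=camera("scene")
crop("scene",p,140,80,450,310,2.5,"scz")
E
```

```text
gear12_a 0.73 [272. 239.] 225 med [0.4625 0.1364 0.0114] max z 0.036 ext [ 0.438  0.113 -0.005] [0.488 0.162 0.044]
gear12_a 0.68 [332. 232.] 205 med [ 0.4693 -0.0471  0.0119] max z 0.037 ext [ 0.446 -0.071 -0.008] [ 0.491 -0.026  0.039]
gear12_a 0.67 [408. 184.] 452 med [ 0.6216 -0.2719  0.0035] max z 0.009 ext [ 0.588 -0.343 -0.007] [ 0.687 -0.243  0.013]
gear12_a 0.36 [424. 174.] 426 med [ 0.6325 -0.2944  0.0459] max z 0.102 ext [ 0.612 -0.34  -0.005] [ 0.676 -0.274  0.11 ]
gear16_a 0.71 [306. 236.] 382 med [0.4612 0.0375 0.0115] max z 0.035 ext [ 0.429  0.005 -0.007] [0.494 0.067 0.045]
gear16_a 0.69 [365. 246.] 340 med [ 0.4404 -0.1365  0.0113] max z 0.035 ext [ 0.411 -0.167 -0.008] [ 0.47  -0.107  0.042]
tester 0.66 [319. 173.] 2941 med [ 0.6528 -0.0032  0.0183] max z 0.041 ext [ 0.587 -0.125 -0.002] [0.723 0.118 0.075]
carriage_handle 0.68 [306. 170.] 1042 med [0.6577 0.0376 0.0277] max z 0.048 ext [ 0.612 -0.021  0.013] [0.712 0.093 0.075]
master_axis 0.9 [315. 170.] 421 med [0.6557 0.0108 0.038 ] max z 0.047 ext [ 0.623 -0.021  0.012] [0.693 0.044 0.052]
master_axis 0.57 [26
[... 954 characters left out ...]
er 0.4 [255. 213.] 225 med [0.5365 0.1758 0.0608] max z 0.091 ext [ 0.519  0.159 -0.002] [0.566 0.202 0.097]
reader_mat 0.92 [410. 182.] 499 med [ 0.6188 -0.2739  0.0035] max z 0.01 ext [ 0.588 -0.343 -0.008] [ 0.687 -0.243  0.029]
card 0.74 [224. 179.] 769 med [0.6297 0.2617 0.04  ] max z 0.061 ext [ 0.586  0.214 -0.004] [0.693 0.308 0.067]
oil_bottle 0.56 [257. 211.] 231 med [0.5362 0.176  0.0606] max z 0.091 ext [ 0.519  0.159 -0.007] [0.562 0.206 0.097]
oil_bottle 0.23 [304. 235.] 361 med [0.4616 0.0402 0.0117] max z 0.035 ext [ 0.432  0.008 -0.007] [0.491 0.07  0.045]
pin_cup 0.45 [381. 211.] 230 med [ 0.5404 -0.1805  0.0084] max z 0.051 ext [ 0.517 -0.201 -0.005] [ 0.568 -0.157  0.059]
```

View pics/topz.png

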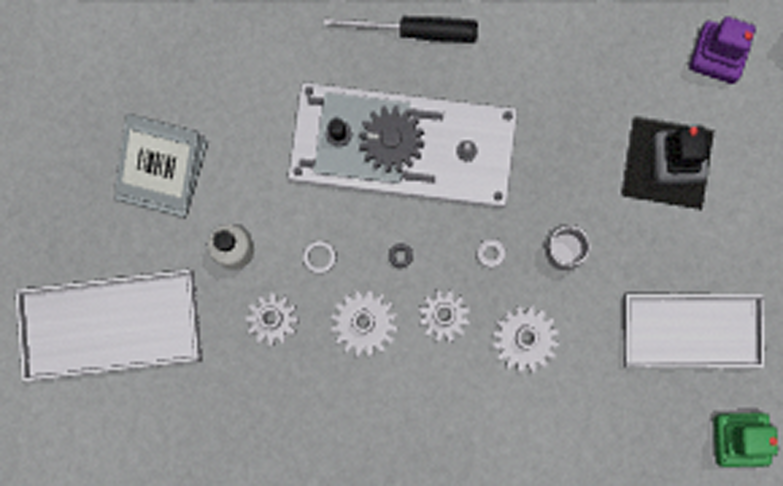

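View pics/scz.png

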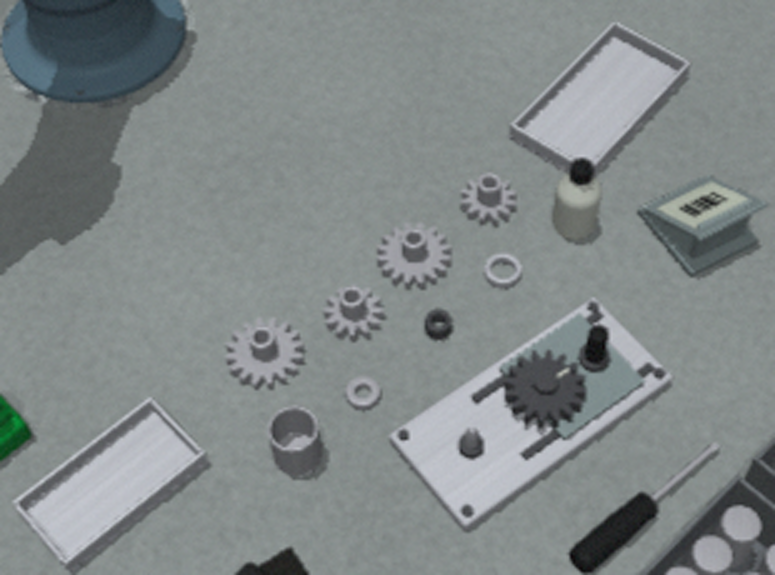

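```bash
cat > meas.py <<'E'
from h import *
def both():
    o={}
    for n in("top","scene"):
        p,d=camera(n);o[n]=(p,d,cloud(n,d))
    return o
def near(C,xy,r,z0,z1):
    P=C.reshape(-1,3);m=(np.hypot(P[:,0]-xy[0],P[:,1]-xy[1])<r)&(P[:,2]>z0)&(P[:,2]<z1);return P[m]
def hubpx(n,img,xy,z,r=0.02):
    # circle fit of a disc top by rendering: return rough
    pass
def disc(o,xy,r,z0,z1,it=4):
    out=[]
    for n in o:
        c=np.array(xy,float)
        for _ in range(it):
            P=near(o[n][2],c,r,z0,z1)
            if len(P)==0:break
            c=P[:,:2].min(0)/2+P[:,:2].max(0)/2 if False else P[:,:2].mean(0)
        out.append((n,c.round(4),len(P),P[:,2].mean().round(4) if len(P) else 0))
    return out
def rect(o,n,xy,r,z0,z1):
    P=near(o[n][2],xy,r,z0,z1);R=cv2.minAreaRect((P[:,:2]*1000).astype(np.float32));return R
E
python3 - <<'E'
from meas import *
o=both()
for nm,xy in dict(g1=(.463,.136),g2=(.461,.0375),g3=(.469,-.047),g4=(.44,-.1365)).items():
    print(nm,disc(o,xy,.016,.030,.042),disc(o,xy,.04,.007,.017))
print("post",disc(o,(.65,-.07),.012,.038,.055))
print("nut",disc(o,(.656,.012),.012,.042,.052),"master",disc(o,(.656,.012),.04,.034,.043))
print("handle",disc(o,(.66,.07),.015,.062,.075))
print("bottle",disc(o,(.536,.176),.03,.08,.1),"cup",disc(o,(.54,-.18),.03,.044,.056))
print("reader top",disc(o,(.63,-.3),.04,.088,.1),"green",)
for n in o:
    print(n,"tester",rect(o,n,(.653,-.003),.14,.012,.020))
    print("small",rect(o,n,(.452,-.317),.1,.017,.027));print("large",rect(o,n,(.459,.315),.125,.017,.027))
    print("mat",rect(o,n,(.635,-.29),.075,.001,.007)); print("readerhead",rect(o,n,(.635,-.3),.055,.024,.036),rect(o,n,(.635,-.3),.05,.088,.102))
    P=near(o[n][2],(.63,.26),.03,.015,.07);c=P.mean(0);u,s,v=np.linalg.svd(P-c);print("card",c,v[2],s)
    P=near(o[n][2],(.63,.26),.07,.0,.09);print(P.min(0),P.max(0))
for n in o:
  for nm,X in dict(post=(.65,-.075,.048)).items(): print(n,px(n,X))
E
```

```text
g1 [('top', array([0.4642, 0.1382]), 35, np.float64(0.0349)), ('scene', array([0.4687, 0.1399]), 56, np.float64(0.0344))] [('top', array([0.4635, 0.1382]), 152, np.float64(0.0114)), ('scene', array([0.4724, 0.1369]), 180, np.float64(0.0112))]
g2 [('top', array([0.4606, 0.0394]), 39, np.float64(0.0353)), ('scene', array([0.465 , 0.0415]), 59, np.float64(0.0341))] [('top', array([0.4614, 0.0393]), 273, np.float64(0.0115)), ('scene', array([0.4681, 0.0391]), 386, np.float64(0.0112))]
g3 [('top', array([ 0.4683, -0.0475]), 33, np.float64(0.0354)), ('scene', array([ 0.4723, -0.0449]), 57, np.float64(0.0346))] [('top', array([ 0.4674, -0.0474]), 144, np.float64(0.0117)), ('scene', array([ 0.4752, -0.0475]), 210, np.float64(0.0113))]
g4 [('top', array([ 0.4429, -0.1353]), 33, np.float64(0.0353)), ('scene', array([ 0.4479, -0.1331]), 63, np.float64(0.0346))] [('top', array([ 0.443 , -0.1346]), 275, np.float64(0.0115)), ('scene', array([ 0.4497, -0.1339]), 439, np.float64(0.0111))]
post [('top', array([ 0.646 , -0.0719]), 14, np.float64(0.0439)), ('scene', array([ 0.6521, -0.071 ]), 26, np.fl
[... 1815 characters left out ...]
 89.42806243896484)
large ((462.656982421875, 315.4349365234375), (99.33566284179688, 192.931396484375), 6.7277398109436035)
mat ((635.9814453125, -289.2586669921875), (146.59402465820312, 144.9102783203125), 36.03582000732422)
readerhead ((644.822265625, -302.38629150390625), (55.23471450805664, 55.24418258666992), 0.701282262802124) ((644.037841796875, -301.3338623046875), (36.605934143066406, 31.031110763549805), 1.9912911653518677)
card [0.63079095 0.25919812 0.03980031] [ 0.49388973 -0.12111785 -0.86104785] [0.27881071 0.25091497 0.01835908]
[5.61479828e-01 1.92026785e-01 5.54504152e-06] [0.69885495 0.32742033 0.06726623]
top [343.74007974 172.58231529]
scene [326.78659771 253.09761414]
```

```bash
python3 - <<'E'
from meas import *
o=both()
def rectm(n,l,z,k=0):
    r=regions_of(n,l)
    if not r: print(n,l,"none");return
    m=r[k]["mask"].astype(np.uint8)
    c=max(cv2.findContours(m,cv2.RETR_EXTERNAL,cv2.CHAIN_APPROX_NONE)[0],key=cv2.contourArea)[:,0].astype(float)
    # plane z intersect
    cal=get_calibration(n);cc=-cal["R"].T@cal["t"];w=world(n,c[:,0],c[:,1],np.ones(len(c)))-cc
    P=cc+w*((z-cc[2])/w[:,2])[:,None]
    print(n,l,cv2.minAreaRect((P[:,:2]*1000).astype(np.float32)))
for n in o:
    rectm(n,"tester",.016);rectm(n,"tray_small",.022);rectm(n,"tray_large",.022);rectm(n,"reader_mat",.004)
    cal=get_calibration(n);print(-cal["R"].T@cal["t"])
    P=near(o[n][2],(.65,-.075),.03,.030,.06);print(len(P),P.mean(0),P.min(0),P.max(0))
crop("top",o["top"][0],270,140,370,205,8,"t2")
crop("scene",o["scene"][0],290,195,415,295,6,"s2")
E
```

```text
top tester ((642.3362426757812, -304.0256652832031), (60.85661315917969, 57.93448257446289), 3.4479117393493652)
top tray_small ((451.18731689453125, -313.89654541015625), (149.17137145996094, 80.75843048095703), 89.8774185180664)
top tray_large ((458.0765686035156, 310.4704895019531), (104.1658706665039, 193.1424102783203), 6.687262058258057)
top reader_mat ((636.5230712890625, -293.60211181640625), (90.50409698486328, 91.64691162109375), 79.48104858398438)
[ 0.36102681 -0.02419209  1.49073328]
17 [ 0.64615293 -0.07201733  0.04199704] [ 0.63749033 -0.07924261  0.03016604] [ 0.65352337 -0.06723959  0.05104785]
scene tester ((661.8873901367188, -3.0397796630859375), (241.64312744140625, 113.23493194580078), 82.72924041748047)
scene tray_small ((460.1494140625, -312.88458251953125), (152.82965087890625, 90.5074691772461), 88.87476348876953)
scene tray_large ((467.6606140136719, 310.11773681640625), (104.0413589477539, 202.05233764648438), 6.752217769622803)
scene reader_mat ((641.0314331054688, -291.5256042480469), (92.2011947631836, 91.79821014404297), 79.40419006347656)
[ 0.98587033 -0.45106287  1.02890356]
36 [ 0.65212468 -0.07168702  0.04038913] [ 0.64619558 -0.07517852  0.03086034] [ 0.65632593 -0.06334395  0.05014523]
```

View pics/t2.png

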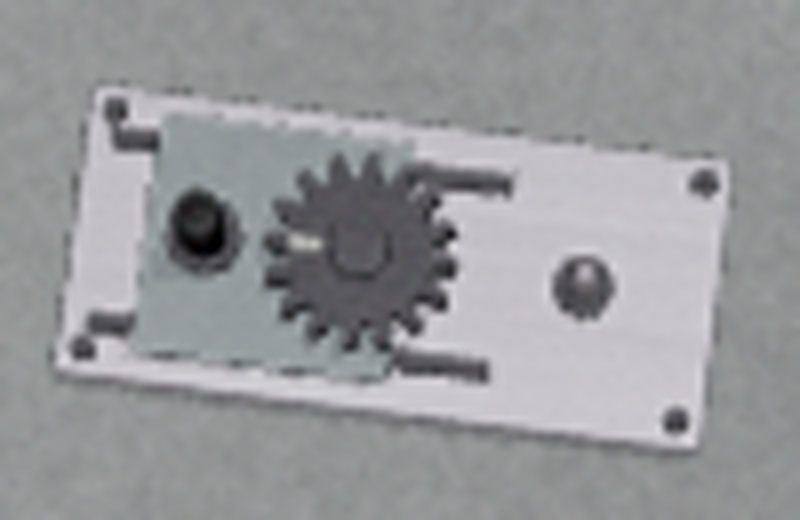

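View pics/s2.png

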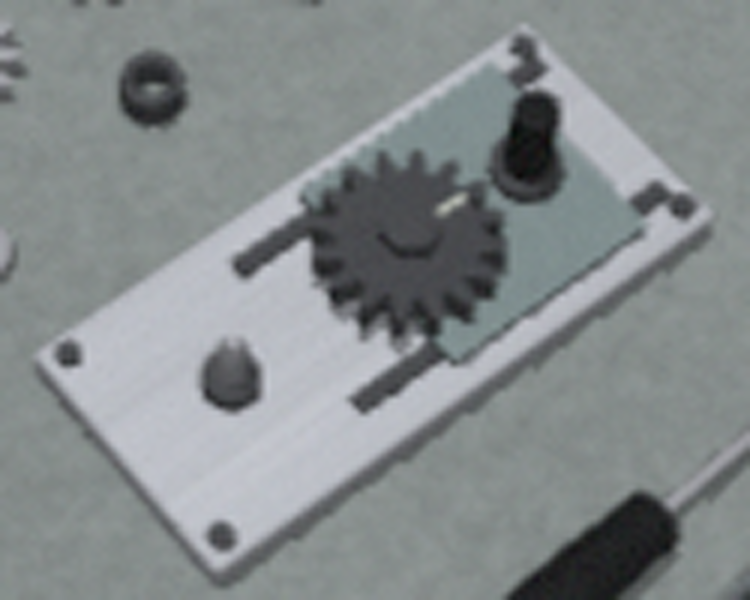

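```bash
cat >> h.py <<'E'
def atz(n,u,v,z):
    cal=get_calibration(n);cc=-cal["R"].T@cal["t"];w=world(n,np.float64(u),np.float64(v),np.float64(1))-cc
    return (cc+w*(z-cc[2])/w[2])
E
python3 - <<'E'
from h import *
f=lambda u,v:(270+u/8,140+v/8)
g=lambda u,v:(290+u/6,195+v/6)
for n,F,D in(("top",f,dict(c1=(97,90,.016),c2=(727,160,.016),c3=(695,448,.016),c4=(57,375,.016),shoulder=(583,288,.024),tip=(588,270,.047),nut=(358,247,.0465),handle=(200,217,.069))),
 ("scene",g,dict(c1=(35,355,.016),c2=(522,25,.016),c3=(712,212,.016),c4=(222,575,.016),tip=(232,345,.048),handle=(540,97,.069),nut=(412,232,.0465)))):
    R={k:atz(n,*F(*v[:2]),v[2]) for k,v in D.items()}
    for k,v in R.items():print(n,k,v.round(4))
    c=np.mean([R[k] for k in("c1","c2","c3","c4")],0);print("centre",c)
    print("nut-tip",np.linalg.norm((R["nut"]-R["tip"])[:2]),"handle-c",np.linalg.norm((R["handle"]-c)[:2]),"nut-c",np.linalg.norm((R["nut"]-c)[:2]),"tip-c",np.linalg.norm((R["tip"]-c)[:2]))
E
```

```text
top c1 [0.7209 0.1061 0.016 ]
top c2 [ 0.6943 -0.1271  0.016 ]
top c3 [ 0.5865 -0.1142  0.016 ]
top c4 [0.6139 0.1197 0.016 ]
top shoulder [ 0.6446 -0.0732  0.024 ]
top tip [ 0.6468 -0.0743  0.047 ]
top nut [0.6554 0.0087 0.0465]
top handle [0.6617 0.0644 0.069 ]
centre [ 0.65388758 -0.00387679  0.016     ]
nut-tip 0.08343926874188946 handle-c 0.06868435428399823 nut-c 0.012637461343930553 tip-c 0.07080352394523108
scene c1 [ 0.5934 -0.1129  0.016 ]
scene c2 [0.6225 0.1213 0.016 ]
scene c3 [0.728  0.1091 0.016 ]
scene c4 [ 0.7014 -0.1256  0.016 ]
scene tip [ 0.6518 -0.0711  0.048 ]
scene handle [0.6669 0.0726 0.069 ]
scene nut [0.665  0.0086 0.0465]
centre [ 0.66131766 -0.00199322  0.016     ]
nut-tip 0.08081610368335984 handle-c 0.07476233568496064 nut-c 0.011194285236571243 tip-c 0.06980361733638166
```

>>> drive_tool(
  increments=[
    [0,0,0,2,3.6,0,5],
    [0,0,0,4,7.2,0,5],
    [0,0,0,6,10.8,0,5],
    [0,0,0,8,14.4,0,5],
    [0,0,0,10,18,0,5],
    [0,0,0,12,21.6,0,5],
    [0,0,0,14,25.2,0,5],
    [0,0,0,16,28.8,0,5],
  ],
  newtons=40,
)

```text
time: 2.07
tool_pos: [0.3068, -0.3436, 0.2316]
tool_rot: [[0.974, 0.225, 0.001], [0.225, -0.974, -0.001], [0.0, 0.001, -1.0]]
force: [0.7, -0.4, -0.4]
width: 0.0502
```

>>> drive_tool(
  increments=[
    [0,0,0,2,3.6,0,5],
    [0,0,0,4,7.2,0,5],
    [0,0,0,6,10.8,0,5],
    [0,0,0,8,14.4,0,5],
    [0,0,0,10,18,0,5],
    [0,0,0,12,21.6,0,5],
    [0,0,0,14,25.2,0,5],
    [0,0,0,16.2,30,0,5],
  ],
)

```text
time: 2.73
tool_pos: [0.4646, -0.054, 0.2319]
tool_rot: [[0.975, 0.224, 0.002], [0.224, -0.975, -0.001], [0.002, 0.001, -1.0]]
force: [0.5, -0.6, 0.6]
width: 0.0501
```

```bash
cat > st.py <<'E'
from h import *
s=ctrl.get_state();R=s["tool_rot"]
print(round(s["time"],2),"j",s["joints"].round(2),"tcp",s["tool_pos"].round(4),"y",R[:,1].round(4),np.degrees(np.arctan2(R[1,1],R[0,1])).round(2),"z",R[:,2].round(3),"F",s["force"].round(1),"M",s["moment"].round(2),"w",s["width"].round(4))
E
python3 st.py
```

```text
Traceback (most recent call last):
  File "st.py", line 3, in <module>
    print(round(s["time"],2),"j",s["joints"].round(2),"tcp",s["tool_pos"].round(4),"y",R[:,1].round(4),np.degrees(np.arctan2(R[1,1],R[0,1])).round(2),"z",R[:,2].round(3),"F",s["force"].round(1),"M",s["moment"].round(2),"w",s["width"].round(4))
                                                                                                                                                                                                                               ^^^^^^^^^^^^^^^^
AttributeError: 'float' object has no attribute 'round'
```

```bash
sed -i 's/s\["width"\].round(4)/round(s["width"],4)/' st.py; python3 st.py; python3 - <<'E'
from meas import *
o=both()
crop("top",o["top"][0],270,160,410,270,5.7,"t3");crop("scene",o["scene"][0],180,80,380,240,4,"s3")
for nm,xy in dict(g3=(.469,-.047)).items():
    print(nm,disc(o,xy,.016,.030,.042),disc(o,xy,.04,.007,.017))
# fingertips: points z .225-.26 near tcp
for n in o:
    P=near(o[n][2],(.4646,-.054),.08,.22,.25);print(n,len(P),P.mean(0),P.min(0),P.max(0))
print(px("scene",ctrl.get_state()["tool_pos"]),px("top",ctrl.get_state()["tool_pos"]))
E
```

```text
2.73 j [ 0.55  0.06 -0.53  2.    0.04  1.09 -1.35] tcp [ 0.4646 -0.054   0.2319] y [ 0.2241 -0.9746  0.0011] -77.05 z [ 0.002 -0.001 -1.   ] F [ 0.5 -0.6  0.6] M [-0.06 -0.09 -0.03] w 0.0501
g3 [('top', array([ 0.469, -0.047]), 0, 0), ('scene', array([ 0.4724, -0.0449]), 63, np.float64(0.0342))] [('top', array([ 0.469, -0.047]), 0, 0), ('scene', array([ 0.476 , -0.0474]), 224, np.float64(0.0114))]<stdin>:8: RuntimeWarning: Mean of empty slice.
  ret = um.true_divide(
Traceback (most recent call last):
ValueError: zero-size array to reduction operation minimum which has no identity
```

View pics/s3.png

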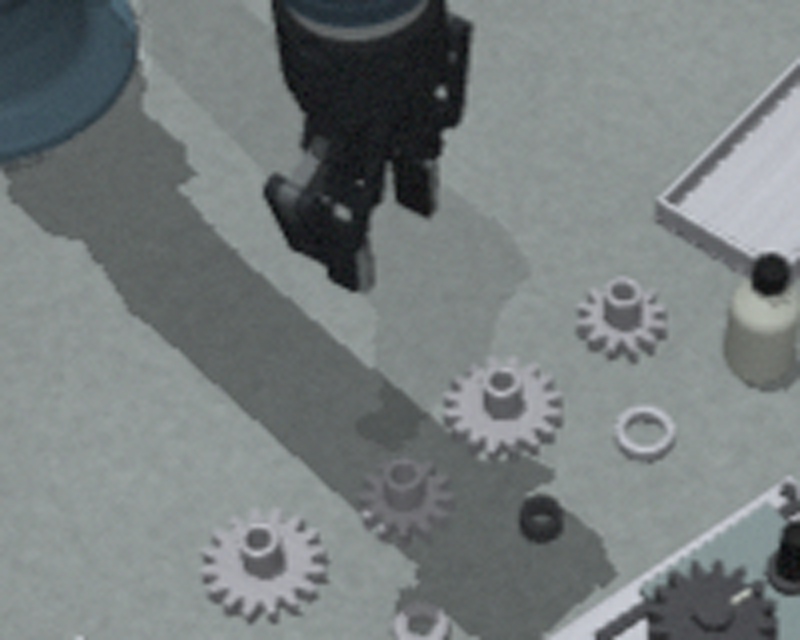

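>>> drive_tool(
  increments=[
    [0,0,1.4,0,0,-1,5],
    [0,0,2.8,0,0,-2,5],
    [0,0,4.2,0,0,-3,5],
    [0,0,5.6,0,0,-4,5],
    [0,0,7,0,0,-5,5],
    [0,0,8.4,0,0,-6,5],
    [0,0,9.8,0,0,-7,5],
    [0,0,11.2,0,0,-8,5],
  ],
)

```text
time: 3.5
tool_pos: [0.4635, -0.0561, 0.151]
tool_rot: [[0.353, 0.935, 0.0], [0.935, -0.353, -0.0], [-0.0, 0.0, -1.0]]
force: [0.2, 0.1, 0.4]
width: 0.05
```

>>> drive_tool(
  increments=[
    [0,0,1.4,0,0,-1,5],
    [0,0,2.85,0,0,-2,5],
    [0,0,2.85,0.2,-0.1,-3,5],
    [0,0,2.85,0.2,-0.1,-4,5],
    [0,0,2.85,0.2,-0.1,-4,5],
    [0,0,2.85,0.2,-0.1,-4,5],
    [0,0,2.85,0.2,-0.1,-4,5],
    [0,0,2.85,0.2,-0.1,-4,5],
  ],
)

```text
time: 4.17
tool_pos: [0.4662, -0.0565, 0.1119]
tool_rot: [[0.118, 0.993, 0.001], [0.993, -0.118, -0.0], [-0.0, 0.001, -1.0]]
force: [0.1, 0.2, -0.3]
width: 0.0499
```

```bash
python3 st.py; python3 - <<'E'
from meas import *
o=both()
crop("top",o["top"][0],270,160,410,270,5.7,"t4");crop("scene",o["scene"][0],180,80,380,240,4,"s4")
E
```

```text
4.17 j [ 0.59  0.26 -0.61  2.1   0.2   0.84 -0.25] tcp [ 0.4662 -0.0565  0.1119] y [ 0.993  -0.1182  0.0014] -6.79 z [ 0.001 -0.    -1.   ] F [ 0.1  0.2 -0.3] M [ 0.06 -0.06  0.  ] w 0.0499
```

View pics/s4.png

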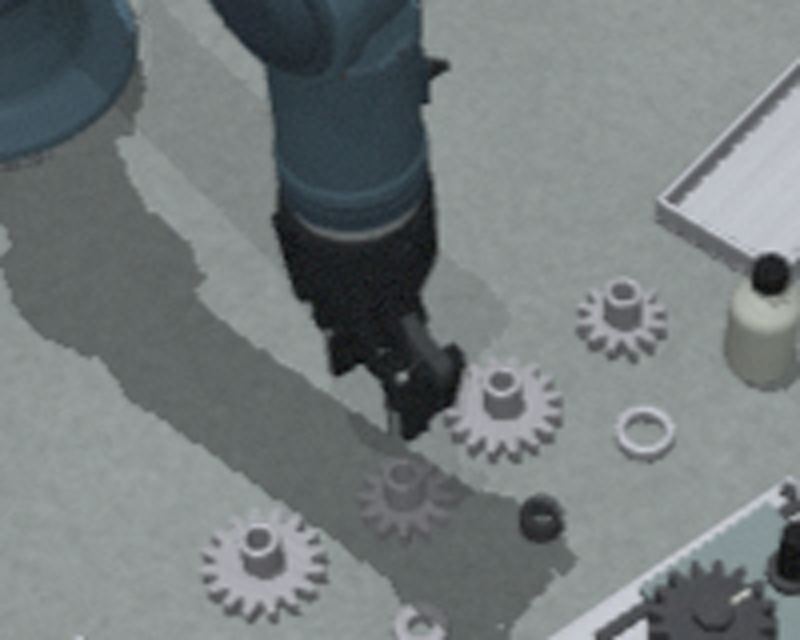

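View pics/t4.png

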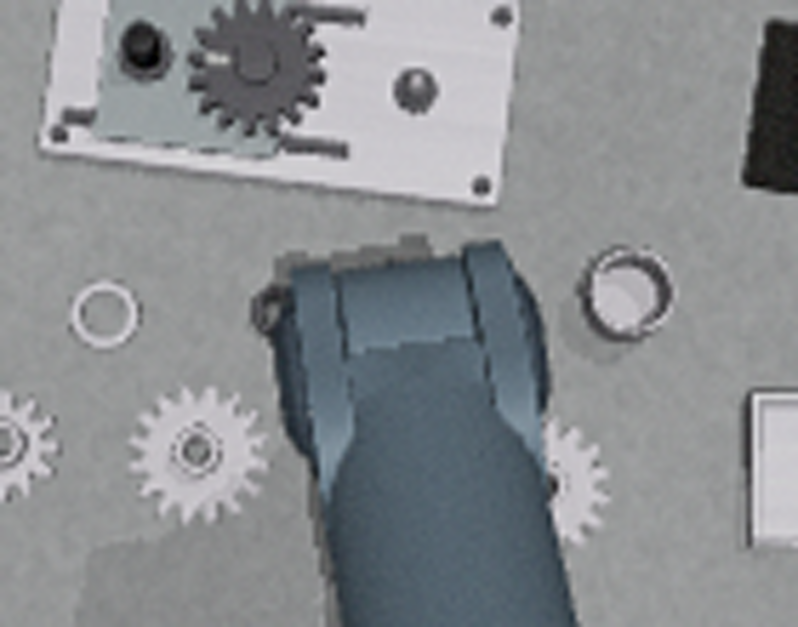

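>>> drive_tool(
  increments=[
    [0,0,0,0.2,0.5,-1,5],
    [0,0,0,0.4,1,-2.5,5],
    [0,0,0,0.4,1,-4,5],
    [0,0,0,0.4,1,-5.5,5],
    [0,0,0,0.4,1,-6.5,5],
    [0,0,0,0.4,1,-6.5,5],
    [0,0,0,0.4,1,-6.5,5],
    [0,0,0,0.4,1,-6.5,5],
  ],
)

```text
time: 4.93
tool_pos: [0.4703, -0.0465, 0.047]
tool_rot: [[0.118, 0.993, 0.001], [0.993, -0.118, -0.0], [0.0, 0.001, -1.0]]
force: [0.5, 0.3, -0.2]
width: 0.0504
```

```bash
python3 st.py; python3 - <<'E'
from meas import *
o=both()
crop("scene",o["scene"][0],230,150,330,230,8,"s5")
E
```

```text
4.93 j [ 0.52  0.38 -0.56  2.13  0.31  0.71 -0.37] tcp [ 0.4703 -0.0465  0.047 ] y [ 0.993  -0.1177  0.0014] -6.76 z [ 0.001 -0.    -1.   ] F [ 0.5  0.3 -0.2] M [ 0.04  0.02 -0.04] w 0.0504
```

View pics/s5.png

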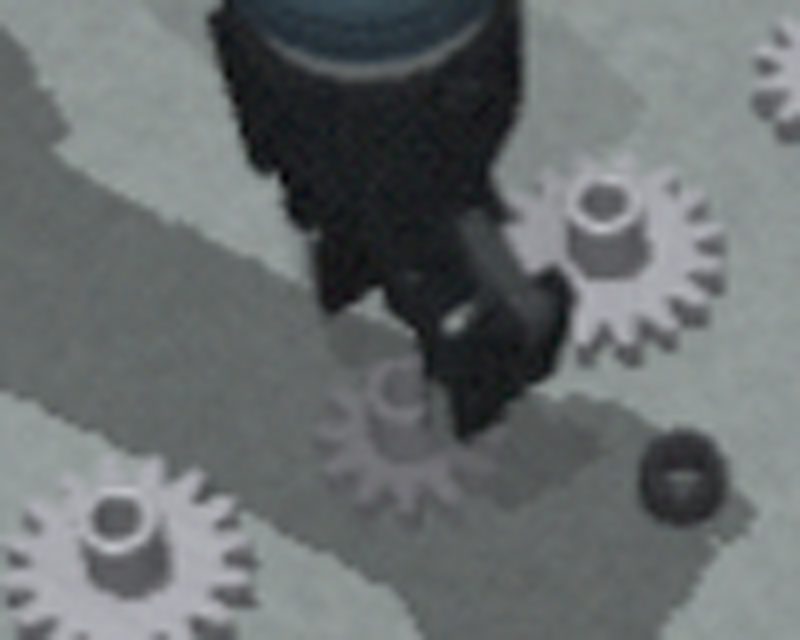

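>>> drive_tool(
  increments=[
    [0,0,0,0,0,-0.8,5],
    [0,0,0,0,0,-1.6,5],
    [0,0,0,0,0,-2.4,5],
    [0,0,0,0,0,-3.1,5],
    [0,0,0,0,0,-3.1,5],
    [0,0,0,0,0,-3.1,2],
    [0,0,0,0,0,-3.1,1.5],
    [0,0,0,0,0,-3.1,1.5],
  ],
  newtons=50,
)

```text
time: 5.7
tool_pos: [0.47, -0.0463, 0.0155]
tool_rot: [[0.117, 0.993, 0.001], [0.993, -0.117, 0.0], [0.0, 0.001, -1.0]]
force: [0.0, 0.5, -0.5]
width: 0.0221
```

>>> drive_tool(
  increments=[
    [0,0,0,0,0,0,1.5],
    [0,0,0,0,0,0,1.5],
    [0,0,0,0,0,0,1.5],
    [0,0,0,0,0,0,1.5],
    [0,0,0,0,0,0,1.5],
    [0,0,0,0,0,0,1.5],
    [0,0,0,0,0,0,1.5],
    [0,0,0,0,0,0,1.5],
  ],
)

```text
time: 6.37
tool_pos: [0.4698, -0.0465, 0.0154]
tool_rot: [[0.118, 0.993, 0.0], [0.993, -0.118, -0.0], [0.0, 0.0, -1.0]]
force: [0.9, 0.5, 1.0]
width: 0.0221
```

```bash
python3 st.py
```

```text
6.37 j [ 0.49  0.44 -0.53  2.14  0.36  0.65 -0.41] tcp [ 0.4698 -0.0465  0.0154] y [ 9.931e-01 -1.175e-01  5.000e-04] -6.75 z [ 0. -0. -1.] F [0.9 0.5 1. ] M [ 0.03 -0.12 -0.02] w 0.0221
```

>>> drive_tool(
  increments=[
    [0,0,0,0,0,1,1.5],
    [0,0,0,0,0,2.5,1.5],
    [0,0,0,0,0,4.5,1.5],
    [0,0,0,0,0,6.5,1.5],
    [0,0,0,0,0,8.5,1.5],
    [0,0,0,0,0,9.5,1.5],
    [0,0,0,0,0,9.5,1.5],
    [0,0,0,0,0,9.5,1.5],
  ],
)

```text
time: 7.03
tool_pos: [0.4694, -0.0467, 0.1105]
tool_rot: [[0.118, 0.993, 0.001], [0.993, -0.118, -0.001], [-0.001, 0.001, -1.0]]
force: [-0.3, -0.3, -1.6]
width: 0.0218
```

```bash
python3 st.py; python3 - <<'E'
from meas import *
o=both()
crop("scene",o["scene"][0],220,110,320,190,8,"s6")
for n in o:
    P=near(o[n][2],(.47,-.0465),.05,.085,.13);print(n,len(P))
    P=near(o[n][2],(.47,-.0465),.05,.103,.115)
    if len(P):print(P.mean(0),P.min(0),P.max(0))
E
```

```text
7.03 j [ 0.58  0.26 -0.62  2.09  0.21  0.84 -0.28] tcp [ 0.4694 -0.0467  0.1105] y [ 9.930e-01 -1.178e-01  6.000e-04] -6.77 z [ 0.001 -0.001 -1.   ] F [-0.3 -0.3 -1.6] M [-0.06 -0.02  0.03] w 0.0218
top 0
scene 317
[ 0.47466182 -0.0546377   0.10609503] [ 0.44502954 -0.07254451  0.10308593] [ 0.49761371 -0.02498629  0.11487417]
```

View pics/s6.png

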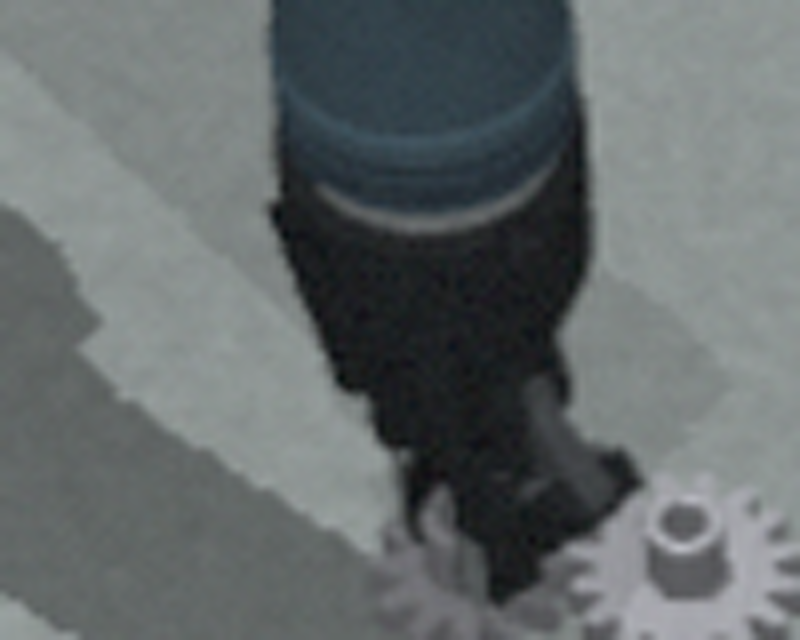

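>>> drive_tool(
  increments=[
    [0,0,0,2.5,-0.4,0,1.5],
    [0,0,0,5.5,-0.8,0,1.5],
    [0,0,0,8.5,-1.3,0,1.5],
    [0,0,0,11.5,-1.7,0,1.5],
    [0,0,0,14.5,-2.1,0,1.5],
    [0,0,0,17,-2.5,0,1.5],
    [0,0,0,18,-2.6,-1,1.5],
    [0,0,0,18,-2.6,-2,1.5],
  ],
)

```text
time: 7.8
tool_pos: [0.6521, -0.0728, 0.0886]
tool_rot: [[0.119, 0.993, 0.002], [0.993, -0.119, 0.001], [0.001, 0.001, -1.0]]
force: [0.4, -0.0, -2.2]
width: 0.0221
```

>>> drive_tool(
  increments=[
    [0,0,0,0,0,-0.5,1.5],
    [0,0,0,0,0,-1,1.5],
    [0,0,0,0,0,-1.5,1.5],
    [0,0,0,0,0,-1.5,1.5],
    [0,0,0,0,0,-1.5,1.5],
    [0,0,0,0,0,-1.5,1.5],
    [0,0,0,0,0,-1.5,1.5],
    [0,0,0,0,0,-1.5,1.5],
  ],
)

```text
time: 8.47
tool_pos: [0.65, -0.0726, 0.0761]
tool_rot: [[0.118, 0.993, 0.001], [0.993, -0.118, -0.0], [-0.0, 0.001, -1.0]]
force: [0.9, -0.4, -1.0]
width: 0.0219
```

```bash
python3 st.py; python3 - <<'E'
from meas import *
o=both()
s=ctrl.get_state()["tool_pos"]
img=o["scene"][0].copy()
crop("scene",img,270,180,420,290,5.3,"s7");crop("top",o["top"][0],280,130,400,220,6.5,"t7")
big=cv2.resize(img[180:290,270:420],None,fx=5.3,fy=5.3,interpolation=cv2.INTER_CUBIC)
t=np.linspace(0,2*np.pi,60)
for r in(.0192,.028):
    c=np.c_[s[0]+r*np.cos(t),s[1]+r*np.sin(t),0*t+s[2]-.0155]
    q=(px("scene",c)-[270,180])*5.3
    cv2.polylines(big,[q.astype(int)],True,(0,0,255),1)
cv2.imwrite("pics/s7o.png",big)
E
```

```text
8.47 j [ 0.44  0.62 -0.52  1.68  0.36  0.95 -0.33] tcp [ 0.65   -0.0726  0.0761] y [ 0.9931 -0.1176  0.0013] -6.75 z [ 0.001 -0.    -1.   ] F [ 0.9 -0.4 -1. ] M [ 0.01 -0.   -0.  ] w 0.0219
```

View pics/s7.png

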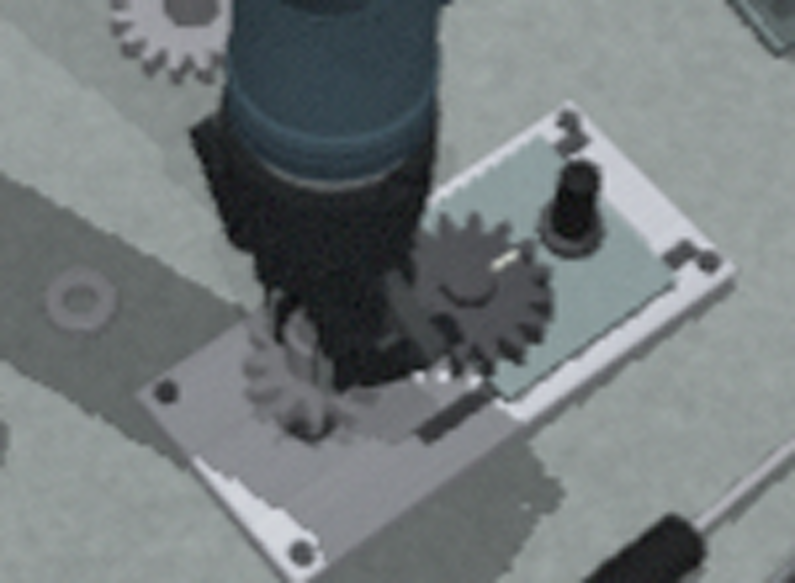

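View pics/s7o.png

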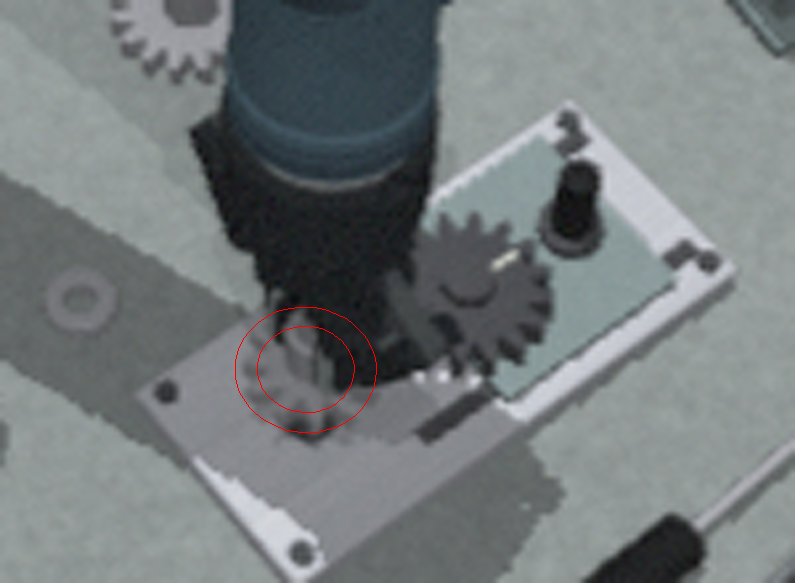

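View pics/t7.png

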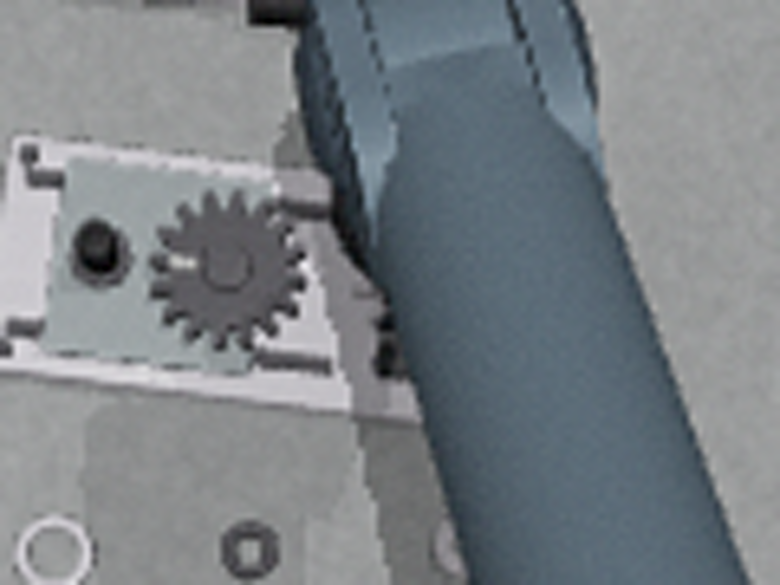

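>>> drive_tool(
  increments=[
    [0,0,0,-0.05,0,-0.4,1.5],
    [0,0,0,-0.05,0,-0.8,1.5],
    [0,0,0,-0.05,0,-1.1,1.5],
    [0,0,0,-0.05,0,-1.4,1.5],
    [0,0,0,-0.05,0,-1.6,1.5],
    [0,0,0,-0.05,0,-1.8,1.5],
    [0,0,0,-0.05,0,-1.8,1.5],
    [0,0,0,-0.05,0,-1.8,1.5],
  ],
)

```text
time: 9.23
tool_pos: [0.6489, -0.0724, 0.0571]
tool_rot: [[0.118, 0.993, -0.0], [0.993, -0.118, 0.0], [0.0, -0.0, -1.0]]
force: [-0.6, -0.6, -2.0]
width: 0.0222
```

```bash
python3 st.py
```

```text
9.23 j [ 0.43  0.64 -0.51  1.68  0.38  0.92 -0.34] tcp [ 0.6489 -0.0724  0.0571] y [ 9.931e-01 -1.175e-01 -3.000e-04] -6.75 z [-0.  0. -1.] F [-0.6 -0.6 -2. ] M [-0.02 -0.02 -0.  ] w 0.0222
```

>>> drive_tool(
  increments=[
    [0,0,0,0,0,-0.2,1.5],
    [0,0,0,0,0,-0.4,1.5],
    [0,0,0,0,0,-0.6,1.5],
    [0,0,0,0,0,-0.8,1.5],
    [0,0,0,0,0,-1.0,1.5],
    [0,0,0,0,0,-1.0,1.5],
    [0,0,0,0,0,-1.0,1.5],
    [0,0,0,0,0,-1.0,1.5],
  ],
)

```text
time: 9.9
tool_pos: [0.6491, -0.0725, 0.0473]
tool_rot: [[0.118, 0.993, 0.0], [0.993, -0.118, 0.0], [0.0, 0.0, -1.0]]
force: [0.6, 0.4, -1.9]
width: 0.0216
```

```bash
python3 st.py
```

```text
9.9 j [ 0.43  0.65 -0.5   1.69  0.38  0.9  -0.35] tcp [ 0.6491 -0.0725  0.0473] y [ 0.9931 -0.1176  0.    ] -6.75 z [ 0.  0. -1.] F [ 0.6  0.4 -1.9] M [-0.01  0.    0.01] w 0.0216
```

>>> drive_tool(
  increments=[
    [0,0,0,0,0,-0.2,1.5],
    [0,0,0,0,0,-0.4,1.5],
    [0,0,0,0,0,-0.6,1.5],
    [0,0,0,0,0,-0.7,1.5],
    [0,0,0,0,0,-0.75,1.5],
    [0,0,0,0,0,-0.8,1.5],
    [0,0,0,0,0,-0.85,1.5],
    [0,0,0,0,0,-0.85,1.5],
  ],
)

```text
time: 10.57
tool_pos: [0.6488, -0.0725, 0.0392]
tool_rot: [[0.118, 0.993, -0.001], [0.993, -0.118, -0.0], [-0.0, -0.001, -1.0]]
force: [-2.1, 0.5, 2.0]
width: 0.0219
```

```bash
python3 st.py
```

```text
10.57 j [ 0.43  0.66 -0.5   1.69  0.39  0.89 -0.35] tcp [ 0.6488 -0.0725  0.0392] y [ 9.931e-01 -1.176e-01 -7.000e-04] -6.75 z [-0.001 -0.    -1.   ] F [-2.1  0.5  2. ] M [ 0.01  0.48 -0.01] w 0.0219
```

>>> drive_tool(
  increments=[
    [0,0,0,0,0,0,4],
    [0,0,0,0,0,0,4],
    [0,0,0,0,0,0,4],
    [0,0,0,0,0,0.5,4],
    [0,0,0,0,0,2,4],
    [0,0,0,0,0,4,4],
    [0,0,0,0,0,6,4],
    [0,0,0,0,0,8,4],
  ],
)

```text
time: 11.23
tool_pos: [0.6495, -0.0723, 0.1211]
tool_rot: [[0.117, 0.993, 0.001], [0.993, -0.117, 0.0], [0.0, 0.001, -1.0]]
force: [1.0, 0.2, 0.1]
width: 0.0405
```

>>> drive_tool(
  increments=[
    [0,0,0,0.3,2,0,4],
    [0,0,0,0.6,5,0,4],
    [0,0,0,1,8.5,0,4],
    [0,0,0,1.4,12,0,4],
    [0,0,0,1.7,14.1,0,4],
    [0,0,0,1.7,14.1,0,4],
    [0,0,0,1.7,14.1,0,4],
    [0,0,0,1.7,14.1,0,4],
  ],
)

```text
time: 11.9
tool_pos: [0.6665, 0.0676, 0.1198]
tool_rot: [[0.118, 0.993, 0.001], [0.993, -0.118, -0.001], [-0.001, 0.001, -1.0]]
force: [-0.6, -0.3, 0.4]
width: 0.0401
```

```bash
python3 st.py; python3 - <<'E'
from meas import *
o=both()
print(disc(o,(.65,-.073),.015,.052,.066))
crop("scene",o["scene"][0],270,160,420,290,4.6,"s8");crop("top",o["top"][0],260,130,400,220,5.7,"t8")
E
```

```text
11.9 j [ 0.25  0.6  -0.56  1.61  0.35  1.04 -0.53] tcp [0.6665 0.0676 0.1198] y [ 0.993  -0.1179  0.0013] -6.77 z [ 0.001 -0.001 -1.   ] F [-0.6 -0.3  0.4] M [-0.02  0.01  0.04] w 0.0401
[('top', array([ 0.646 , -0.0734]), 34, np.float64(0.0589)), ('scene', array([ 0.6519, -0.0717]), 77, np.float64(0.0578))]
```

View pics/s8.png

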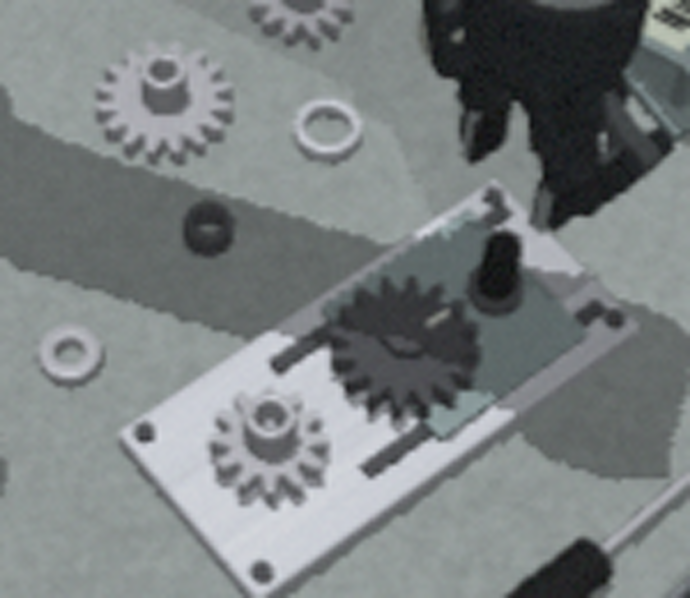

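View pics/t8.png

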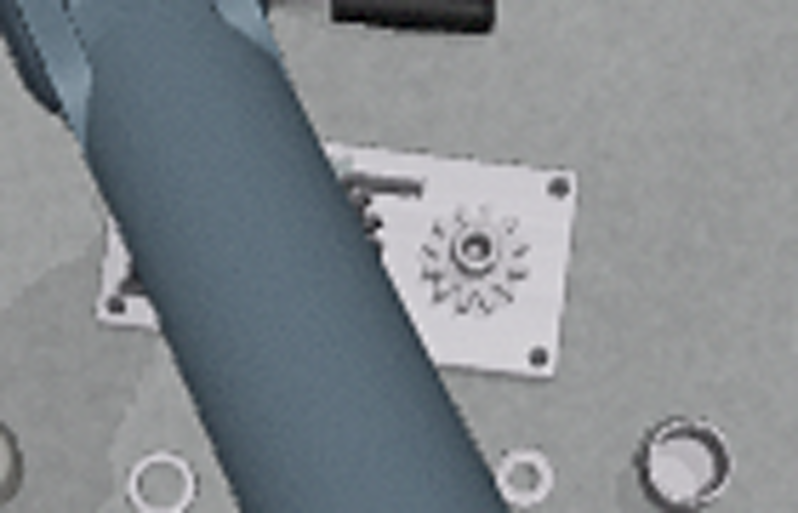

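>>> drive_tool(
  increments=[
    [0,0,0,-0.05,-0.05,-1.5,4],
    [0,0,0,-0.05,-0.05,-3.5,4],
    [0,0,0,-0.05,-0.05,-5.5,4],
    [0,0,0,-0.05,-0.05,-7,4],
    [0,0,0,-0.05,-0.05,-7.7,4],
    [0,0,0,-0.05,-0.05,-7.7,4],
    [0,0,0,-0.05,-0.05,-7.7,1],
    [0,0,0,-0.05,-0.05,-7.7,1],
  ],
  newtons=25,
)

```text
time: 12.67
tool_pos: [0.6666, 0.0682, 0.0428]
tool_rot: [[0.118, 0.993, 0.002], [0.993, -0.118, 0.0], [0.001, 0.002, -1.0]]
force: [-1.1, 0.1, 0.7]
width: 0.0172
```

>>> drive_tool(
  increments=[
    [0,0,0,0,0,0,1],
    [0,0,0,0,0,0,1],
    [0,0,0,0,0,0,1],
    [0,0,0,0,0,0,1],
    [0,0,0,0,0,0,1],
    [0,0,0,0,0,0,1],
    [0,0,0,0,0,0,1],
    [0,0,0,0,0,0,1],
  ],
)

```text
time: 13.33
tool_pos: [0.6665, 0.0682, 0.0428]
tool_rot: [[0.118, 0.993, 0.002], [0.993, -0.118, 0.0], [0.0, 0.002, -1.0]]
force: [0.3, -0.4, 3.7]
width: 0.0171
```

```bash
python3 st.py; python3 - <<'E'
from meas import *
o=both()
crop("scene",o["scene"][0],270,160,420,290,4.6,"s9")
E
```

```text
13.33 j [ 0.22  0.69 -0.52  1.64  0.41  0.92 -0.57] tcp [0.6665 0.0682 0.0428] y [ 0.9931 -0.1176  0.002 ] -6.76 z [ 0.002  0.    -1.   ] F [ 0.3 -0.4  3.7] M [ 0.01 -0.12 -0.02] w 0.0171
```

View pics/s9.png

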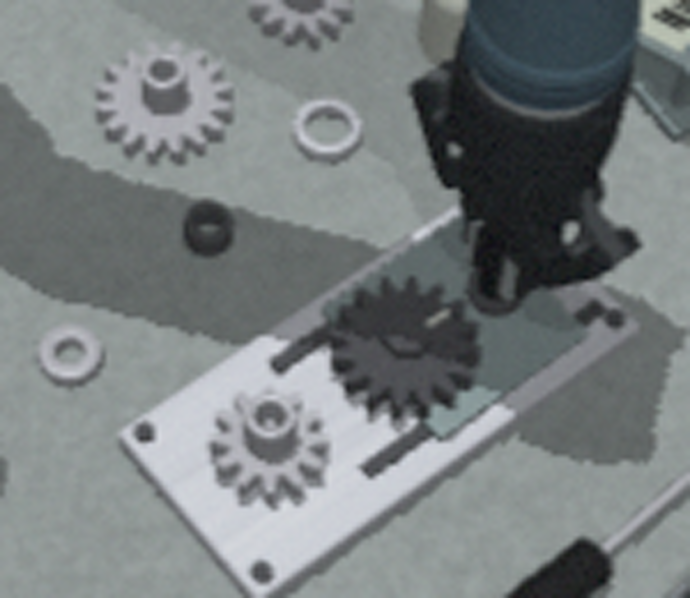

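>>> drive_tool(
  increments=[
    [0,0,0,-0.02,-0.2,0,1],
    [0,0,0,-0.05,-0.4,0,1],
    [0,0,0,-0.07,-0.6,0,1],
    [0,0,0,-0.09,-0.8,0,1],
    [0,0,0,-0.12,-1,0,1],
    [0,0,0,-0.14,-1.2,0,1],
    [0,0,0,-0.16,-1.4,0,1],
    [0,0,0,-0.18,-1.5,0,1],
  ],
)

```text
time: 14.1
tool_pos: [0.6646, 0.0537, 0.0428]
tool_rot: [[0.117, 0.993, 0.002], [0.993, -0.117, 0.001], [0.001, 0.002, -1.0]]
force: [0.8, 3.0, 5.4]
width: 0.017
```

```bash
python3 st.py; python3 - <<'E'
from meas import *
o=both()
print(disc(o,(.65,-.005),.012,.042,.052))
crop("scene",o["scene"][0],270,160,420,290,4.6,"s10")
E
```

```text
14.1 j [ 0.24  0.68 -0.52  1.65  0.41  0.91 -0.55] tcp [0.6646 0.0537 0.0428] y [ 0.9931 -0.1173  0.0019] -6.74 z [ 0.002  0.001 -1.   ] F [0.8 3.  5.4] M [ 0.62 -0.37  0.  ] w 0.017
[('top', array([ 0.65 , -0.005]), 0, 0), ('scene', array([ 0.6596, -0.0039]), 73, np.float64(0.0459))]
```

View pics/s10.png

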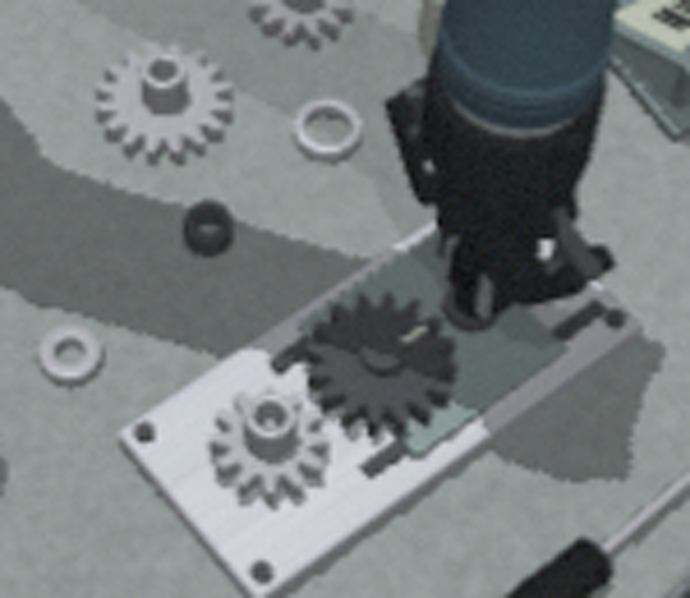

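>>> drive_tool(
  increments=[
    [0,0,0,-0.01,-0.1,0,1],
    [0,0,0,-0.02,-0.2,0,1],
    [0,0,0,-0.03,-0.3,0,1],
    [0,0,0,-0.05,-0.4,0,1],
    [0,0,0,-0.06,-0.5,0,1],
    [0,0,0,-0.07,-0.6,0,1],
    [0,0,0,-0.08,-0.7,0,1],
    [0,0,0,-0.08,-0.7,0,1],
  ],
)

```text
time: 14.87
tool_pos: [0.6637, 0.0467, 0.0427]
tool_rot: [[0.117, 0.993, 0.002], [0.993, -0.117, 0.001], [0.001, 0.002, -1.0]]
force: [2.0, 1.9, 6.1]
width: 0.0171
```

```bash
python3 st.py; python3 - <<'E'
from meas import *
o=both()
print(disc(o,(.65,-.01),.012,.042,.052))
crop("scene",o["scene"][0],300,210,380,280,9,"s11")
E
```

```text
14.87 j [ 0.25  0.68 -0.52  1.66  0.41  0.91 -0.54] tcp [0.6637 0.0467 0.0427] y [ 0.9931 -0.1173  0.0016] -6.74 z [ 0.002  0.001 -1.   ] F [2.  1.9 6.1] M [ 0.56 -0.3  -0.  ] w 0.0171
[('top', array([ 0.65, -0.01]), 0, 0), ('scene', array([ 0.6588, -0.0105]), 75, np.float64(0.0457))]
```

View pics/s11.png

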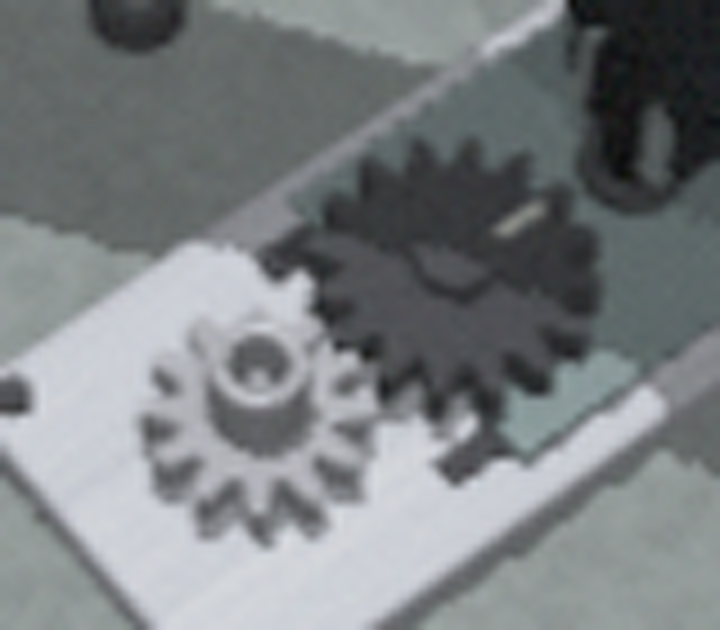

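>>> drive_tool(
  increments=[
    [0,0,0,-0.01,-0.06,0,1],
    [0,0,0,-0.02,-0.14,0,1],
    [0,0,0,-0.03,-0.22,0,1],
    [0,0,0,-0.04,-0.3,0,1],
    [0,0,0,-0.05,-0.38,0,1],
    [0,0,0,-0.05,-0.46,0,1],
    [0,0,0,-0.06,-0.5,0,1],
    [0,0,0,-0.06,-0.5,0,1],
  ],
)

```text
time: 15.63
tool_pos: [0.6632, 0.0422, 0.0427]
tool_rot: [[0.117, 0.993, 0.002], [0.993, -0.117, 0.002], [0.002, 0.002, -1.0]]
force: [1.5, 2.9, 5.4]
width: 0.0169
```

```bash
python3 st.py; python3 - <<'E'
from meas import *
o=both()
print(disc(o,(.65,-.014),.012,.042,.052))
crop("scene",o["scene"][0],300,210,380,280,9,"s12")
E
```

```text
15.63 j [ 0.26  0.68 -0.52  1.66  0.4   0.91 -0.53] tcp [0.6632 0.0422 0.0427] y [ 0.9931 -0.1171  0.0018] -6.72 z [ 0.002  0.002 -1.   ] F [1.5 2.9 5.4] M [ 0.6  -0.34 -0.02] w 0.0169
[('top', array([ 0.65 , -0.014]), 0, 0), ('scene', array([ 0.6582, -0.0148]), 71, np.float64(0.0459))]
```

View pics/s12.png

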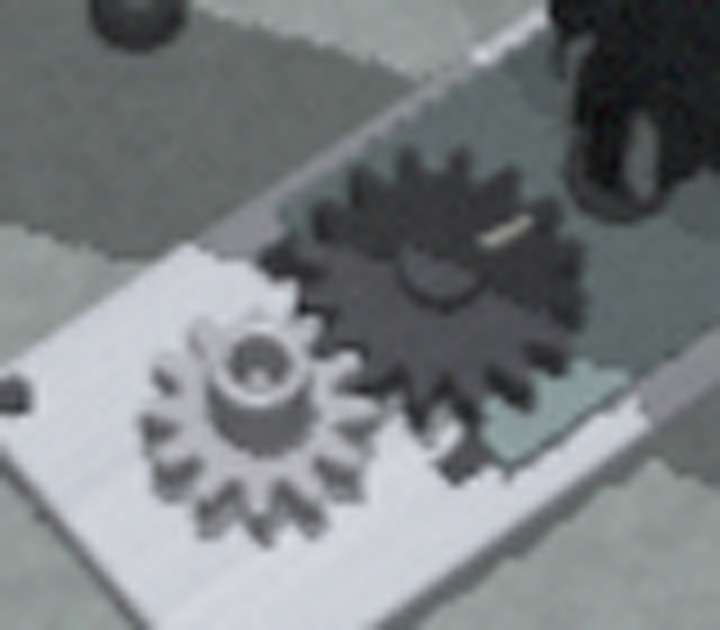

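Meshing freely. On to the end stop.

>>> drive_tool(
  increments=[
    [0,0,0,-0.01,-0.04,0,1],
    [0,0,0,-0.01,-0.08,0,1],
    [0,0,0,-0.02,-0.12,0,1],
    [0,0,0,-0.02,-0.16,0,1],
    [0,0,0,-0.02,-0.2,0,1],
    [0,0,0,-0.03,-0.24,0,1],
    [0,0,0,-0.03,-0.26,0,1],
    [0,0,0,-0.03,-0.26,0,1],
  ],
)

```text
time: 16.4
tool_pos: [0.6631, 0.0421, 0.0428]
tool_rot: [[0.116, 0.993, 0.003], [0.993, -0.116, 0.005], [0.005, 0.003, -1.0]]
force: [2.1, 5.9, 3.8]
width: 0.017
```

```bash
python3 st.py; python3 - <<'E'
from meas import *
o=both()
print(disc(o,(.65,-.014),.012,.042,.052))
E
```

```text
16.4 j [ 0.27  0.68 -0.52  1.66  0.4   0.91 -0.53] tcp [0.6631 0.0421 0.0428] y [ 0.9933 -0.1158  0.0025] -6.65 z [ 0.003  0.005 -1.   ] F [2.1 5.9 3.8] M [ 1.15 -0.5  -0.05] w 0.017
[('top', array([ 0.65 , -0.014]), 0, 0), ('scene', array([ 0.6584, -0.0152]), 75, np.float64(0.0461))]
```

>>> drive_tool(
  increments=[
    [0,0,0,0,-0.05,0,1],
    [0,0,0,0,-0.1,0,1],
    [0,0,0,0,-0.15,0,1],
    [0,0,0,0,-0.15,0,1],
    [0,0,0,0,-0.15,0,1],
    [0,0,0,0,-0.15,0,1],
    [0,0,0,0,-0.15,0,1],
    [0,0,0,0,-0.15,0,1],
  ],
)

```text
time: 17.17
tool_pos: [0.6632, 0.0422, 0.0428]
tool_rot: [[0.115, 0.993, 0.003], [0.993, -0.115, 0.007], [0.007, 0.003, -1.0]]
force: [2.7, 6.9, 3.5]
width: 0.0171
```

```bash
python3 st.py; python3 - <<'E'
from meas import *
o=both()
print(disc(o,(.65,-.014),.012,.042,.052))
E
```

```text
17.17 j [ 0.27  0.68 -0.52  1.66  0.4   0.91 -0.52] tcp [0.6632 0.0422 0.0428] y [ 0.9934 -0.1149  0.0027] -6.6 z [ 0.003  0.007 -1.   ] F [2.7 6.9 3.5] M [ 1.42 -0.59 -0.09] w 0.0171
[('top', array([ 0.65 , -0.014]), 0, 0), ('scene', array([ 0.658 , -0.0147]), 71, np.float64(0.0457))]
```

>>> drive_tool(
  increments=[
    [0,0,0,0,0.15,0,1],
    [0,0,0,0,0.15,0,4],
    [0,0,0,0,0.15,0,4],
    [0,0,0,0,0.15,0,4],
    [0,0,0,0,0.15,1,4],
    [0,0,0,0,0.15,3,4],
    [0,0,0,0,0.15,6,4],
    [0,0,0,0,0.15,9,4],
  ],
)

```text
time: 17.93
tool_pos: [0.6603, 0.037, 0.1314]
tool_rot: [[0.119, 0.993, -0.005], [0.993, -0.119, -0.001], [-0.002, -0.004, -1.0]]
force: [0.8, 0.0, -0.2]
width: 0.04
```

>>> drive_tool(
  increments=[
    [0,0,0,-2,0,1,4],
    [0,0,0,-5,0,2,4],
    [0,0,0,-8,0,3,4],
    [0,0,0,-11,0,4,4],
    [0,0,0,-14,0,4,4],
    [0,0,0,-17,0,4,4],
    [0,0,0,-20,0,4,4],
    [0,0,0,-20,0,4,4],
  ],
)

```text
time: 18.6
tool_pos: [0.4538, 0.037, 0.1698]
tool_rot: [[0.117, 0.993, -0.01], [0.993, -0.117, -0.005], [-0.006, -0.009, -1.0]]
force: [1.0, -0.1, 0.1]
width: 0.0402
```

```bash
python3 st.py; python3 - <<'E'
from meas import *
o=both()
print(disc(o,(.65,-.014),.012,.042,.052),disc(o,(.65,-.073),.015,.052,.066),disc(o,(.66,.042),.015,.062,.075))
crop("top",o["top"][0],280,140,370,205,8.5,"t13");crop("scene",o["scene"][0],300,200,400,290,8,"s13")
E
```

```text
18.6 j [ 0.47  0.14 -0.68  2.07  0.11  0.97 -0.39] tcp [0.4538 0.037  0.1698] y [ 0.9931 -0.1173 -0.0092] -6.74 z [-0.01  -0.005 -1.   ] F [ 1.  -0.1  0.1] M [-0.03  0.06  0.02] w 0.0402
[('top', array([ 0.6552, -0.0173]), 37, np.float64(0.0466)), ('scene', array([ 0.6582, -0.014 ]), 67, np.float64(0.0459))] [('top', array([ 0.6471, -0.0733]), 40, np.float64(0.0575)), ('scene', array([ 0.6521, -0.071 ]), 78, np.float64(0.0575))] [('top', array([0.661 , 0.0405]), 28, np.float64(0.0683)), ('scene', array([0.666 , 0.0423]), 58, np.float64(0.0676))]
```

View pics/t13.png

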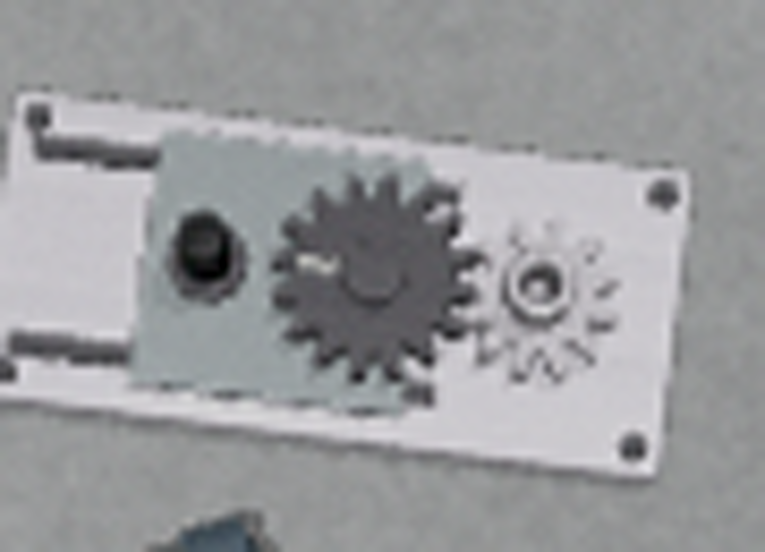

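View pics/s13.png

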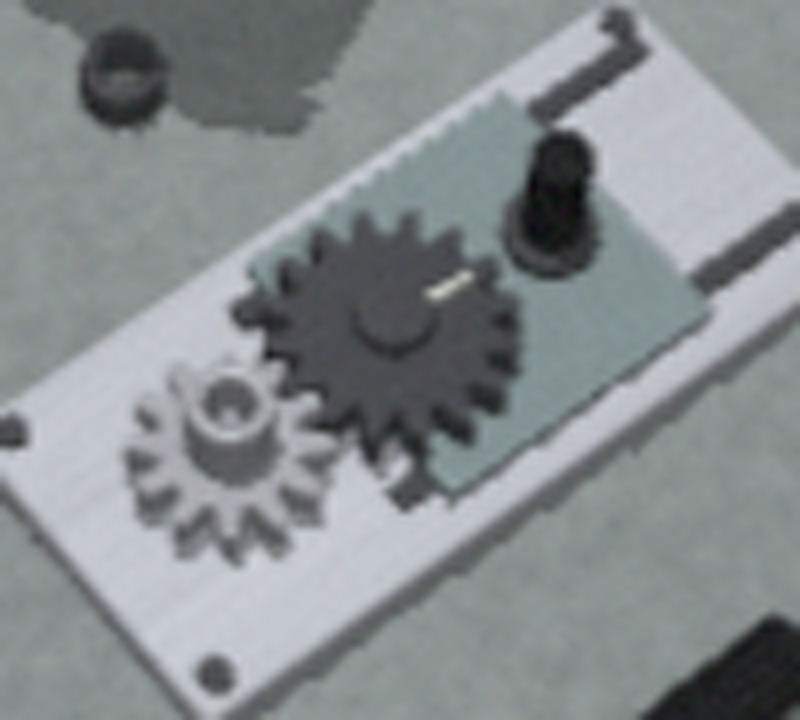

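>>> drive_tool(
  increments=[
    [0,0,-0.8,2.5,-1.4,0,4],
    [0,0,-1.6,5.5,-3,0,4],
    [0,0,-2.4,8.5,-4.7,0,4],
    [0,0,-3.2,11.5,-6.4,0,4],
    [0,0,-4,14.5,-8,-2,4],
    [0,0,-4.8,17.5,-9.7,-4,4],
    [0,0,-5.6,19.5,-10.95,-6,4],
    [0,0,-6,19.5,-10.95,-7,4],
  ],
)

```text
time: 19.37
tool_pos: [0.6611, -0.0775, 0.0985]
tool_rot: [[0.606, 0.795, 0.001], [0.795, -0.606, -0.002], [-0.001, 0.002, -1.0]]
force: [-0.6, -0.9, -0.7]
width: 0.0401
```

>>> drive_tool(
  increments=[
    [0,0,0,0,0,0,4],
    [0,0,0,0,0,0,4],
    [0,0,0,0,0,0,4],
    [0,0,0,0,0,0,4],
    [0,0,0,0,0,0,4],
    [0,0,0,0,0,0,4],
    [0,0,0,0,0,0,4],
    [0,0,0,0,0,0,4],
  ],
)

```text
time: 20.03
tool_pos: [0.6571, -0.071, 0.1024]
tool_rot: [[0.598, 0.801, 0.001], [0.801, -0.598, -0.0], [0.0, 0.001, -1.0]]
force: [0.5, -0.0, -0.2]
width: 0.0398
```

```bash
python3 st.py
```

```text
20.03 j [ 0.38  0.58 -0.45  1.65  0.29  0.98 -0.81] tcp [ 0.6571 -0.071   0.1024] y [ 8.014e-01 -5.982e-01  8.000e-04] -36.74 z [ 0.001 -0.    -1.   ] F [ 0.5 -0.  -0.2] M [-0.02  0.01  0.02] w 0.0398
```

>>> drive_tool(
  increments=[
    [0,0,0,-0.4,-0.1,0,4],
    [0,0,0,-0.8,-0.15,-0.5,4],
    [0,0,0,-0.8,-0.15,-2,4],
    [0,0,0,-0.8,-0.15,-3.5,4],
    [0,0,0,-0.8,-0.15,-5,4],
    [0,0,0,-0.8,-0.15,-5.7,4],
    [0,0,0,-0.8,-0.15,-5.7,4],
    [0,0,0,-0.8,-0.15,-5.7,4],
  ],
  newtons=40,
)

```text
time: 20.7
tool_pos: [0.6482, -0.0723, 0.0432]
tool_rot: [[0.598, 0.801, -0.003], [0.801, -0.598, 0.001], [-0.001, -0.002, -1.0]]
force: [-0.1, -0.7, 0.6]
width: 0.0399
```

```bash
python3 st.py
```

```text
20.7 j [ 0.37  0.64 -0.43  1.69  0.33  0.88 -0.83] tcp [ 0.6482 -0.0723  0.0432] y [ 0.8014 -0.5982 -0.0023] -36.74 z [-0.003  0.001 -1.   ] F [-0.1 -0.7  0.6] M [-0.01  0.01 -0.01] w 0.0399
```

>>> drive_tool(
  increments=[
    [0,0,0,0,0,0,1.5],
    [0,0,0,0,0,0,1.5],
    [0,0,0,0,0,0,1.5],
    [0,0,0,0,0,0,1.5],
    [0,0,0,0,0,0,1.5],
    [0,0,0,0,0,0,1.5],
    [0,0,0,0,0,0,1.5],
    [0,0,0,0,0,0,1.5],
  ],
)

```text
time: 21.37
tool_pos: [0.6498, -0.0724, 0.0455]
tool_rot: [[0.598, 0.801, 0.002], [0.801, -0.598, 0.0], [0.001, 0.001, -1.0]]
force: [-0.7, 0.6, 2.0]
width: 0.0223
```

```bash
python3 st.py
```

```text
21.37 j [ 0.37  0.64 -0.43  1.69  0.33  0.88 -0.83] tcp [ 0.6498 -0.0724  0.0455] y [ 0.8013 -0.5983  0.0012] -36.75 z [ 0.002  0.    -1.   ] F [-0.7  0.6  2. ] M [ 0.14 -0.04 -0.02] w 0.0223
```

>>> drive_tool(
  increments=[
    [0,0,0.7,0,0,0,1.5],
    [0,0,1.5,0,0,0,1.5],
    [0,0,2.3,0,0,0,1.5],
    [0,0,3.1,0,0,0,1.5],
    [0,0,3.9,0,0,0,1.5],
    [0,0,4.7,0,0,0,1.5],
    [0,0,5.5,0,0,0,1.5],
    [0,0,6.2,0,0,0,1.5],
  ],
)

```text
time: 22.03
tool_pos: [0.6495, -0.0721, 0.0455]
tool_rot: [[0.097, 0.995, 0.001], [0.995, -0.097, 0.0], [0.001, 0.001, -1.0]]
force: [-0.8, 0.4, 2.9]
width: 0.0224
```

```bash
python3 st.py; python3 - <<'E'
from meas import *
p,d=camera("scene")
crop("scene",p,300,200,400,290,8,"s14")
E
```

```text
22.03 j [ 0.46  0.67 -0.54  1.69  0.42  0.91 -0.35] tcp [ 0.6495 -0.0721  0.0455] y [ 9.953e-01 -9.700e-02  9.000e-04] -5.57 z [ 0.001  0.    -1.   ] F [-0.8  0.4  2.9] M [0.22 0.04 0.  ] w 0.0224
```

View pics/s14.png

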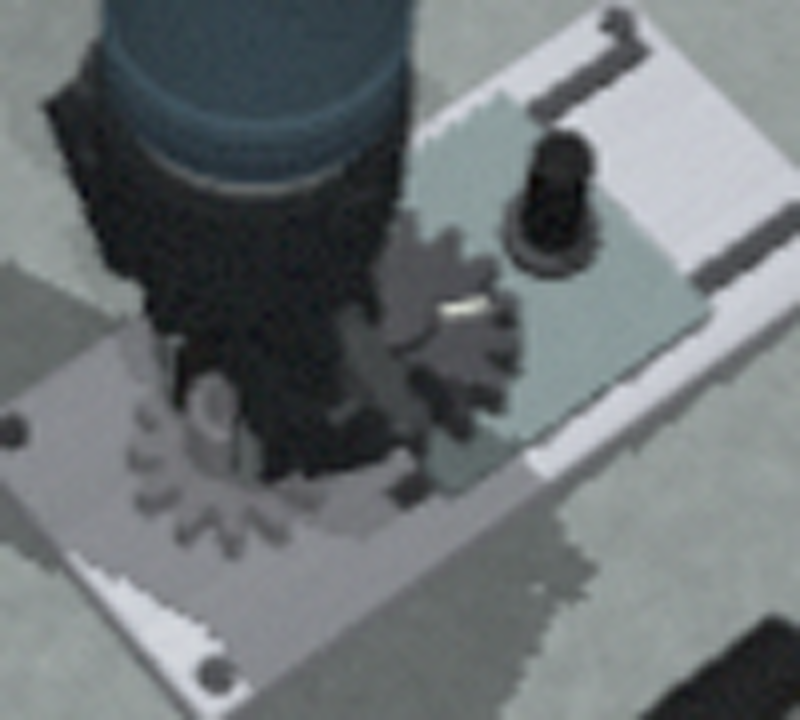

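Master turning clockwise. Second half.

>>> drive_tool(
  increments=[
    [0,0,0.7,0,0,0,1.5],
    [0,0,1.5,0,0,0,1.5],
    [0,0,2.3,0,0,0,1.5],
    [0,0,3.1,0,0,0,1.5],
    [0,0,3.9,0,0,0,1.5],
    [0,0,4.7,0,0,0,1.5],
    [0,0,5.5,0,0,0,1.5],
    [0,0,6.1,0,0,0,1.5],
  ],
)

```text
time: 22.75
tool_pos: [0.6494, -0.0717, 0.0455]
tool_rot: [[-0.42, 0.907, 0.001], [0.907, 0.42, 0.001], [0.001, 0.001, -1.0]]
force: [-0.8, 1.3, 3.4]
width: 0.0223
```

```bash
python3 st.py; python3 - <<'E'
from meas import *
p,d=camera("scene")
crop("scene",p,300,200,400,290,8,"s15")
E
```

```text
22.75 j [ 0.54  0.7  -0.66  1.68  0.51  0.94  0.12] tcp [ 0.6494 -0.0717  0.0455] y [0.9073 0.4204 0.001 ] 24.86 z [ 0.001  0.001 -1.   ] F [-0.8  1.3  3.4] M [ 0.34  0.13 -0.  ] w 0.0223
```

View pics/s15.png

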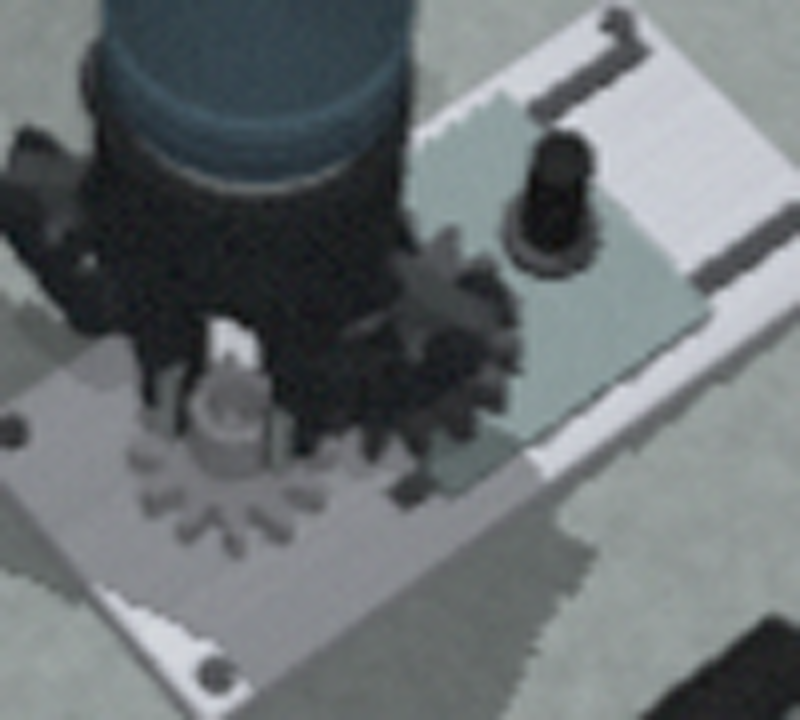

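>>> drive_tool(
  increments=[
    [0,0,0,0,0,0,4],
    [0,0,0,0,0,0,4],
    [0,0,0,0,0,0,4],
    [0,0,0,0,0,0.5,4],
    [0,0,0,0,0,3,4],
    [0,0,0,0,0,6,5],
    [0,0,0,0,0,9,6],
    [0,0,0,0,0,12,6],
  ],
)

```text
time: 23.47
tool_pos: [0.6486, -0.0728, 0.1659]
tool_rot: [[-0.418, 0.908, -0.001], [0.908, 0.418, -0.0], [0.0, -0.001, -1.0]]
force: [0.1, -0.5, -0.0]
width: 0.0599
```

>>> drive_tool(
  increments=[
    [0,0,1.3,0,-3,0,6],
    [0,0,2.6,0,-6,0,6],
    [0,0,3.9,0,-9,0,6],
    [0,0,5.2,0,-12,0,6],
    [0,0,6.5,0,-15,0,6],
    [0,0,7.8,0,-18,0,6],
    [0,0,9.1,-0.5,-21,0,6],
    [0,0,10.4,-0.7,-23,0,6],
  ],
)

```text
time: 24.13
tool_pos: [0.6406, -0.308, 0.1645]
tool_rot: [[-0.973, 0.229, -0.001], [0.229, 0.973, -0.003], [0.001, -0.003, -1.0]]
force: [0.5, -1.4, -0.0]
width: 0.0603
```

>>> drive_tool(
  increments=[
    [0,0,1.3,0,0,0,6],
    [0,0,2.8,0,0,0,6],
    [0,0,2.8,0,0,0,6],
    [0,0,2.8,0,0,0,6],
    [0,0,2.8,0,0,0,6],
    [0,0,2.8,0,0,0,6],
    [0,0,2.8,0,0,0,6],
    [0,0,2.8,0,0,0,6],
  ],
)

```text
time: 24.8
tool_pos: [0.6422, -0.3022, 0.1649]
tool_rot: [[-1.0, -0.013, -0.0], [-0.013, 1.0, -0.0], [0.0, -0.0, -1.0]]
force: [-0.8, 0.1, -0.7]
width: 0.06
```

```bash
python3 st.py; python3 - <<'E'
from meas import *
o=both()
print(disc(o,(.65,-.014),.012,.042,.052),disc(o,(.65,-.073),.015,.052,.066))
crop("top",o["top"][0],280,140,370,205,8.5,"t16");crop("scene",o["scene"][0],180,200,380,400,3,"s16")
E
```

```text
24.8 j [ 0.97  0.73 -0.89  1.46  0.58  1.23  1.59] tcp [ 0.6422 -0.3022  0.1649] y [-1.290e-02  9.999e-01 -4.000e-04] 90.74 z [-0. -0. -1.] F [-0.8  0.1 -0.7] M [-0.01 -0.03  0.07] w 0.06
[('top', array([ 0.6548, -0.0154]), 40, np.float64(0.0456)), ('scene', array([ 0.6584, -0.0153]), 74, np.float64(0.0461))] [('top', array([ 0.6478, -0.072 ]), 38, np.float64(0.0588)), ('scene', array([ 0.6527, -0.0716]), 75, np.float64(0.0579))]
```

View pics/t16.png

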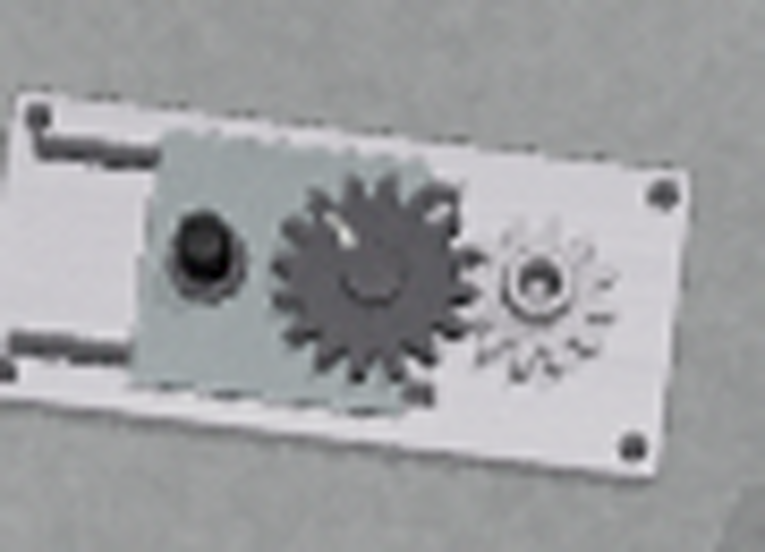

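View pics/s16.png

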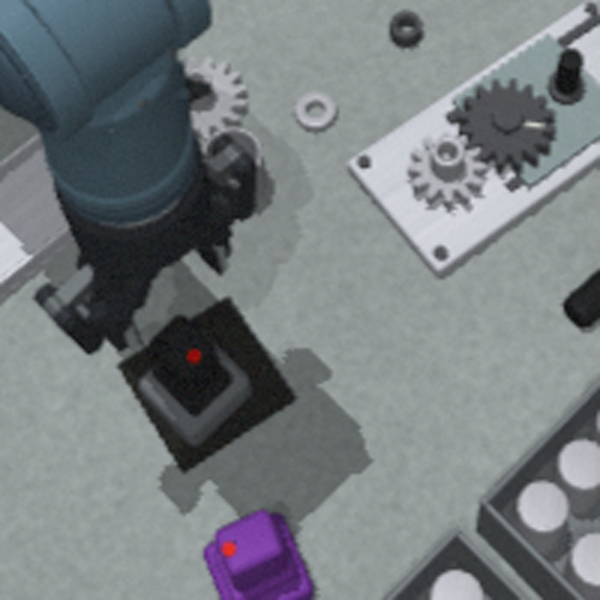

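>>> drive_tool(
  increments=[
    [0,0,0,0,0,-2,6],
    [0,0,0,0,0,-4,6],
    [0,0,0,0,0,-6,6],
    [0,0,0,0,0,-8,6],
    [0,0,0,0,0,-9.5,6],
    [0,0,0,0,0,-10.6,6],
    [0,0,0,0,0,-10.6,6],
    [0,0,0,0,0,-10.6,6],
  ],
  newtons=60,
)

```text
time: 25.57
tool_pos: [0.6419, -0.3024, 0.0584]
tool_rot: [[-1.0, -0.013, -0.001], [-0.013, 1.0, 0.0], [0.001, 0.0, -1.0]]
force: [0.1, 0.0, 0.0]
width: 0.06
```

```bash
python3 st.py; python3 - <<'E'
from meas import *
p,d=camera("scene")
crop("scene",p,200,260,300,360,6,"s17")
E
```

```text
25.57 j [ 0.94  0.84 -0.83  1.52  0.67  1.09  1.54] tcp [ 0.6419 -0.3024  0.0584] y [-1.300e-02  9.999e-01  5.000e-04] 90.75 z [-0.001  0.    -1.   ] F [0.1 0.  0. ] M [ 0.02 -0.02  0.01] w 0.06
```

View pics/s17.png

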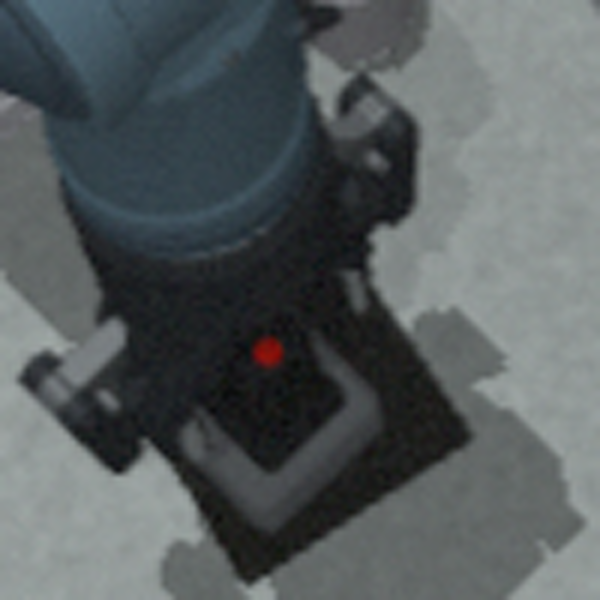

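>>> drive_tool(
  increments=[
    [0,0,0,0,0,0,2],
    [0,0,0,0,0,0,2],
    [0,0,0,0,0,0,2],
    [0,0,0,0,0,0,2],
    [0,0,0,0,0,0,2],
    [0,0,0,0,0,0,2],
    [0,0,0,0,0,0,2],
    [0,0,0,0,0,0,2],
  ],
)

```text
time: 26.28
tool_pos: [0.6432, -0.303, 0.0604]
tool_rot: [[-1.0, -0.013, 0.002], [-0.013, 1.0, -0.001], [-0.002, -0.001, -1.0]]
force: [-0.6, -0.2, 6.7]
width: 0.029
```

>>> drive_tool(
  increments=[
    [0,0,0,0,0,0.5,2],
    [0,0,0,0,0,2,2],
    [0,0,0,0,0,4,2],
    [0,0,0,0,0,7,2],
    [0,0,0,0,0,10,2],
    [0,0,0,0,0,12,2],
    [0,0,0,0,0,12,2],
    [0,0,0,0,0,12,2],
  ],
)

```text
time: 26.95
tool_pos: [0.6426, -0.3024, 0.1802]
tool_rot: [[-1.0, -0.013, 0.002], [-0.013, 1.0, -0.001], [-0.002, -0.001, -1.0]]
force: [0.2, -0.5, -3.1]
width: 0.0294
```

```bash
python3 st.py; python3 - <<'E'
from meas import *
o=both()
for n in o: 
  # card: segment white plate points & fit plane
  C=o[n][2].reshape(-1,3);p=o[n][0].reshape(-1,3).astype(int)
  m=(abs(C[:,0]-.63)<.05)&(abs(C[:,1]-.26)<.05)&(C[:,2]>.012)&(C[:,2]<.07)
  P=C[m]
  for _ in range(5):
    c=P.mean(0);v=np.linalg.svd(P-c)[2][2];v*=np.sign(v[2]);P=C[m][abs((C[m]-c)@v)<.004]
  print(n,c,v,len(P))
crop("top",o["top"][0],205,155,255,205,12,"t18");crop("scene",o["scene"][0],385,130,455,195,9,"s18")
crop("scene",o["scene"][0],170,180,330,340,4,"s18b")
E
```

```text
26.95 j [ 0.97  0.72 -0.9   1.45  0.57  1.25  1.6 ] tcp [ 0.6426 -0.3024  0.1802] y [-0.0133  0.9999 -0.001 ] 90.76 z [ 0.002 -0.001 -1.   ] F [ 0.2 -0.5 -3.1] M [-0.03  0.02  0.  ] w 0.0294
top [0.6308895  0.26150283 0.04020636] [-0.47914543  0.13219638  0.86772333] 700
scene [0.63600486 0.2605676  0.04200054] [-0.48828675  0.123302    0.86392862] 666
```

View pics/t18.png

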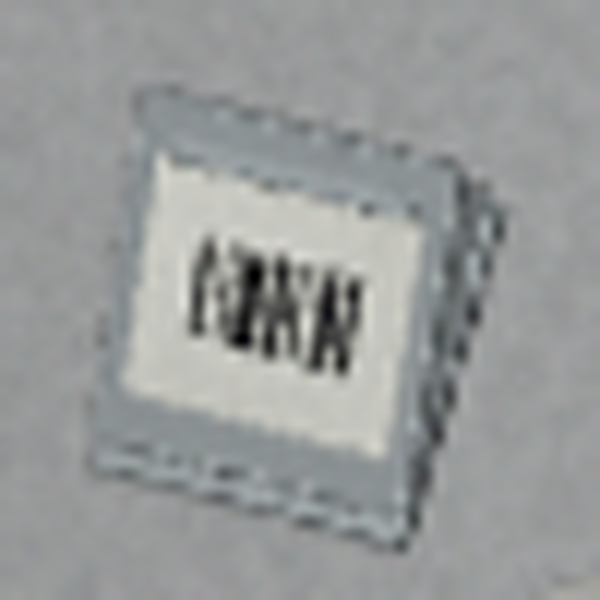

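View pics/s18.png

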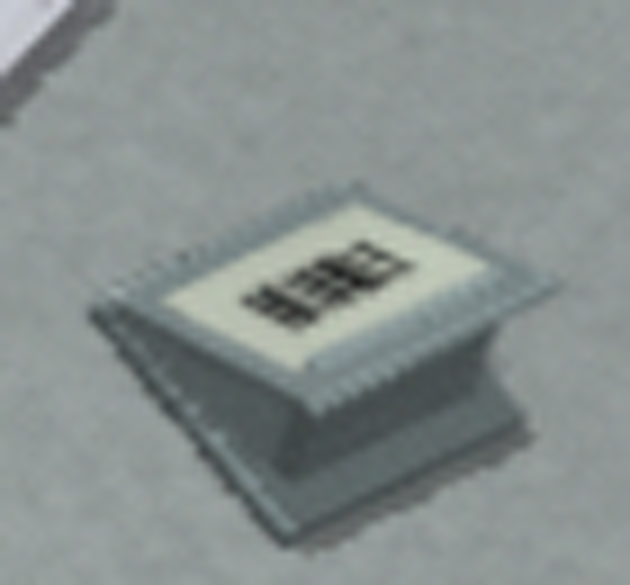

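View pics/s18b.png

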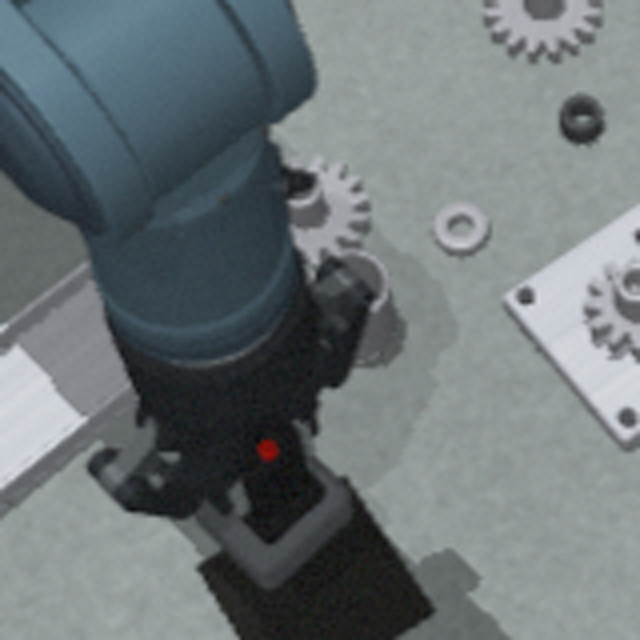

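```bash
python3 - <<'E'
from h import *
a=atz("top",228.2,180.4,.04);b=atz("scene",421.3,161.9,.04);print(a,b)
c=(a+b)/2;n=np.array([-.4834,.1277,.866]);print(c,"tcp",c+.1264*n)
E
```

```text
[0.62885519 0.25880921 0.04      ] [0.63477883 0.2627941  0.04      ]
[0.63181701 0.26080166 0.04      ] tcp [0.57071525 0.27694294 0.1494624 ]
```

>>> drive_tool(
  increments=[
    [0,0,0,-0.2,1.5,0.2,2],
    [0,0,0,-0.5,4,0.5,2],
    [0,0,0,-0.8,7,1,2],
    [0,0,0,-1.2,10,1,2],
    [0,0,0,-1.6,13,1,2],
    [0,0,0,-2,16,1,2],
    [0,0,0,-2.4,19,1,2],
    [0,0,0,-2.7,22,1,2],
  ],
)

```text
time: 27.72
tool_pos: [0.6126, -0.0799, 0.1869]
tool_rot: [[-1.0, -0.014, -0.004], [-0.014, 1.0, 0.001], [0.004, 0.001, -1.0]]
force: [1.5, -0.7, -1.9]
width: 0.0297
```

>>> drive_tool(
  increments=[
    [0,0,0,-0.3,3,0,2],
    [0,0,0,-0.7,6,0,2],
    [0,0,0,-1.1,9,0,2],
    [0,0,0,-1.5,12,0,2],
    [0,0,0,-1.9,15,0,2],
    [0,0,0,-2.3,18,0,2],
    [0,0,0,-2.5,20,0,2],
    [0,0,0,-2.7,22,0,2],
  ],
)

```text
time: 28.38
tool_pos: [0.585, 0.1404, 0.1871]
tool_rot: [[-1.0, -0.017, -0.004], [-0.017, 1.0, -0.0], [0.004, 0.0, -1.0]]
force: [0.6, -0.6, -2.3]
width: 0.029
```

```bash
python3 st.py
```

```text
28.38 j [ 0.48  0.55 -1.02  1.72  0.5   1.17  0.9 ] tcp [0.585  0.1404 0.1871] y [-0.0167  0.9999  0.    ] 90.95 z [-0.004 -0.    -1.   ] F [ 0.6 -0.6 -2.3] M [-0.03 -0.08 -0.03] w 0.029
```

>>> drive_tool(
  increments=[
    [-0.1,-0.5,0,-0.2,1.5,0,2],
    [-0.3,-1.2,0,-0.4,3.5,0,2],
    [-0.5,-2,0,-0.7,6,0,2],
    [-0.7,-2.8,0,-1,8.5,0,2],
    [-0.95,-3.6,0,-1.2,11,0,2],
    [-1.15,-4.4,0,-1.4,13,0,2],
    [-1.35,-5.1,0,-1.4,13.65,0,2],
    [-1.53,-5.8,0,-1.4,13.65,0,2],
  ],
)

```text
time: 29.05
tool_pos: [0.5701, 0.2788, 0.1874]
tool_rot: [[-0.875, 0.014, 0.484], [-0.052, 0.991, -0.122], [-0.481, -0.132, -0.867]]
force: [0.1, 0.4, -2.4]
width: 0.0297
```

```bash
python3 st.py
```

```text
29.05 j [ 0.03  0.38 -0.89  1.95  1.    0.92  0.18] tcp [0.5701 0.2788 0.1874] y [ 0.014   0.9912 -0.1318] 89.19 z [ 0.484 -0.122 -0.867] F [ 0.1  0.4 -2.4] M [ 0.18  0.79 -0.02] w 0.0297
```

>>> drive_tool(
  increments=[
    [0,0,0,0,-0.1,-0.6,2],
    [0,0,0,0.05,-0.15,-1.4,2],
    [0,0,0,0.05,-0.15,-2.3,2],
    [0,0,0,0.05,-0.15,-3.1,2],
    [0,0,0,0.05,-0.15,-3.8,2],
    [0,0,0,0.05,-0.15,-3.8,2],
    [0,0,0,0.05,-0.15,-3.8,2],
    [0,0,0,0.05,-0.15,-3.8,2],
  ],
)

```text
time: 29.72
tool_pos: [0.5751, 0.2724, 0.1509]
tool_rot: [[-0.875, 0.022, 0.483], [-0.045, 0.991, -0.127], [-0.482, -0.133, -0.866]]
force: [0.3, 0.8, -1.7]
width: 0.0292
```

```bash
python3 st.py; python3 - <<'E'
from meas import *
s=ctrl.get_state();R=s["tool_rot"];z=R[:,2]
c=np.array([.6318,.2608,.04]);n=np.array([-.4834,.1277,.866])
w=s["tool_pos"]+.0564*z;d=w-c;print("out",d@n,"lat",d-(d@n)*n,"ang",np.degrees(np.arccos(-z@n)))
o=both()
crop("top",o["top"][0],180,130,280,230,6,"t20");crop("scene",o["scene"][0],350,70,470,190,5,"s20")
E
```

```text
29.72 j [ 0.    0.43 -0.85  1.97  1.08  0.89  0.1 ] tcp [0.5751 0.2724 0.1509] y [ 0.0224  0.9909 -0.1331] 88.71 z [ 0.483 -0.127 -0.866] F [ 0.3  0.8 -1.7] M [ 0.19  0.8  -0.04] w 0.0292
out 0.06852271777159127 lat [ 0.00363407 -0.00437194  0.00267806] ang 0.4489932404877218
```

View pics/s20.png

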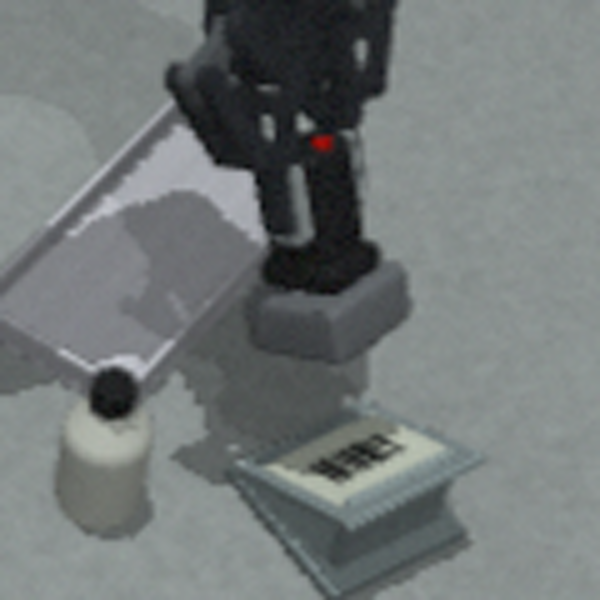

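>>> drive_tool(
  increments=[
    [0,0,0,-0.2,0.2,-0.1,2],
    [0,0,0,-0.4,0.45,-0.1,2],
    [0,0,0,-0.4,0.45,-0.1,2],
    [0,0,0,-0.4,0.45,-0.1,2],
    [0,0,0,-0.4,0.45,-0.1,2],
    [0,0,0,-0.4,0.45,-0.1,2],
    [0,0,0,-0.4,0.45,-0.1,2],
    [0,0,0,-0.4,0.45,-0.1,2],
  ],
)

```text
time: 30.48
tool_pos: [0.5706, 0.2768, 0.1497]
tool_rot: [[-0.875, 0.022, 0.483], [-0.046, 0.991, -0.128], [-0.482, -0.134, -0.866]]
force: [-0.1, -0.5, -1.2]
width: 0.0291
```

>>> drive_tool(
  increments=[
    [0,0,0,0,0,0,2],
    [0,0,0,0,0,0,2],
    [0,0,0,0,0,0,2],
    [0,0,0,0,0,0,2],
    [0,0,0,0,0,0,2],
    [0,0,0,0,0,0,2],
    [0,0,0,0,0,0,2],
    [0,0,0,0,0,0,2],
  ],
)

```text
time: 31.15
tool_pos: [0.5705, 0.277, 0.1498]
tool_rot: [[-0.875, 0.022, 0.483], [-0.046, 0.991, -0.127], [-0.482, -0.134, -0.866]]
force: [-0.3, -0.3, -1.7]
width: 0.0296
```

>>> drive_tool(
  increments=[
    [0,0,0,0,0,0,2],
    [0,0,0,0,0,0,2],
    [0,0,0,0,0,0,2],
    [0,0,0,0,0,0,2],
    [0,0,0,0,0,0,2],
    [0,0,0,0,0,0,2],
    [0,0,0,0,0,0,2],
    [0,0,0,0,0,0,2],
  ],
)

```text
time: 31.82
tool_pos: [0.5705, 0.2769, 0.1498]
tool_rot: [[-0.875, 0.022, 0.483], [-0.046, 0.991, -0.127], [-0.482, -0.134, -0.866]]
force: [-0.2, 0.4, -2.4]
width: 0.0293
```

>>> drive_tool(
  increments=[
    [0,0,0,0,0,0,2],
    [0,0,0,0,0,0,2],
    [0,0,0,0,0,0,2],
    [0,0,0,0,0,0,2],
    [0,0,0,0,0,0,2],
    [0,0,0,0,0,0,2],
    [0,0,0,0,0,0,2],
    [0,0,0,0,0,0,2],
  ],
)

```text
time: 32.48
tool_pos: [0.5705, 0.2769, 0.1498]
tool_rot: [[-0.875, 0.022, 0.483], [-0.046, 0.991, -0.128], [-0.482, -0.134, -0.866]]
force: [-0.2, -0.4, -2.0]
width: 0.0294
```

>>> drive_tool(
  increments=[
    [0,0,0,0,0,0,2],
    [0,0,0,0,0,0,2],
    [0,0,0,0,0,0,2],
    [0,0,0,0,0,0,2],
    [0,0,0,0,0,0,2],
    [0,0,0,0,0,0,2],
    [0,0,0,0,0,0,2],
    [0,0,0,0,0,0,2],
  ],
)

```text
time: 33.15
tool_pos: [0.5706, 0.277, 0.1498]
tool_rot: [[-0.875, 0.022, 0.483], [-0.046, 0.991, -0.127], [-0.482, -0.134, -0.866]]
force: [-1.2, 0.0, -2.4]
width: 0.0297
```

```bash
python3 st.py; python3 - <<'E'
from meas import *
s=ctrl.get_state();R=s["tool_rot"];z=R[:,2]
c=np.array([.6318,.2608,.04]);n=np.array([-.4834,.1277,.866])
w=s["tool_pos"]+.0564*z;d=w-c;print("out",d@n,"lat",d-(d@n)*n,"ang",np.degrees(np.arccos(-z@n)))
o=both()
crop("scene",o["scene"][0],350,70,470,190,5,"s21")
print(disc(o,(.65,-.014),.012,.042,.052),disc(o,(.65,-.073),.015,.052,.066))
E
```

```text
33.15 j [-0.01  0.43 -0.85  1.97  1.08  0.89  0.09] tcp [0.5706 0.277  0.1498] y [ 0.0216  0.9908 -0.1338] 88.75 z [ 0.483 -0.127 -0.866] F [-1.2  0.  -2.4] M [0.21 0.73 0.01] w 0.0297
out 0.07033538321523299 lat [ 1.23028700e-05 -2.19620024e-05  1.50724754e-05] ang 0.44824763096822356
[('top', array([ 0.6546, -0.0167]), 41, np.float64(0.0462)), ('scene', array([ 0.6581, -0.015 ]), 71, np.float64(0.0462))] [('top', array([ 0.648 , -0.0722]), 40, np.float64(0.0579)), ('scene', array([ 0.6528, -0.0711]), 78, np.float64(0.0576))]
```

View pics/s21.png

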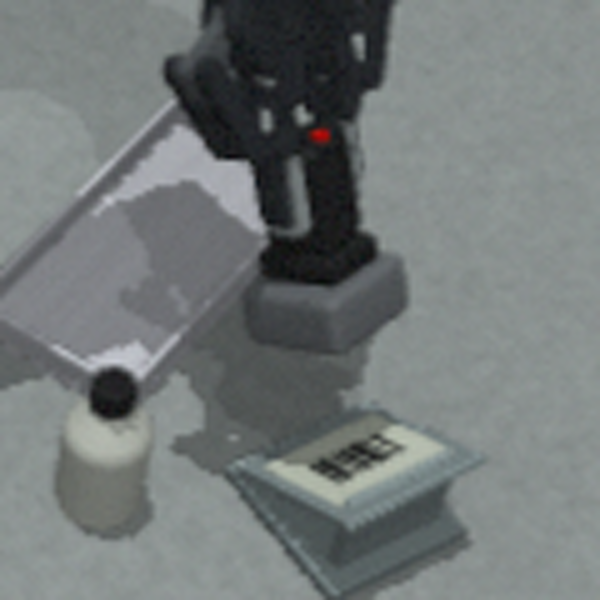

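>>> drive_tool(
  increments=[
    [0,0,0,-0.3,0,0.7,2],
    [0,0,0,-0.6,0,1.8,2],
    [0,0,0,-0.8,0,3,2],
    [0.3,1,0,-0.8,-0.5,4,2],
    [0.55,2,0,-0.8,-2,4.2,2],
    [0.8,3,0,-0.5,-4,4.2,2],
    [1.05,4,0,-0.2,-6,4.2,2],
    [1.3,5,0,0,-8,4.2,2],
  ],
)

```text
time: 33.92
tool_pos: [0.5711, 0.1963, 0.1938]
tool_rot: [[-0.998, -0.014, 0.069], [-0.016, 1.0, -0.019], [-0.069, -0.02, -0.997]]
force: [0.3, -0.1, -3.2]
width: 0.0297
```

>>> drive_tool(
  increments=[
    [0.1,0.4,0,0.3,-2.5,0,2],
    [0.23,0.8,0,0.6,-5.5,0,2],
    [0.23,0.8,0,1,-8.5,0,2],
    [0.23,0.8,0,1.4,-11.5,0,2],
    [0.23,0.8,0,1.8,-14.5,0,2],
    [0.23,0.8,0,2.2,-17.5,0,2],
    [0.23,0.8,0,2.6,-20.5,0,2],
    [0.23,0.8,0,2.9,-23,0,2],
  ],
)

```text
time: 34.58
tool_pos: [0.5998, -0.0366, 0.1923]
tool_rot: [[-1.0, -0.012, 0.001], [-0.012, 1.0, -0.002], [-0.001, -0.002, -1.0]]
force: [-0.4, 0.2, -2.0]
width: 0.0293
```

```bash
python3 st.py
```

```text
34.58 j [ 0.75  0.52 -0.98  1.72  0.47  1.16  1.22] tcp [ 0.5998 -0.0366  0.1923] y [-0.0118  0.9999 -0.0023] 90.68 z [ 0.001 -0.002 -1.   ] F [-0.4  0.2 -2. ] M [ 0.02 -0.01  0.  ] w 0.0293
```

Target (.641,-.297): Δ = (4.1, -26.0, then down).

>>> drive_tool(
  increments=[
    [0,0,0,0.4,-3,0,2],
    [0,0,0,1,-7,0,2],
    [0,0,0,1.6,-11,0,2],
    [0,0,0,2.3,-15,0,2],
    [0,0,0,3,-19,0,2],
    [0,0,0,3.6,-23,0,2],
    [0,0,0,4.1,-25.5,0,2],
    [0,0,0,4.1,-26,0,2],
  ],
)

```text
time: 35.25
tool_pos: [0.6394, -0.3041, 0.1913]
tool_rot: [[-1.0, -0.002, -0.0], [-0.002, 1.0, -0.006], [0.0, -0.006, -1.0]]
force: [0.8, -1.9, -2.8]
width: 0.0294
```

>>> drive_tool(
  increments=[
    [0,0,0,0,0,-2,2],
    [0,0,0,0,0,-4,2],
    [0,0,0,0,0,-6,2],
    [0,0,0,0,0,-8,2],
    [0,0,0,0,0,-10,2],
    [0,0,0,0,0,-11,2],
    [0,0,0,0,0,-11.5,2],
    [0,0,0,0,0,-11.5,2],
  ],
)

```text
time: 35.92
tool_pos: [0.6397, -0.2927, 0.0758]
tool_rot: [[-1.0, -0.014, -0.002], [-0.014, 1.0, 0.001], [0.002, 0.001, -1.0]]
force: [-0.1, -0.3, -2.3]
width: 0.0291
```

```bash
python3 st.py; python3 - <<'E'
from meas import *
p,d=camera("scene")
crop("scene",p,190,250,310,370,5,"s22")
E
```

```text
35.92 j [ 0.92  0.8  -0.81  1.53  0.62  1.09  1.55] tcp [ 0.6397 -0.2927  0.0758] y [-1.400e-02  9.999e-01  7.000e-04] 90.8 z [-0.002  0.001 -1.   ] F [-0.1 -0.3 -2.3] M [-0.   -0.05 -0.06] w 0.0291
```

View pics/s22.png

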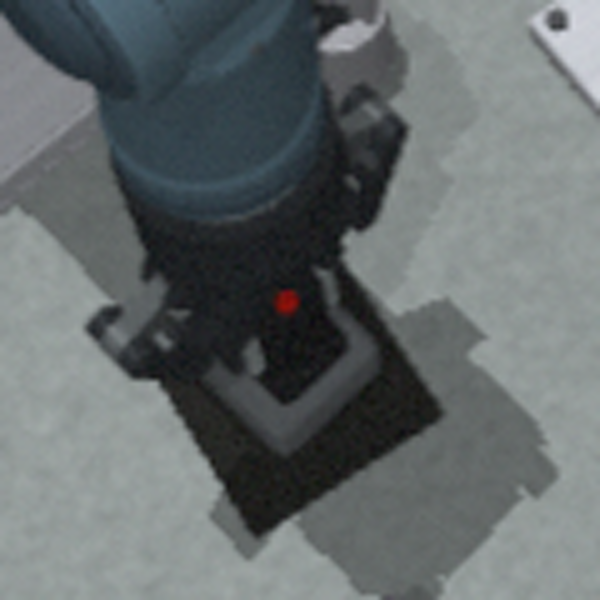

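Lower 1.55 cm to contact (TCP .0603).

>>> drive_tool(
  increments=[
    [0,0,0,0,0,-0.5,2],
    [0,0,0,0,0,-0.9,2],
    [0,0,0,0,0,-1.2,2],
    [0,0,0,0,0,-1.4,2],
    [0,0,0,0,0,-1.5,2],
    [0,0,0,0,0,-1.57,2],
    [0,0,0,0,0,-1.57,2],
    [0,0,0,0,0,-1.57,2],
  ],
)

```text
time: 36.63
tool_pos: [0.6406, -0.2931, 0.0612]
tool_rot: [[-1.0, -0.013, 0.0], [-0.013, 1.0, 0.0], [-0.0, 0.0, -1.0]]
force: [0.6, 1.0, -2.6]
width: 0.0291
```

```bash
python3 st.py
```

```text
36.63 j [ 0.91  0.81 -0.8   1.53  0.64  1.07  1.54] tcp [ 0.6406 -0.2931  0.0612] y [-0.0134  0.9999  0.    ] 90.77 z [ 0.  0. -1.] F [ 0.6  1.  -2.6] M [-0.02 -0.01  0.03] w 0.0291
```

>>> drive_tool(
  increments=[
    [0,0,0,0,0,-0.05,2],
    [0,0,0,0,0,-0.1,2],
    [0,0,0,0,0,-0.1,2],
    [0,0,0,0,0,-0.1,2],
    [0,0,0,0,0,-0.1,2],
    [0,0,0,0,0,-0.1,2],
    [0,0,0,0,0,-0.1,2],
    [0,0,0,0,0,-0.1,2],
  ],
)

```text
time: 37.3
tool_pos: [0.6407, -0.2931, 0.0604]
tool_rot: [[-1.0, -0.013, 0.0], [-0.013, 1.0, -0.0], [-0.0, -0.0, -1.0]]
force: [0.1, 0.1, 0.8]
width: 0.0292
```

```bash
python3 st.py
```

```text
37.3 j [ 0.91  0.82 -0.8   1.53  0.64  1.07  1.54] tcp [ 0.6407 -0.2931  0.0604] y [-1.340e-02  9.999e-01 -1.000e-04] 90.77 z [ 0. -0. -1.] F [0.1 0.1 0.8] M [0.03 0.09 0.01] w 0.0292
```

>>> drive_tool(
  increments=[
    [0,0,0,0,0,0,5],
    [0,0,0,0,0,0,6],
    [0,0,0,0,0,0,6],
    [0,0,0,0,0,0.5,6],
    [0,0,0,0,0,2.5,6],
    [0,0,0,0,0,5,6],
    [0,0,0,0,0,8,6],
    [0,0,0,0,0,11,6],
  ],
)

```text
time: 37.97
tool_pos: [0.6401, -0.2928, 0.1709]
tool_rot: [[-1.0, -0.014, -0.001], [-0.014, 1.0, 0.001], [0.001, 0.001, -1.0]]
force: [0.0, -0.5, 0.8]
width: 0.0599
```

>>> drive_tool(
  increments=[
    [0,0,-1.2,0,2.5,1,5],
    [0,0,-2.5,0,5.5,1,4],
    [0,0,-3.8,0,8.5,1,4],
    [0,0,-5.1,0.2,11.5,1,4],
    [0,0,-6.4,0.4,14.5,1,4],
    [0,0,-7.7,0.6,17.5,1,4],
    [0,0,-9,0.8,20.5,1,4],
    [0,0,-10.2,1,23.5,1,4],
  ],
)

```text
time: 38.63
tool_pos: [0.6506, -0.0564, 0.1807]
tool_rot: [[-0.636, 0.772, 0.001], [0.772, 0.636, -0.0], [-0.001, 0.001, -1.0]]
force: [0.5, 0.1, 0.8]
width: 0.0399
```

>>> drive_tool(
  increments=[
    [0,0,-1.2,0.3,2.5,0,4],
    [0,0,-2.5,0.6,5,0,4],
    [0,0,-3.8,0.9,7.5,0,4],
    [0,0,-5.1,1.2,9.9,0,4],
    [0,0,-6.4,1.2,9.9,0,4],
    [0,0,-7.7,1.2,9.9,0,4],
    [0,0,-9,1.2,9.9,0,4],
    [0,0,-9.3,1.2,9.9,0,4],
  ],
)

```text
time: 39.3
tool_pos: [0.6625, 0.0417, 0.1806]
tool_rot: [[0.119, 0.993, 0.001], [0.993, -0.119, -0.0], [-0.0, 0.001, -1.0]]
force: [-0.7, -0.6, -0.5]
width: 0.04
```

```bash
python3 st.py; python3 - <<'E'
from meas import *
o=both()
print(disc(o,(.64,-.294),.04,.088,.104),rect(o,"scene",(.64,-.295),.055,.026,.036))
crop("scene",o["scene"][0],190,180,390,380,4,"s23")
E
```

```text
39.3 j [ 0.33  0.53 -0.61  1.58  0.32  1.13 -0.48] tcp [0.6625 0.0417 0.1806] y [ 9.929e-01 -1.189e-01  7.000e-04] -6.83 z [ 0.001 -0.    -1.   ] F [-0.7 -0.6 -0.5] M [-0.03  0.   -0.04] w 0.04
[('top', array([ 0.6362, -0.2922]), 135, np.float64(0.0982)), ('scene', array([ 0.6433, -0.2922]), 306, np.float64(0.0977))] ((641.40087890625, -291.2191467285156), (56.53955078125, 56.580142974853516), 89.7626953125)
```

View pics/s23.png

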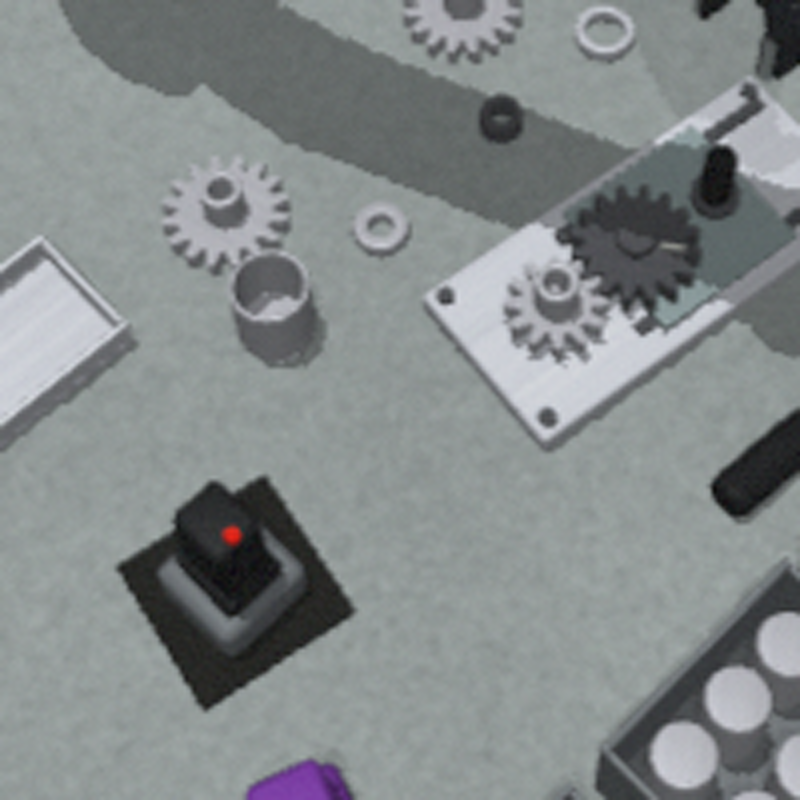

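>>> drive_tool(
  increments=[
    [0,0,0,0.1,0,-2.5,4],
    [0,0,0,0.1,0,-5,4],
    [0,0,0,0.1,0,-8,4],
    [0,0,0,0.1,0,-11,4],
    [0,0,0,0.1,0,-13,4],
    [0,0,0,0.1,0,-13.8,4],
    [0,0,0,0.1,0,-13.8,4],
    [0,0,0,0.1,0,-13.8,1],
  ],
  newtons=30,
)

```text
time: 40.07
tool_pos: [0.664, 0.041, 0.0426]
tool_rot: [[0.116, 0.993, 0.001], [0.993, -0.116, 0.001], [0.001, 0.001, -1.0]]
force: [-0.6, 0.3, 0.4]
width: 0.0293
```

>>> drive_tool(
  increments=[
    [0,0,0,0,0,0,1],
    [0,0,0,0,0,0,1],
    [0,0,0,0,0,0,1],
    [0,0,0,0,0,0,1],
    [0,0,0,0,0,0,1],
    [0,0,0,0,0,0,1],
    [0,0,0,0,0,0,1],
    [0,0,0,0,0,0,1],
  ],
)

```text
time: 40.73
tool_pos: [0.6631, 0.0416, 0.0439]
tool_rot: [[0.117, 0.993, -0.001], [0.993, -0.117, -0.0], [-0.0, -0.001, -1.0]]
force: [-5.8, 0.9, 5.9]
width: 0.0168
```

>>> drive_tool(
  increments=[
    [0,0,0,0.05,0.4,0,1],
    [0,0,0,0.09,0.8,0,1],
    [0,0,0,0.14,1.2,0,1],
    [0,0,0,0.19,1.6,0,1],
    [0,0,0,0.23,2,0,1],
    [0,0,0,0.28,2.4,0,1],
    [0,0,0,0.32,2.8,0,1],
    [0,0,0,0.36,3.1,0,1],
  ],
)

```text
time: 41.4
tool_pos: [0.6669, 0.0706, 0.0439]
tool_rot: [[0.118, 0.993, -0.001], [0.993, -0.118, -0.003], [-0.003, -0.001, -1.0]]
force: [-5.7, -2.1, 6.4]
width: 0.0169
```

```bash
python3 st.py; python3 - <<'E'
from meas import *
o=both()
print(disc(o,(.66,.016),.012,.042,.052))
E
```

```text
41.4 j [ 0.23  0.7  -0.54  1.64  0.43  0.93 -0.59] tcp [0.6669 0.0706 0.0439] y [ 9.930e-01 -1.177e-01 -5.000e-04] -6.76 z [-0.001 -0.003 -1.   ] F [-5.7 -2.1  6.4] M [-0.48  1.31  0.03] w 0.0169
[('top', array([0.66 , 0.016]), 0, 0), ('scene', array([0.662 , 0.0158]), 71, np.float64(0.0462))]
```

>>> drive_tool(
  increments=[
    [0,0,0,0.02,0.15,0,1],
    [0,0,0,0.04,0.3,0,1],
    [0,0,0,0.05,0.4,0,1],
    [0,0,0,0.06,0.5,0,1],
    [0,0,0,0.07,0.6,0,1],
    [0,0,0,0.08,0.7,0,1],
    [0,0,0,0.08,0.7,0,1],
    [0,0,0,0.08,0.7,0,1],
  ],
)

```text
time: 42.17
tool_pos: [0.6674, 0.0752, 0.0439]
tool_rot: [[0.119, 0.993, -0.002], [0.993, -0.119, -0.006], [-0.006, -0.001, -1.0]]
force: [-7.4, -4.0, 8.2]
width: 0.0169
```

```bash
python3 st.py; python3 - <<'E'
from meas import *
o=both()
print(disc(o,(.66,.018),.012,.042,.052))
E
```

```text
42.17 j [ 0.22  0.7  -0.54  1.64  0.43  0.93 -0.6 ] tcp [0.6674 0.0752 0.0439] y [ 0.9929 -0.1188 -0.0013] -6.83 z [-0.002 -0.006 -1.   ] F [-7.4 -4.   8.2] M [-0.92  1.5   0.04] w 0.0169
[('top', array([0.66 , 0.018]), 0, 0), ('scene', array([0.6624, 0.0184]), 72, np.float64(0.046))]
```

>>> drive_tool(
  increments=[
    [0,0,0,0,0.1,0,1],
    [0,0,0,0,0.15,0,1],
    [0,0,0,0,0.2,0,1],
    [0,0,0,0,0.2,0,1],
    [0,0,0,0,0.2,0,1],
    [0,0,0,0,0.2,0,1],
    [0,0,0,0,0.2,0,1],
    [0,0,0,0,0.2,0,1],
  ],
)

```text
time: 42.93
tool_pos: [0.6674, 0.0752, 0.0438]
tool_rot: [[0.12, 0.993, -0.003], [0.993, -0.12, -0.008], [-0.009, -0.002, -1.0]]
force: [-7.0, -7.3, 9.2]
width: 0.0168
```

```bash
python3 st.py
```

```text
42.93 j [ 0.22  0.7  -0.54  1.63  0.43  0.94 -0.6 ] tcp [0.6674 0.0752 0.0438] y [ 0.9928 -0.1199 -0.0015] -6.89 z [-0.003 -0.008 -1.   ] F [-7.  -7.3  9.2] M [-1.35  1.55 -0.  ] w 0.0168
```

>>> drive_tool(
  increments=[
    [0,0,0,0,-0.3,0,1],
    [0,0,0,0,-0.3,0,4],
    [0,0,0,0,-0.3,0,4],
    [0,0,0,0,-0.3,0,4],
    [0,0,0,0,-0.3,1,4],
    [0,0,0,0,-0.3,3,4],
    [0,0,0,0,-0.3,6,4],
    [0,0,0,0,-0.3,8,4],
  ],
)

```text
time: 43.6
tool_pos: [0.6692, 0.0789, 0.1249]
tool_rot: [[0.116, 0.993, 0.003], [0.993, -0.116, 0.001], [0.001, 0.003, -1.0]]
force: [0.7, -0.1, 1.0]
width: 0.04
```

```bash
python3 st.py; python3 - <<'E'
from meas import *
o=both()
print(disc(o,(.66,.018),.012,.042,.052),disc(o,(.65,-.073),.015,.052,.066))
E
```

```text
43.6 j [ 0.25  0.6  -0.59  1.6   0.37  1.05 -0.56] tcp [0.6692 0.0789 0.1249] y [ 0.9932 -0.1163  0.003 ] -6.68 z [ 0.003  0.001 -1.   ] F [ 0.7 -0.1  1. ] M [ 0.02 -0.04  0.04] w 0.04
[('top', array([0.66 , 0.018]), 0, 0), ('scene', array([0.6629, 0.0182]), 71, np.float64(0.046))] [('top', array([ 0.6479, -0.0721]), 37, np.float64(0.0585)), ('scene', array([ 0.6527, -0.0714]), 79, np.float64(0.0576))]
```

>>> drive_tool(
  increments=[
    [0,0,-1.2,-0.3,-2,0,4],
    [0,0,-2.4,-0.6,-4,0,4],
    [0,0,-3.6,-0.9,-6,0,4],
    [0,0,-4.9,-1.2,-8,0,4],
    [0,0,-6.2,-1.5,-10,0,4],
    [0,0,-7.5,-1.8,-12,0,4],
    [0,0,-8.8,-2,-14,0,4],
    [0,0,-10,-2,-15.1,0,4],
  ],
)

```text
time: 44.37
tool_pos: [0.6472, -0.0768, 0.1216]
tool_rot: [[0.841, 0.542, -0.001], [0.542, -0.841, -0.002], [-0.002, 0.001, -1.0]]
force: [0.6, -1.2, -0.1]
width: 0.0402
```

>>> drive_tool(
  increments=[
    [0,0,-1.2,0,0,0,4],
    [0,0,-2.4,0,0,-0.5,4],
    [0,0,-3.6,0,0,-1,4],
    [0,0,-4.8,0,0,-2,4],
    [0,0,-6,0,0,-2,4],
    [0,0,-6.7,0,0,-2,4],
    [0,0,-6.7,0,0,-2,4],
    [0,0,-6.7,0,0,-2,4],
  ],
)

```text
time: 45.03
tool_pos: [0.6479, -0.0726, 0.1018]
tool_rot: [[1.0, -0.002, -0.0], [-0.002, -1.0, -0.0], [-0.0, 0.0, -1.0]]
force: [-0.1, 0.2, 0.2]
width: 0.0401
```

```bash
python3 st.py
```

```text
45.03 j [ 0.25  0.54 -0.26  1.68  0.16  0.95 -1.65] tcp [ 0.6479 -0.0726  0.1018] y [-0.0016 -1.      0.    ] -90.09 z [-0. -0. -1.] F [-0.1  0.2  0.2] M [-0.02 -0.02  0.  ] w 0.0401
```

>>> drive_tool(
  increments=[
    [0,0,0,0.1,0.05,-1.5,4],
    [0,0,0,0.1,0.05,-3,4],
    [0,0,0,0.1,0.05,-4.5,4],
    [0,0,0,0.1,0.05,-5.5,4],
    [0,0,0,0.1,0.05,-6.1,4],
    [0,0,0,0.1,0.05,-6.1,4],
    [0,0,0,0.1,0.05,-6.1,1.5],
    [0,0,0,0.1,0.05,-6.1,1.5],
  ],
  newtons=50,
)

```text
time: 45.7
tool_pos: [0.6492, -0.0726, 0.0414]
tool_rot: [[1.0, -0.004, 0.0], [-0.004, -1.0, -0.0], [0.0, 0.0, -1.0]]
force: [-0.5, -0.1, -1.0]
width: 0.0217
```

>>> drive_tool(
  increments=[
    [0,0,0,0,0,0,1.5],
    [0,0,0,0,0,0,1.5],
    [0,0,0,0,0,0,1.5],
    [0,0,0,0,0,0,1.5],
    [0,0,0,0,0,0,1.5],
    [0,0,0,0,0,0,1.5],
    [0,0,0,0,0,0,1.5],
    [0,0,0,0,0,0,1.5],
  ],
)

```text
time: 46.37
tool_pos: [0.649, -0.0726, 0.0412]
tool_rot: [[1.0, -0.004, 0.0], [-0.004, -1.0, -0.0], [0.0, 0.0, -1.0]]
force: [-0.2, 0.1, -1.6]
width: 0.0217
```

```bash
python3 st.py
```

```text
46.37 j [ 0.24  0.62 -0.25  1.7   0.19  0.85 -1.67] tcp [ 0.649  -0.0726  0.0412] y [-4.e-03 -1.e+00  1.e-04] -90.23 z [ 0. -0. -1.] F [-0.2  0.1 -1.6] M [-0.02  0.    0.01] w 0.0217
```

>>> drive_tool(
  increments=[
    [0,0,0,0,0,0.5,1.5],
    [0,0,0,0,0,1,1.5],
    [0,0,0,0,0,2,1.5],
    [0,0,0,0,0,3,1.5],
    [0,0,0,0,0,4.5,1.5],
    [0,0,0,0,0,6,1.5],
    [0,0,0,0,0,7.5,1.5],
    [0,0,0,0,0,7.5,1.5],
  ],
)

```text
time: 47.03
tool_pos: [0.6527, -0.0727, 0.1218]
tool_rot: [[1.0, -0.004, 0.009], [-0.004, -1.0, -0.001], [0.009, 0.001, -1.0]]
force: [1.0, 1.1, -1.1]
width: 0.0215
```

```bash
python3 st.py
```

```text
47.03 j [ 0.25  0.51 -0.27  1.66  0.16  0.98 -1.64] tcp [ 0.6527 -0.0727  0.1218] y [-4.1e-03 -1.0e+00  8.0e-04] -90.23 z [ 0.009 -0.001 -1.   ] F [ 1.   1.1 -1.1] M [ 0.01 -0.11 -0.01] w 0.0215
```

```bash
python3 - <<'E'
from meas import *
o=both()
for n in o:
  C=o[n][2].reshape(-1,3)
  for nm,c,hx,hy in(("s",(.455,-.315),.055,.09),("l",(.46,.313),.075,.12)):
    P=C[(abs(C[:,0]-c[0])<hx)&(abs(C[:,1]-c[1])<hy)&(C[:,2]>.017)&(C[:,2]<.028)]
    print(n,nm,len(P),cv2.minAreaRect((P[:,:2]*1000).astype(np.float32)))
for nm,xy in dict(g1=(.4665,.139),g2=(.463,.0405),g4=(.46,-.14)).items():
    print(nm,disc(o,xy,.02,.030,.042),disc(o,xy,.05,.007,.017))
crop("top",o["top"][0],170,190,470,280,2.6,"t24")
crop("scene",o["scene"][0],130,80,430,310,2.6,"s24")
E
```

```text
top s 186 ((451.2774658203125, -315.04034423828125), (148.88018798828125, 75.5759506225586), 89.92740631103516)
top l 267 ((458.5534362792969, 313.059326171875), (98.33934020996094, 188.97755432128906), 6.660793781280518)
scene s 445 ((454.91534423828125, -312.3349609375), (148.6962432861328, 81.44278717041016), 89.48542785644531)
scene l 235 ((462.7985534667969, 316.3878173828125), (99.33592224121094, 193.20545959472656), 6.664683818817139)
g1 [('top', array([0.4642, 0.1378]), 35, np.float64(0.0349)), ('scene', array([0.4665, 0.139 ]), 0, 0)] [('top', array([0.4647, 0.1379]), 149, np.float64(0.0118)), ('scene', array([0.4665, 0.139 ]), 0, 0)]
g2 [('top', array([0.4612, 0.039 ]), 35, np.float64(0.0352)), ('scene', array([0.4652, 0.041 ]), 59, np.float64(0.0342))] [('top', array([0.4616, 0.0382]), 278, np.float64(0.0119)), ('scene', array([0.4613, 0.0329]), 283, np.float64(0.0115))]
g4 [('top', array([ 0.46, -0.14]), 0, 0), ('scene', array([ 0.4728, -0.1531]), 60, np.float64(0.034))] [('top', array([ 0.46, -0.14]), 0, 0), ('scene', array([ 0.4748, -0.1547]), 467, np.float64(0.0111))]
```

View pics/t24.png

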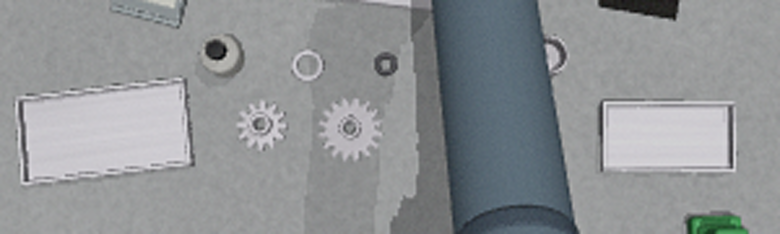

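View pics/s24.png

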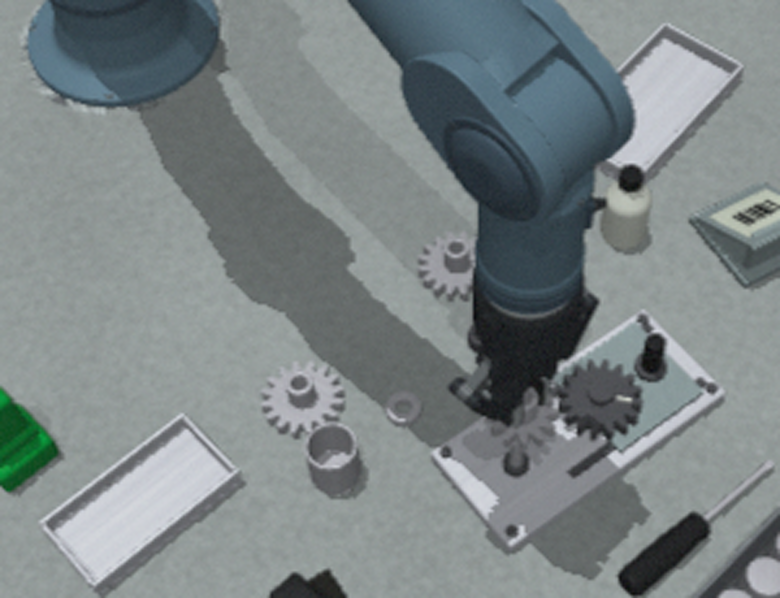

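>>> drive_tool(
  increments=[
    [0,0,0,-1.5,-2,0.5,1.5],
    [0,0,0,-3.5,-4.8,0.5,1.5],
    [0,0,0,-5.6,-7.7,0.5,1.5],
    [0,0,0,-7.7,-10.6,0.5,1.5],
    [0,0,0,-9.8,-13.5,0.5,1.5],
    [0,0,0,-11.9,-16.4,0.5,1.5],
    [0,0,0,-14,-19.3,0.5,1.5],
    [0,0,0,-16,-22,0.5,1.5],
  ],
)

```text
time: 47.8
tool_pos: [0.4865, -0.2939, 0.12]
tool_rot: [[1.0, -0.005, -0.002], [-0.005, -1.0, 0.001], [-0.002, -0.001, -1.0]]
force: [-0.8, -0.4, -2.6]
width: 0.0213
```

>>> drive_tool(
  increments=[
    [0,0,0,-1.2,-1.8,0,1.5],
    [0,0,0,-2.5,-3.8,0,1.5],
    [0,0,0,-3.5,-5.3,0,1.5],
    [0,0,0,-3.6,-5.5,-1,1.5],
    [0,0,0,-3.6,-5.5,-3,1.5],
    [0,0,0,-3.6,-5.5,-5,1.5],
    [0,0,0,-3.6,-5.5,-5,1.5],
    [0,0,0,-3.6,-5.5,-5,1.5],
  ],
)

```text
time: 48.47
tool_pos: [0.4517, -0.3452, 0.0688]
tool_rot: [[1.0, -0.002, -0.004], [-0.002, -1.0, 0.004], [-0.004, -0.004, -1.0]]
force: [-0.6, 0.0, -2.1]
width: 0.0213
```

```bash
python3 st.py; python3 - <<'E'
from meas import *
o=both()
crop("scene",o["scene"][0],120,190,250,320,5.5,"s25");crop("top",o["top"][0],380,210,480,280,8,"t25")
E
```

```text
48.47 j [ 0.72  0.44 -0.17  1.9   0.1   0.81 -1.07] tcp [ 0.4517 -0.3452  0.0688] y [-0.0025 -1.     -0.0037] -90.14 z [-0.004  0.004 -1.   ] F [-0.6  0.  -2.1] M [ 0.    0.02 -0.03] w 0.0213
```

View pics/s25.png

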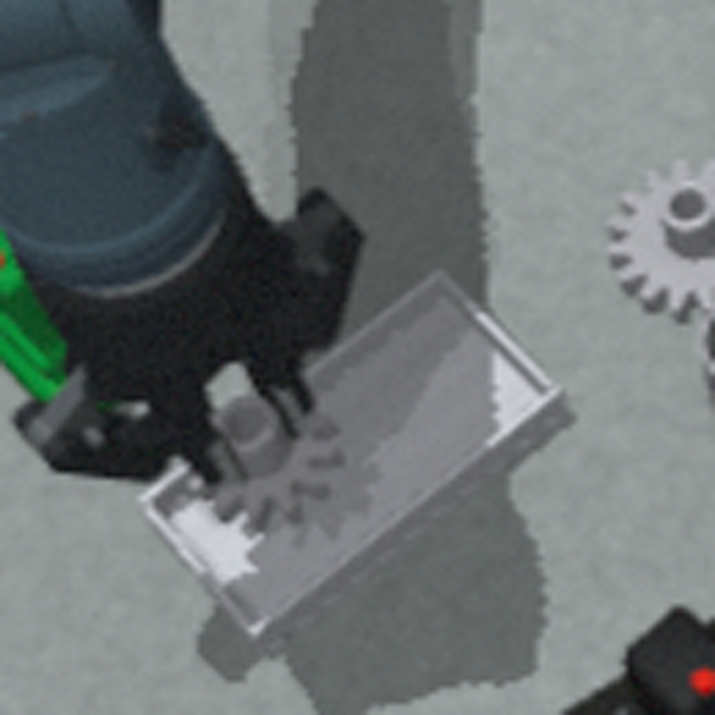

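>>> drive_tool(
  increments=[
    [0,0,0,0.1,0.1,-0.8,1.5],
    [0,0,0,0.15,0.1,-1.6,1.5],
    [0,0,0,0.15,0.1,-2.4,1.5],
    [0,0,0,0.15,0.1,-3.2,1.5],
    [0,0,0,0.15,0.1,-4,1.5],
    [0,0,0,0.15,0.1,-4.5,1.5],
    [0,0,0,0.15,0.1,-4.7,1.5],
    [0,0,0,0.15,0.1,-4.7,1.5],
  ],
)

```text
time: 49.23
tool_pos: [0.4538, -0.3462, 0.0231]
tool_rot: [[1.0, -0.004, -0.001], [-0.004, -1.0, 0.001], [-0.001, -0.001, -1.0]]
force: [-0.4, 0.2, -1.6]
width: 0.0215
```

```bash
python3 st.py
```

```text
49.23 j [ 0.71  0.51 -0.16  1.92  0.12  0.72 -1.09] tcp [ 0.4538 -0.3462  0.0231] y [-0.0041 -1.     -0.001 ] -90.23 z [-0.001  0.001 -1.   ] F [-0.4  0.2 -1.6] M [ 0.02  0.04 -0.02] w 0.0215
```

>>> drive_tool(
  increments=[
    [0,0,0,0,0.1,-0.1,1.5],
    [0,0,0,0,0.1,-0.2,1.5],
    [0,0,0,0,0.1,-0.25,1.5],
    [0,0,0,0,0.1,-0.25,1.5],
    [0,0,0,0,0.1,-0.25,1.5],
    [0,0,0,0,0.1,-0.25,3.1],
    [0,0,0,0,0.1,-0.25,3.1],
    [0,0,0,0,0.1,-0.25,3.1],
  ],
)

```text
time: 49.9
tool_pos: [0.455, -0.346, 0.0221]
tool_rot: [[1.0, -0.004, 0.001], [-0.004, -1.0, -0.001], [0.001, 0.001, -1.0]]
force: [0.4, -0.6, 0.8]
width: 0.0312
```

```bash
python3 st.py
```

```text
49.9 j [ 0.71  0.51 -0.16  1.92  0.12  0.72 -1.09] tcp [ 0.455  -0.346   0.0221] y [-4.1e-03 -1.0e+00  8.0e-04] -90.23 z [ 0.001 -0.001 -1.   ] F [ 0.4 -0.6  0.8] M [ 0.05 -0.01 -0.05] w 0.0312
```

>>> drive_tool(
  increments=[
    [0,0,0,0,0,0.5,3.1],
    [0,0,0,0,0,1.5,3.1],
    [0,0,0,0,0,3,3.1],
    [0,0,0,0,0,5,3.5],
    [0,0,0,0,0,8,4],
    [0,0,0,0,0,11,4],
    [0,0,0,0,0,13,4],
    [0,0,0,0,0,13,4],
  ],
)

```text
time: 50.57
tool_pos: [0.4584, -0.3482, 0.1586]
tool_rot: [[1.0, -0.004, 0.01], [-0.004, -1.0, -0.007], [0.01, 0.007, -1.0]]
force: [0.9, -0.2, 1.0]
width: 0.0399
```

```bash
python3 st.py; python3 - <<'E'
from meas import *
o=both()
crop("scene",o["scene"][0],120,190,250,320,5.5,"s26")
E
```

```text
50.57 j [ 0.73  0.32 -0.18  1.85  0.07  0.97 -1.06] tcp [ 0.4584 -0.3482  0.1586] y [-0.0041 -1.      0.0073] -90.24 z [ 0.01  -0.007 -1.   ] F [ 0.9 -0.2  1. ] M [-0.04 -0.07  0.  ] w 0.0399
```

View pics/s26.png

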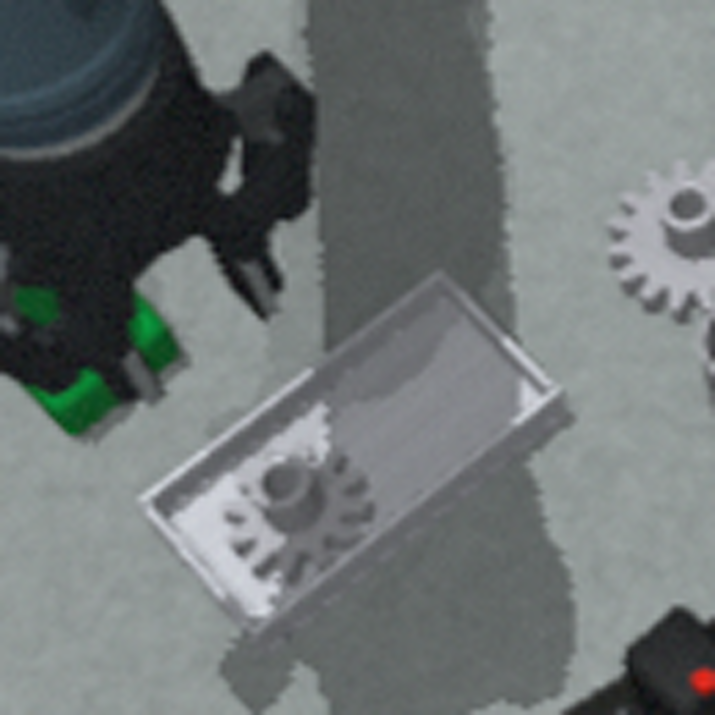

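>>> drive_tool(
  increments=[
    [0,0,0,0.1,3.5,0,4.5],
    [0,0,0,0.2,7,0,4.5],
    [0,0,0,0.3,10.5,0,4.5],
    [0,0,0,0.4,14,0,4.5],
    [0,0,0,0.5,17.5,0,4.5],
    [0,0,0,0.6,21,0,4.5],
    [0,0,0,0.7,24.5,0,4.5],
    [0,0,0,0.8,28,0,4.5],
  ],
)

```text
time: 51.33
tool_pos: [0.4607, -0.0639, 0.1503]
tool_rot: [[1.0, -0.004, -0.003], [-0.004, -1.0, 0.0], [-0.003, -0.0, -1.0]]
force: [1.5, -0.1, -0.7]
width: 0.0448
```

>>> drive_tool(
  increments=[
    [0,0,0,0.1,3.5,0,4.5],
    [0,0,0,0.2,7,0,4.5],
    [0,0,0,0.3,10.5,0,4.5],
    [0,0,0,0.4,14,0,4.5],
    [0,0,0,0.5,17,0,4.5],
    [0,0,0,0.6,19,0,4.5],
    [0,0,0,0.7,20.7,0,4.5],
    [0,0,0,0.7,20.7,0,4.5],
  ],
)

```text
time: 52.0
tool_pos: [0.4679, 0.1462, 0.1508]
tool_rot: [[1.0, 0.003, -0.002], [0.003, -1.0, 0.002], [-0.002, -0.003, -1.0]]
force: [0.4, 0.1, -0.2]
width: 0.0446
```

```bash
python3 st.py; python3 - <<'E'
from meas import *
o=both()
for nm,xy in dict(g1=(.4665,.139),g2=(.463,.0405),g4=(.47,-.154)).items():
    print(nm,disc(o,xy,.02,.030,.042),disc(o,xy,.05,.007,.017))
crop("scene",o["scene"][0],230,80,400,210,4.5,"s27");crop("top",o["top"][0],200,190,470,290,2.9,"t27")
E
```

```text
52.0 j [ 0.1   0.22 -0.53  2.03  0.14  0.93 -2.07] tcp [0.4679 0.1462 0.1508] y [ 0.0032 -1.     -0.0025] -89.82 z [-0.002  0.002 -1.   ] F [ 0.4  0.1 -0.2] M [-0.02 -0.02 -0.04] w 0.0446
g1 [('top', array([0.4652, 0.1276]), 1, np.float64(0.0371)), ('scene', array([0.4689, 0.1402]), 55, np.float64(0.0344))] [('top', array([0.4621, 0.1032]), 57, np.float64(0.011)), ('scene', array([0.4722, 0.1369]), 185, np.float64(0.0113))]
g2 [('top', array([0.4608, 0.0388]), 38, np.float64(0.0349)), ('scene', array([0.4651, 0.0411]), 55, np.float64(0.0346))] [('top', array([0.4617, 0.0385]), 284, np.float64(0.0117)), ('scene', array([0.4676, 0.0387]), 401, np.float64(0.0113))]
g4 [('top', array([ 0.4685, -0.1549]), 35, np.float64(0.0358)), ('scene', array([ 0.4729, -0.1533]), 65, np.float64(0.0341))] [('top', array([ 0.468 , -0.1545]), 275, np.float64(0.0115)), ('scene', array([ 0.4748, -0.1545]), 451, np.float64(0.011))]
```

View pics/s27.png

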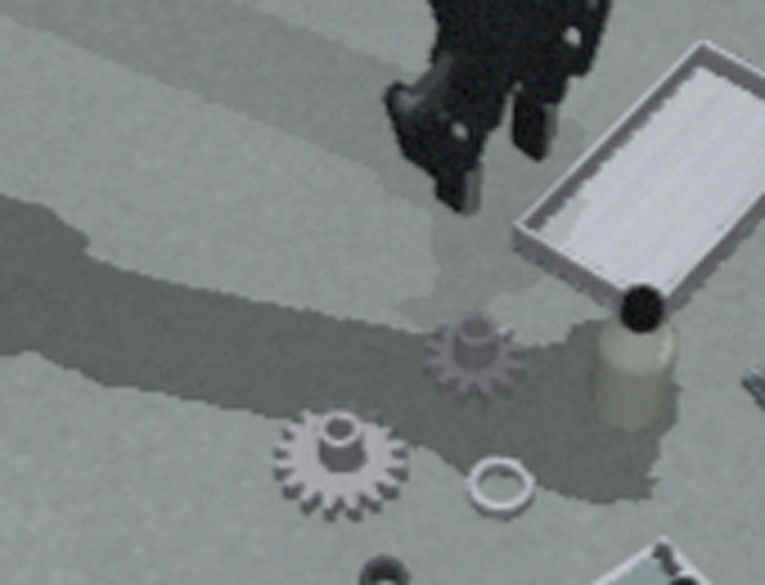

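View pics/t27.png

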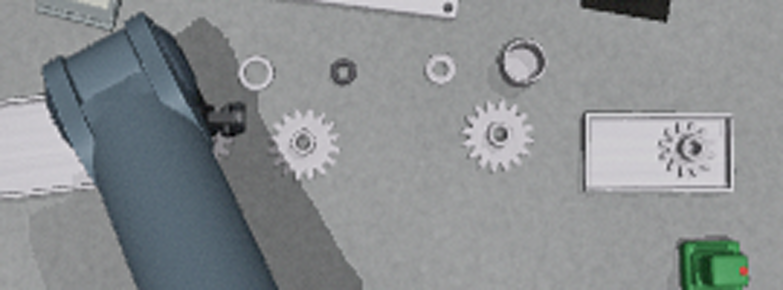

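>>> drive_tool(
  increments=[
    [0,0,0,0,0,-1,4.5],
    [0,0,0,0,0,-3,4.5],
    [0,0,0,0,0,-5,4.5],
    [0,0,0,0,0,-7,4.5],
    [0,0,0,0,0,-9,4.5],
    [0,0,0,0,0,-9,4.5],
    [0,0,0,0,0,-9,4.5],
    [0,0,0,0,0,-9,4.5],
  ],
)

```text
time: 52.77
tool_pos: [0.4698, 0.1405, 0.0618]
tool_rot: [[1.0, -0.006, 0.0], [-0.006, -1.0, -0.0], [0.0, 0.0, -1.0]]
force: [0.5, -0.5, 0.8]
width: 0.045
```

```bash
python3 st.py
```

```text
52.77 j [ 0.06  0.36 -0.49  2.08  0.25  0.75 -2.16] tcp [0.4698 0.1405 0.0618] y [-5.6e-03 -1.0e+00  3.0e-04] -90.32 z [ 0. -0. -1.] F [ 0.5 -0.5  0.8] M [-0.01 -0.03  0.02] w 0.045
```

Shift (-0.3,-0.15), descend 4.6.

>>> drive_tool(
  increments=[
    [0,0,0,-0.3,-0.15,-0.5,4.5],
    [0,0,0,-0.3,-0.15,-1.5,4.5],
    [0,0,0,-0.3,-0.15,-2.5,4.5],
    [0,0,0,-0.3,-0.15,-3.5,4.5],
    [0,0,0,-0.3,-0.15,-4.3,4.5],
    [0,0,0,-0.3,-0.15,-4.6,4.5],
    [0,0,0,-0.3,-0.15,-4.6,4.5],
    [0,0,0,-0.3,-0.15,-4.6,1.5],
  ],
)

```text
time: 53.43
tool_pos: [0.4662, 0.1401, 0.0152]
tool_rot: [[1.0, -0.004, -0.001], [-0.004, -1.0, -0.0], [-0.001, 0.0, -1.0]]
force: [0.3, 1.0, -0.2]
width: 0.0343
```

>>> drive_tool(
  increments=[
    [0,0,0,0,0,0,1.5],
    [0,0,0,0,0,0,1.5],
    [0,0,0,0,0,0,1.5],
    [0,0,0,0,0,0,1.5],
    [0,0,0,0,0,0,1.5],
    [0,0,0,0,0,0,1.5],
    [0,0,0,0,0,0,1.5],
    [0,0,0,0,0,0,1.5],
  ],
)

```text
time: 54.1
tool_pos: [0.4669, 0.1402, 0.0159]
tool_rot: [[1.0, -0.004, 0.001], [-0.004, -1.0, 0.0], [0.001, -0.0, -1.0]]
force: [1.5, 0.9, 1.0]
width: 0.0223
```

```bash
python3 st.py
```

```text
54.1 j [ 0.02  0.44 -0.45  2.1   0.31  0.66 -2.21] tcp [0.4669 0.1402 0.0159] y [-4.e-03 -1.e+00 -4.e-04] -90.23 z [ 0.001  0.    -1.   ] F [1.5 0.9 1. ] M [ 0.14 -0.08  0.05] w 0.0223
```

>>> drive_tool(
  increments=[
    [0,0,0,0,0,1,1.5],
    [0,0,0,0,0,2.5,1.5],
    [0,0,0,0,0,4,1.5],
    [0,0,0,0,0,6,1.5],
    [0,0,0,0,0,8,1.5],
    [0,0,0,0,0,10,1.5],
    [0,0,0,0,0,11,1.5],
    [0,0,0,0,0,11,1.5],
  ],
)

```text
time: 54.77
tool_pos: [0.468, 0.1403, 0.128]
tool_rot: [[1.0, -0.004, 0.005], [-0.004, -1.0, 0.001], [0.005, -0.001, -1.0]]
force: [0.9, 0.9, -1.6]
width: 0.0224
```

```bash
python3 st.py
```

```text
54.77 j [ 0.1   0.25 -0.53  2.05  0.16  0.88 -2.09] tcp [0.468  0.1403 0.128 ] y [-4.2e-03 -1.0e+00 -6.0e-04] -90.24 z [ 0.005  0.001 -1.   ] F [ 0.9  0.9 -1.6] M [ 0.08 -0.01  0.04] w 0.0224
```

>>> drive_tool(
  increments=[
    [0,0,0,0,-1.5,0,1.5],
    [0,0,0,-0.1,-4.5,0,1.5],
    [0,0,0,-0.2,-7.8,0,1.5],
    [0,0,0,-0.3,-11.2,0,1.5],
    [0,0,0,-0.4,-14.6,0,1.5],
    [0,0,0,-0.5,-18,0,1.5],
    [0,0,0,-0.6,-21.4,0,1.5],
    [0,0,0,-0.7,-24,0,1.5],
  ],
)

```text
time: 55.43
tool_pos: [0.4574, -0.1033, 0.1241]
tool_rot: [[1.0, -0.007, -0.003], [-0.007, -1.0, -0.001], [-0.003, 0.001, -1.0]]
force: [0.1, 0.5, -2.1]
width: 0.0226
```

>>> drive_tool(
  increments=[
    [0,0,0,-0.1,-3,0,1.5],
    [0,0,0,-0.2,-6,0,1.5],
    [0,0,0,-0.3,-9,0,1.5],
    [0,0,0,-0.4,-12,0,1.5],
    [0,0,0,-0.5,-15,0,1.5],
    [0,0,0,-0.6,-17,0,1.5],
    [0,0,0,-0.7,-18.2,0,1.5],
    [0,0,0,-0.7,-18.2,0,1.5],
  ],
)

```text
time: 56.1
tool_pos: [0.4504, -0.2852, 0.1242]
tool_rot: [[1.0, -0.009, -0.002], [-0.009, -1.0, -0.0], [-0.002, 0.0, -1.0]]
force: [0.7, -0.3, -1.6]
width: 0.0222
```

```bash
python3 st.py; python3 - <<'E'
from meas import *
o=both()
print(disc(o,(.454,-.345),.02,.032,.046))
crop("scene",o["scene"][0],120,190,250,320,5.5,"s28")
E
```

```text
56.1 j [ 0.7   0.31 -0.24  1.96  0.09  0.89 -1.17] tcp [ 0.4504 -0.2852  0.1242] y [-9.5e-03 -1.0e+00  4.0e-04] -90.54 z [-0.002 -0.    -1.   ] F [ 0.7 -0.3 -1.6] M [ 0.01  0.04 -0.03] w 0.0222
[('top', array([ 0.454, -0.345]), 0, 0), ('scene', array([ 0.4586, -0.3435]), 81, np.float64(0.0378))]
```

View pics/s28.png

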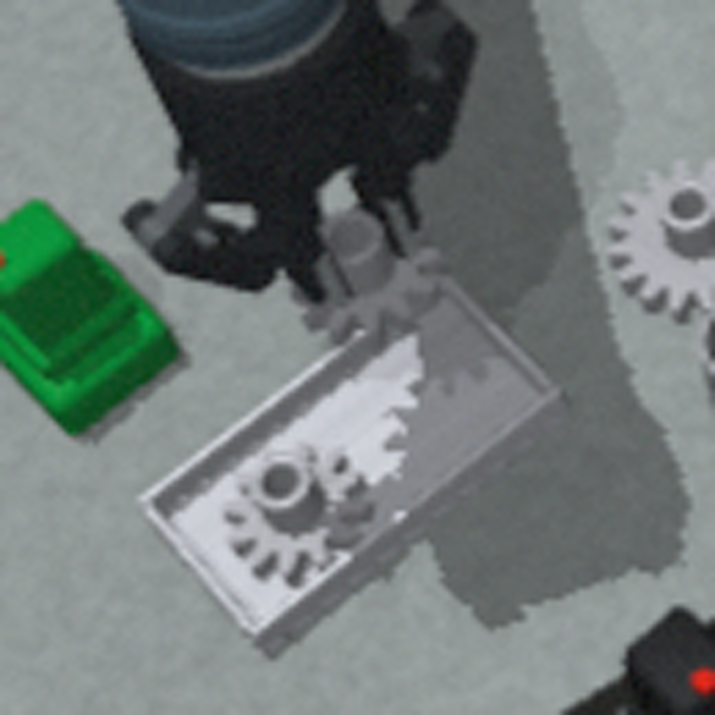

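>>> drive_tool(
  increments=[
    [0,0,0,0.2,0.2,-1.5,1.5],
    [0,0,0,0.2,0.2,-3,1.5],
    [0,0,0,0.2,0.2,-4.5,1.5],
    [0,0,0,0.2,0.2,-6,1.5],
    [0,0,0,0.2,0.2,-7.2,1.5],
    [0,0,0,0.2,0.2,-7.8,1.5],
    [0,0,0,0.2,0.2,-7.8,1.5],
    [0,0,0,0.2,0.2,-7.8,1.5],
  ],
)

```text
time: 56.87
tool_pos: [0.4547, -0.2791, 0.0475]
tool_rot: [[1.0, -0.003, -0.0], [-0.003, -1.0, 0.001], [-0.0, -0.001, -1.0]]
force: [0.3, 0.0, -1.0]
width: 0.0224
```

```bash
python3 st.py
```

```text
56.87 j [ 0.67  0.42 -0.23  2.    0.14  0.74 -1.21] tcp [ 0.4547 -0.2791  0.0475] y [-2.7e-03 -1.0e+00 -6.0e-04] -90.15 z [-0.     0.001 -1.   ] F [ 0.3  0.  -1. ] M [-0.01 -0.01 -0.06] w 0.0224
```

>>> drive_tool(
  increments=[
    [0,0,0,-0.1,-0.15,-0.7,1.5],
    [0,0,0,-0.1,-0.15,-1.4,1.5],
    [0,0,0,-0.1,-0.15,-2,1.5],
    [0,0,0,-0.1,-0.15,-2.4,1.5],
    [0,0,0,-0.1,-0.15,-2.6,1.5],
    [0,0,0,-0.1,-0.15,-2.7,1.5],
    [0,0,0,-0.1,-0.15,-2.75,1.5],
    [0,0,0,-0.1,-0.15,-2.75,1.5],
  ],
)

```text
time: 57.53
tool_pos: [0.4537, -0.2817, 0.0202]
tool_rot: [[1.0, -0.004, 0.0], [-0.004, -1.0, -0.0], [0.0, 0.0, -1.0]]
force: [-0.1, -0.8, -1.4]
width: 0.0221
```

```bash
python3 st.py
```

```text
57.53 j [ 0.66  0.47 -0.22  2.    0.16  0.68 -1.22] tcp [ 0.4537 -0.2817  0.0202] y [-4.e-03 -1.e+00  2.e-04] -90.23 z [ 0. -0. -1.] F [-0.1 -0.8 -1.4] M [-0.01  0.04 -0.  ] w 0.0221
```

>>> drive_tool(
  increments=[
    [0,0,0,0,0,-0.05,1.5],
    [0,0,0,0,0,-0.05,1.5],
    [0,0,0,0,0,-0.05,3.2],
    [0,0,0,0,0,-0.05,3.2],
    [0,0,0,0,0,-0.05,3.2],
    [0,0,0,0,0,1,3.2],
    [0,0,0,0,0,3,3.2],
    [0,0,0,0,0,6,4.5],
  ],
)

```text
time: 58.2
tool_pos: [0.4512, -0.2803, 0.0789]
tool_rot: [[1.0, -0.004, -0.005], [-0.004, -1.0, 0.003], [-0.005, -0.003, -1.0]]
force: [0.1, -1.1, -0.3]
width: 0.0426
```

>>> drive_tool(
  increments=[
    [0,0,0,0.2,1,3,4.5],
    [0,0,0,0.3,3.5,6,4.5],
    [0,0,0,0.6,6.5,6,4.5],
    [0,0,0,0.9,9,6,4.5],
    [0,0,0,1.2,11,6,4.5],
    [0,0,0,1.5,12.5,6,4.5],
    [0,0,0,1.7,12.8,6,4.5],
    [0,0,0,1.7,12.8,6,4.5],
  ],
)

```text
time: 58.87
tool_pos: [0.4712, -0.1525, 0.1409]
tool_rot: [[1.0, -0.001, 0.001], [-0.001, -1.0, -0.0], [0.001, 0.0, -1.0]]
force: [-0.0, -0.2, 0.2]
width: 0.0449
```

```bash
python3 st.py; python3 - <<'E'
from meas import *
o=both()
print("s1",disc(o,(.456,-.345),.02,.032,.046),"s2",disc(o,(.456,-.281),.02,.032,.046))
print("g4",disc(o,(.47,-.154),.02,.030,.042))
crop("scene",o["scene"][0],120,160,290,320,4.5,"s29")
E
```

```text
58.87 j [ 0.53  0.22 -0.33  2.03  0.09  0.9  -1.42] tcp [ 0.4712 -0.1525  0.1409] y [-9.e-04 -1.e+00  4.e-04] -90.05 z [ 0.001 -0.    -1.   ] F [-0.  -0.2  0.2] M [-0.02 -0.   -0.04] w 0.0449
s1 [('top', array([ 0.4538, -0.3447]), 35, np.float64(0.0385)), ('scene', array([ 0.4589, -0.3438]), 79, np.float64(0.0379))] s2 [('top', array([ 0.4524, -0.2824]), 36, np.float64(0.0389)), ('scene', array([ 0.4572, -0.2796]), 76, np.float64(0.0375))]
g4 [('top', array([ 0.47 , -0.154]), 0, 0), ('scene', array([ 0.4727, -0.1531]), 62, np.float64(0.034))]
```

View pics/s29.png

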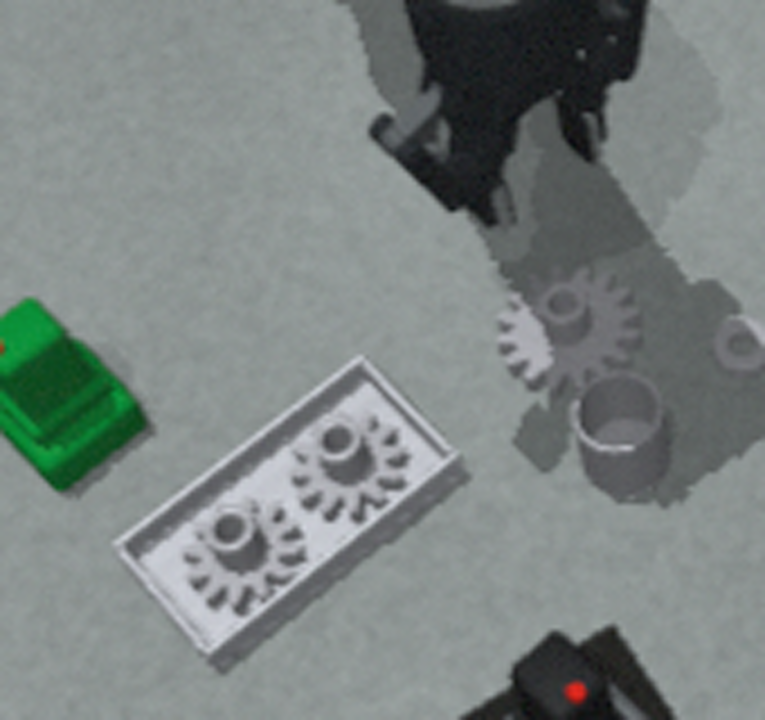

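>>> drive_tool(
  increments=[
    [0,0,0,0,-0.15,-2,4.5],
    [0,0,0,0,-0.15,-4.5,4.5],
    [0,0,0,0,-0.15,-7,4.5],
    [0,0,0,0,-0.15,-9.5,4.5],
    [0,0,0,0,-0.15,-11.5,4.5],
    [0,0,0,0,-0.15,-12.4,4.5],
    [0,0,0,0,-0.15,-12.4,4.5],
    [0,0,0,0,-0.15,-12.4,4.5],
  ],
  newtons=60,
)

```text
time: 59.63
tool_pos: [0.4703, -0.1562, 0.0161]
tool_rot: [[1.0, -0.006, -0.001], [-0.006, -1.0, -0.0], [-0.001, 0.0, -1.0]]
force: [-0.0, -0.1, 0.7]
width: 0.0448
```

```bash
python3 st.py
```

```text
59.63 j [ 0.49  0.43 -0.29  2.09  0.2   0.65 -1.51] tcp [ 0.4703 -0.1562  0.0161] y [-5.7e-03 -1.0e+00  3.0e-04] -90.32 z [-0.001 -0.    -1.   ] F [-0.  -0.1  0.7] M [ 0.03 -0.03 -0.02] w 0.0448
```

>>> drive_tool(
  increments=[
    [0,0,0,0,0,0,1.5],
    [0,0,0,0,0,0,1.5],
    [0,0,0,0,0,0,1.5],
    [0,0,0,0,0,0,1.5],
    [0,0,0,0,0,0,1.5],
    [0,0,0,0,0,0,1.5],
    [0,0,0,0,0,0,1.5],
    [0,0,0,0,0,0,1.5],
  ],
)

```text
time: 60.3
tool_pos: [0.4721, -0.1558, 0.0177]
tool_rot: [[1.0, -0.004, 0.003], [-0.004, -1.0, -0.002], [0.003, 0.002, -1.0]]
force: [-0.8, -1.2, 5.9]
width: 0.0217
```

```bash
python3 st.py
```

```text
60.3 j [ 0.49  0.43 -0.29  2.09  0.2   0.64 -1.51] tcp [ 0.4721 -0.1558  0.0177] y [-0.0042 -1.      0.0015] -90.24 z [ 0.003 -0.002 -1.   ] F [-0.8 -1.2  5.9] M [-0.04  0.12 -0.1 ] w 0.0217
```

>>> drive_tool(
  increments=[
    [0,0,0,0,0,1,1.5],
    [0,0,0,0,0,2.5,1.5],
    [0,0,0,0,0,4.5,1.5],
    [0,0,0,0,0,7,1.5],
    [0,0,0,0,0,9.5,1.5],
    [0,0,0,0,0,11.5,1.5],
    [0,0,0,0,0,12,1.5],
    [0,0,0,0,0,12,1.5],
  ],
)

```text
time: 60.97
tool_pos: [0.4713, -0.1553, 0.1376]
tool_rot: [[1.0, -0.004, 0.003], [-0.004, -1.0, -0.001], [0.003, 0.001, -1.0]]
force: [0.3, -1.1, -3.2]
width: 0.0216
```

```bash
python3 st.py
```

```text
60.97 j [ 0.54  0.23 -0.34  2.03  0.1   0.89 -1.42] tcp [ 0.4713 -0.1553  0.1376] y [-0.0038 -1.      0.0014] -90.22 z [ 0.003 -0.001 -1.   ] F [ 0.3 -1.1 -3.2] M [-0.03 -0.04 -0.06] w 0.0216
```

>>> drive_tool(
  increments=[
    [0,0,1,0,2,0,1.5],
    [0,0,2,0,4.5,0,1.5],
    [0,0,3,0,7,0,1.5],
    [0,0,4,0,9.5,0,1.5],
    [0,0,5,0,12,0,1.5],
    [0,0,6,0,14.5,0,1.5],
    [0,0,7,0,17,0,1.5],
    [0,0,8,0,19.5,0,1.5],
  ],
)

```text
time: 61.63
tool_pos: [0.4681, 0.0409, 0.1339]
tool_rot: [[0.766, 0.643, -0.005], [0.643, -0.766, -0.0], [-0.004, -0.003, -1.0]]
force: [0.9, -0.5, -3.0]
width: 0.0214
```

>>> drive_tool(
  increments=[
    [0,0,1,-0.2,2.5,0,1.5],
    [0,0,2,-0.4,5,0,1.5],
    [0,0,3,-0.6,7.5,0,1.5],
    [0,0,4,-0.8,10,0,1.5],
    [0,0,5,-1,12.5,0,1.5],
    [0,0,6,-1.2,15,0,1.5],
    [0,0,7,-1.4,17.5,0,1.5],
    [0,0,8,-1.6,20,0,1.5],
  ],
)

```text
time: 62.3
tool_pos: [0.4523, 0.24, 0.1338]
tool_rot: [[0.173, 0.985, -0.004], [0.985, -0.173, -0.002], [-0.002, -0.004, -1.0]]
force: [0.2, 0.1, -2.9]
width: 0.0218
```

```bash
python3 st.py
```

```text
62.3 j [ 0.1   0.34 -0.76  1.98  0.29  0.94 -0.98] tcp [0.4523 0.24   0.1338] y [ 0.9849 -0.1732 -0.0038] -9.97 z [-0.004 -0.002 -1.   ] F [ 0.2  0.1 -2.9] M [ 0.06 -0.    0.04] w 0.0218
```

Remaining: (+0.35, +11.6), turn +16.6° = 3.3 units, then down toward .05.

>>> drive_tool(
  increments=[
    [0,0,0.8,0.1,2,0,1.5],
    [0,0,1.6,0.2,4.5,0,1.5],
    [0,0,2.4,0.3,7,0,1.5],
    [0,0,3.3,0.35,9.5,0,1.5],
    [0,0,3.3,0.35,11.2,-1,1.5],
    [0,0,3.3,0.35,11.6,-3,1.5],
    [0,0,3.3,0.35,11.6,-5,1.5],
    [0,0,3.3,0.35,11.6,-6,1.5],
  ],
)

```text
time: 62.97
tool_pos: [0.4547, 0.3541, 0.0714]
tool_rot: [[-0.111, 0.994, -0.007], [0.994, 0.111, -0.004], [-0.004, -0.007, -1.0]]
force: [-0.0, -0.4, -3.5]
width: 0.0216
```

>>> drive_tool(
  increments=[
    [0,0,0,0,0,-0.5,1.5],
    [0,0,0,0,0,-1,1.5],
    [0,0,0,0,0,-1,1.5],
    [0,0,0,0,0,-1,1.5],
    [0,0,0,0,0,-1,1.5],
    [0,0,0,0,0,-1,1.5],
    [0,0,0,0,0,-1,1.5],
    [0,0,0,0,0,-1,1.5],
  ],
)

```text
time: 63.63
tool_pos: [0.4584, 0.3561, 0.0667]
tool_rot: [[-0.109, 0.994, 0.001], [0.994, 0.109, 0.001], [0.0, 0.001, -1.0]]
force: [-0.6, 0.1, -3.2]
width: 0.022
```

```bash
python3 st.py; python3 - <<'E'
from meas import *
o=both()
crop("scene",o["scene"][0],310,60,440,190,5.5,"s30")
E
```

```text
63.63 j [-0.14  0.57 -0.74  1.86  0.49  0.9  -1.  ] tcp [0.4584 0.3561 0.0667] y [0.994  0.1091 0.0012] 6.26 z [ 0.001  0.001 -1.   ] F [-0.6  0.1 -3.2] M [ 0.01 -0.04  0.03] w 0.022
```

View pics/s30.png

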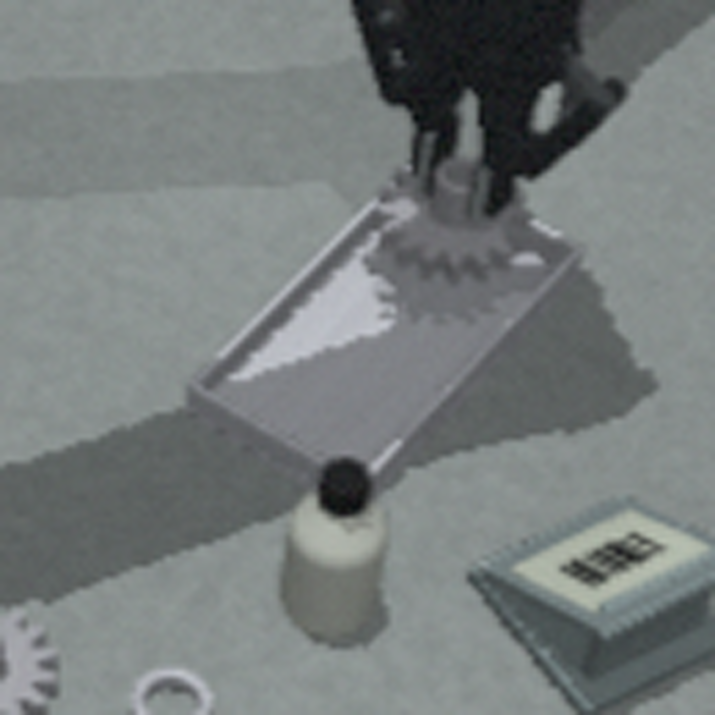

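>>> drive_tool(
  increments=[
    [0,0,0,-0.25,0.1,-0.8,1.5],
    [0,0,0,-0.25,0.1,-1.6,1.5],
    [0,0,0,-0.25,0.1,-2.4,1.5],
    [0,0,0,-0.25,0.1,-3.2,1.5],
    [0,0,0,-0.25,0.1,-3.8,1.5],
    [0,0,0,-0.25,0.1,-4.3,1.5],
    [0,0,0,-0.25,0.1,-4.5,1.5],
    [0,0,0,-0.25,0.1,-4.5,1.5],
  ],
)

```text
time: 64.4
tool_pos: [0.4555, 0.3572, 0.0219]
tool_rot: [[-0.109, 0.994, 0.0], [0.994, 0.109, -0.001], [-0.001, -0.0, -1.0]]
force: [-1.5, -0.9, 3.2]
width: 0.0218
```

```bash
python3 st.py
```

```text
64.4 j [-0.18  0.64 -0.69  1.88  0.54  0.83 -1.04] tcp [0.4555 0.3572 0.0219] y [ 0.994   0.1093 -0.    ] 6.28 z [ 0.    -0.001 -1.   ] F [-1.5 -0.9  3.2] M [-0.31  0.34 -0.06] w 0.0218
```

Seated. Release, rise, go toward the last gear (≈.463,.040).

>>> drive_tool(
  increments=[
    [0,0,0,0,0,0,3.2],
    [0,0,0,0,0,0,3.2],
    [0,0,0,0,0,0,3.2],
    [0,0,0,0,0,0.5,3.2],
    [0,0,0,0,0,2,3.2],
    [0,0,0,0,0,5,3.2],
    [0,0,0,0,0,8,4.5],
    [0,0,0,0,0,11,4.5],
  ],
)

```text
time: 65.07
tool_pos: [0.4552, 0.3572, 0.1333]
tool_rot: [[-0.11, 0.994, 0.0], [0.994, 0.11, 0.0], [0.0, 0.0, -1.0]]
force: [1.5, 0.1, 0.6]
width: 0.045
```

>>> drive_tool(
  increments=[
    [0,0,0,0.1,-3,0,4.5],
    [0,0,0,0.2,-6.5,0,4.5],
    [0,0,0,0.3,-10,0,4.5],
    [0,0,0,0.4,-13.5,0,4.5],
    [0,0,0,0.5,-17,0,4.5],
    [0,0,0,0.6,-20.5,0,4.5],
    [0,0,0,0.7,-24,0,4.5],
    [0,0,0,0.7,-27.5,0,4.5],
  ],
)

```text
time: 65.73
tool_pos: [0.4629, 0.0806, 0.1325]
tool_rot: [[-0.11, 0.994, 0.002], [0.994, 0.11, -0.0], [-0.001, 0.002, -1.0]]
force: [0.6, -0.7, -0.4]
width: 0.0455
```

>>> drive_tool(
  increments=[
    [0,0,0,0,-2.2,0,4.5],
    [0,0,0,0,-4.2,0,4.5],
    [0,0,0,0,-4.2,0,4.5],
    [0,0,0,0,-4.2,0,4.5],
    [0,0,0,0,-4.2,-2,4.5],
    [0,0,0,0,-4.2,-4,4.5],
    [0,0,0,0,-4.2,-4,4.5],
    [0,0,0,0,-4.2,-4,4.5],
  ],
)

```text
time: 66.4
tool_pos: [0.4615, 0.0419, 0.0909]
tool_rot: [[-0.112, 0.994, -0.002], [0.994, 0.112, 0.001], [0.001, -0.002, -1.0]]
force: [0.9, 0.1, 0.7]
width: 0.045
```

```bash
python3 st.py; python3 - <<'E'
from meas import *
o=both()
print("L1",disc(o,(.456,.356),.02,.032,.046))
print("g2",disc(o,(.463,.04),.02,.030,.042))
crop("scene",o["scene"][0],230,70,430,220,4,"s31")
E
```

```text
66.4 j [ 0.5   0.32 -0.75  2.12  0.29  0.81 -0.31] tcp [0.4615 0.0419 0.0909] y [ 0.9937  0.1125 -0.0017] 6.46 z [-0.002  0.001 -1.   ] F [0.9 0.1 0.7] M [ 0.03 -0.04 -0.01] w 0.045
L1 [('top', array([0.4543, 0.3544]), 43, np.float64(0.0377)), ('scene', array([0.4591, 0.3564]), 59, np.float64(0.0379))]
g2 [('top', array([0.463, 0.04 ]), 0, 0), ('scene', array([0.4653, 0.0415]), 53, np.float64(0.0342))]
```

View pics/s31.png

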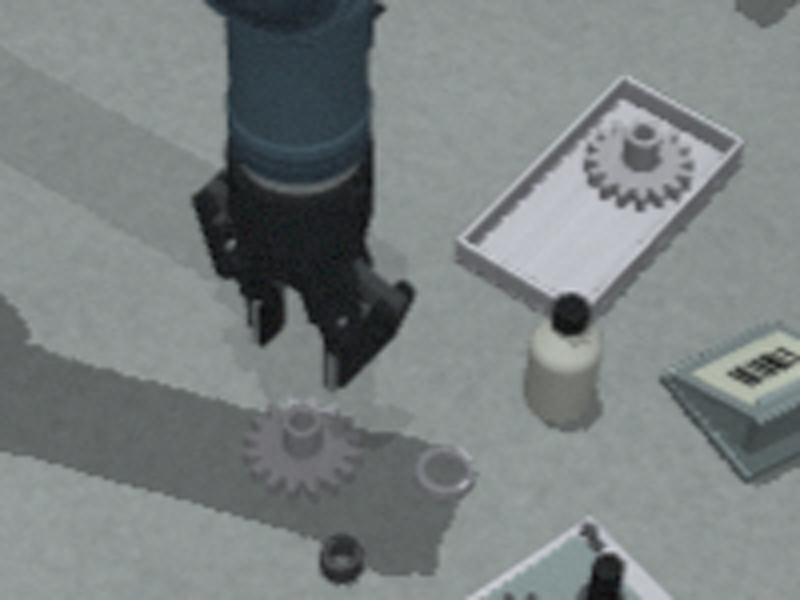

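>>> drive_tool(
  increments=[
    [0,0,0,0.1,-0.15,-1.5,4.5],
    [0,0,0,0.1,-0.15,-3,4.5],
    [0,0,0,0.1,-0.15,-4.5,4.5],
    [0,0,0,0.1,-0.15,-6,4.5],
    [0,0,0,0.1,-0.15,-7,4.5],
    [0,0,0,0.1,-0.15,-7.4,4.5],
    [0,0,0,0.1,-0.15,-7.4,4.5],
    [0,0,0,0.1,-0.15,-7.4,4.5],
  ],
)

```text
time: 67.17
tool_pos: [0.4642, 0.0388, 0.0177]
tool_rot: [[-0.109, 0.994, 0.001], [0.994, 0.109, 0.0], [0.0, 0.001, -1.0]]
force: [0.1, 0.2, 0.1]
width: 0.0453
```

>>> drive_tool(
  increments=[
    [0,0,0,0,0,0,1.5],
    [0,0,0,0,0,0,1.5],
    [0,0,0,0,0,0,1.5],
    [0,0,0,0,0,0,1.5],
    [0,0,0,0,0,0,1.5],
    [0,0,0,0,0,0,1.5],
    [0,0,0,0,0,0,1.5],
    [0,0,0,0,0,0,1.5],
  ],
)

```text
time: 67.83
tool_pos: [0.4646, 0.0386, 0.0181]
tool_rot: [[-0.109, 0.994, 0.002], [0.994, 0.109, -0.0], [-0.001, 0.002, -1.0]]
force: [-1.4, -0.6, 6.4]
width: 0.0219
```

```bash
python3 st.py
```

```text
67.83 j [ 0.41  0.45 -0.65  2.14  0.44  0.67 -0.43] tcp [0.4646 0.0386 0.0181] y [0.994  0.1095 0.0022] 6.29 z [ 0.002 -0.    -1.   ] F [-1.4 -0.6  6.4] M [-0.03  0.19  0.03] w 0.0219
```

>>> drive_tool(
  increments=[
    [0,0,0,0,0,1,1.5],
    [0,0,0,0,0,2.5,1.5],
    [0,0,0,0,0,4.5,1.5],
    [0,0,0,0,0,7,1.5],
    [0,0,0,0,0,9.5,1.5],
    [0,0,0,0,0,11.5,1.5],
    [0,0,0,0,0,12,1.5],
    [0,0,0,0,0,12,1.5],
  ],
)

```text
time: 68.5
tool_pos: [0.4644, 0.0383, 0.1384]
tool_rot: [[-0.109, 0.994, 0.003], [0.994, 0.109, -0.001], [-0.001, 0.003, -1.0]]
force: [-0.6, -0.4, -3.6]
width: 0.022
```

```bash
python3 st.py
```

```text
68.5 j [ 0.56  0.23 -0.79  2.08  0.21  0.9  -0.24] tcp [0.4644 0.0383 0.1384] y [0.9941 0.1088 0.0034] 6.25 z [ 0.003 -0.001 -1.   ] F [-0.6 -0.4 -3.6] M [ 0.04 -0.02 -0.01] w 0.022
```

>>> drive_tool(
  increments=[
    [0,0,0,0,2,0,1.5],
    [0,0,0,0,5,0,1.5],
    [0,0,0,0,8,0,1.5],
    [0,0,0,0.1,11.5,0,1.5],
    [0,0,0,0.1,15,0,1.5],
    [0,0,0,0.1,18.5,0,1.5],
    [0,0,0,0.1,21.5,0,1.5],
    [0,0,0,0.1,23.3,-0.5,1.5],
  ],
)

```text
time: 69.17
tool_pos: [0.4626, 0.2759, 0.131]
tool_rot: [[-0.114, 0.994, -0.002], [0.994, 0.114, 0.003], [0.003, -0.001, -1.0]]
force: [-0.3, 0.5, -1.8]
width: 0.0218
```

>>> drive_tool(
  increments=[
    [0,0,0,0,0,-1,1.5],
    [0,0,0,0,0,-2.5,1.5],
    [0,0,0,0,0,-4,1.5],
    [0,0,0,0,0,-5.5,1.5],
    [0,0,0,0,0,-6.5,1.5],
    [0,0,0,0,0,-6.5,1.5],
    [0,0,0,0,0,-6.5,1.5],
    [0,0,0,0,0,-6.5,1.5],
  ],
)

```text
time: 69.83
tool_pos: [0.4648, 0.2716, 0.0674]
tool_rot: [[-0.109, 0.994, 0.001], [0.994, 0.109, 0.001], [0.0, 0.001, -1.0]]
force: [-0.2, 0.9, -3.2]
width: 0.0221
```

```bash
python3 st.py; python3 - <<'E'
from meas import *
o=both()
crop("scene",o["scene"][0],310,60,440,190,5.5,"s32")
E
```

```text
69.83 j [ 0.04  0.51 -0.76  1.96  0.46  0.85 -0.86] tcp [0.4648 0.2716 0.0674] y [9.941e-01 1.089e-01 6.000e-04] 6.25 z [ 0.001  0.001 -1.   ] F [-0.2  0.9 -3.2] M [0.01 0.01 0.01] w 0.0221
```

View pics/s32.png

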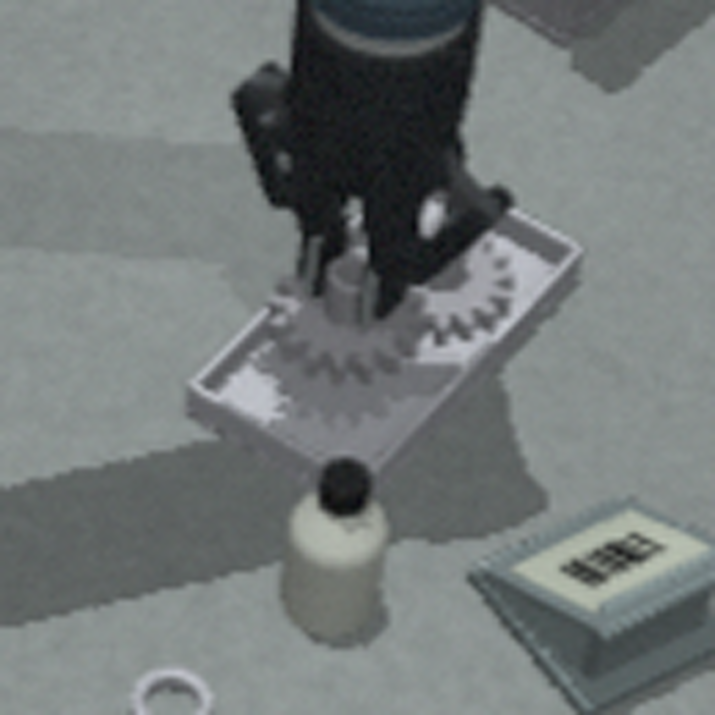

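>>> drive_tool(
  increments=[
    [0,0,0,0.05,0,-0.8,1.5],
    [0,0,0,0.05,0,-1.6,1.5],
    [0,0,0,0.05,0,-2.4,1.5],
    [0,0,0,0.05,0,-3.2,1.5],
    [0,0,0,0.05,0,-3.8,1.5],
    [0,0,0,0.05,0,-4.3,1.5],
    [0,0,0,0.05,0,-4.55,1.5],
    [0,0,0,0.05,0,-4.55,1.5],
  ],
)

```text
time: 70.6
tool_pos: [0.4648, 0.2716, 0.0222]
tool_rot: [[-0.109, 0.994, -0.0], [0.994, 0.109, -0.002], [-0.002, -0.001, -1.0]]
force: [-1.3, -1.9, 3.5]
width: 0.0218
```

```bash
python3 st.py
```

```text
70.6 j [-0.01  0.58 -0.71  1.97  0.53  0.78 -0.92] tcp [0.4648 0.2716 0.0222] y [ 9.940e-01  1.095e-01 -6.000e-04] 6.29 z [-0.    -0.002 -1.   ] F [-1.3 -1.9  3.5] M [-0.31  0.31  0.01] w 0.0218
```

>>> drive_tool(
  increments=[
    [0,0,0,0,0,0,3.2],
    [0,0,0,0,0,0,3.2],
    [0,0,0,0,0,0,3.2],
    [0,0,0,0,0,0.5,3.2],
    [0,0,0,0,0,2,3.2],
    [0,0,0,0,0,5,3.2],
    [0,0,0,0,0,8,4],
    [0,0,0,0,0,11,4],
  ],
)

```text
time: 71.27
tool_pos: [0.4647, 0.2717, 0.1337]
tool_rot: [[-0.11, 0.994, 0.0], [0.994, 0.11, 0.0], [0.0, 0.0, -1.0]]
force: [-0.1, -0.4, -0.2]
width: 0.0398
```

>>> drive_tool(
  increments=[
    [0,0,0,-0.5,-3,2,4],
    [0,0,0,-1.5,-6,4,4],
    [0,0,0,-2.5,-9.5,5,4],
    [0,0,0,-3.5,-13,6,4],
    [0,0,0,-4,-16.5,7,4],
    [0,0,0,-4,-20,8,4],
    [0,0,0,-4,-23,8,4],
    [0,0,0,-4,-25,8,4],
  ],
)

```text
time: 71.93
tool_pos: [0.4253, 0.0181, 0.2135]
tool_rot: [[-0.106, 0.994, 0.003], [0.994, 0.106, -0.003], [-0.003, 0.003, -1.0]]
force: [0.3, -0.4, -0.6]
width: 0.0399
```

>>> drive_tool(
  increments=[
    [0,0,0,0,0,0,4],
    [0,0,0,0,0,0,4],
    [0,0,0,0,0,0,4],
    [0,0,0,0,0,0,4],
    [0,0,0,0,0,0,4],
    [0,0,0,0,0,0,4],
    [0,0,0,0,0,0,4],
    [0,0,0,0,0,0,4],
  ],
)

```text
time: 72.6
tool_pos: [0.4249, 0.022, 0.2115]
tool_rot: [[-0.11, 0.994, -0.0], [0.994, 0.11, 0.0], [0.0, -0.0, -1.0]]
force: [-0.7, -0.2, 0.8]
width: 0.0404
```

```bash
python3 st.py; python3 - <<'E'
from meas import *
o=both()
for k,xy in dict(L1=(.457,.356),L2=(.465,.273),s1=(.456,-.345),s2=(.455,-.281)).items(): print(k,disc(o,xy,.02,.032,.046))
print("nut",disc(o,(.66,.018),.012,.042,.052),"reader",disc(o,(.64,-.293),.04,.09,.104),"bottle",disc(o,(.543,.1805),.03,.08,.1),"cup",disc(o,(.541,-.178),.03,.044,.056))
crop("top",o["top"][0],160,100,480,300,2.4,"t33");crop("scene",o["scene"][0],100,60,460,400,1.75,"s33")
E
```

```text
72.6 j [ 0.64  0.01 -0.78  2.1   0.    1.04 -0.03] tcp [0.4249 0.022  0.2115] y [ 9.939e-01  1.105e-01 -2.000e-04] 6.34 z [-0.  0. -1.] F [-0.7 -0.2  0.8] M [ 0.06 -0.    0.02] w 0.0404
L1 [('top', array([0.4538, 0.3543]), 42, np.float64(0.0385)), ('scene', array([0.4591, 0.356 ]), 60, np.float64(0.038))]
L2 [('top', array([0.464 , 0.2724]), 41, np.float64(0.0383)), ('scene', array([0.4686, 0.2732]), 60, np.float64(0.0378))]
s1 [('top', array([ 0.454 , -0.3449]), 35, np.float64(0.0391)), ('scene', array([ 0.4585, -0.3435]), 82, np.float64(0.0373))]
s2 [('top', array([ 0.452 , -0.2811]), 38, np.float64(0.0395)), ('scene', array([ 0.4571, -0.2796]), 77, np.float64(0.0373))]
nut [('top', array([0.6582, 0.0167]), 41, np.float64(0.047)), ('scene', array([0.6623, 0.0192]), 69, np.float64(0.0457))] reader [('top', array([ 0.6359, -0.2921]), 125, np.float64(0.0981)), ('scene', array([ 0.6428, -0.2923]), 293, np.float64(0.0983))] bottle [('top', array([0.5406, 0.18  ]), 51, np.float64(0.0884)), ('scene', array([0.5461, 0.1813]), 75, np.float64(0.088))] cup [('top', array([ 0.5385, -0.1776]), 54, np.float64(0.0497)), ('scene', array([ 0.5425, -0.1777]), 109, np.float64(0.0485))]
```

View pics/t33.png

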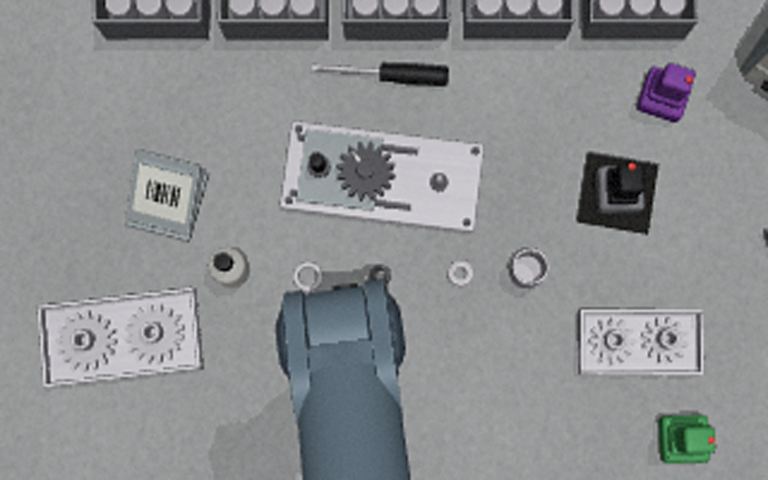

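View pics/s33.png

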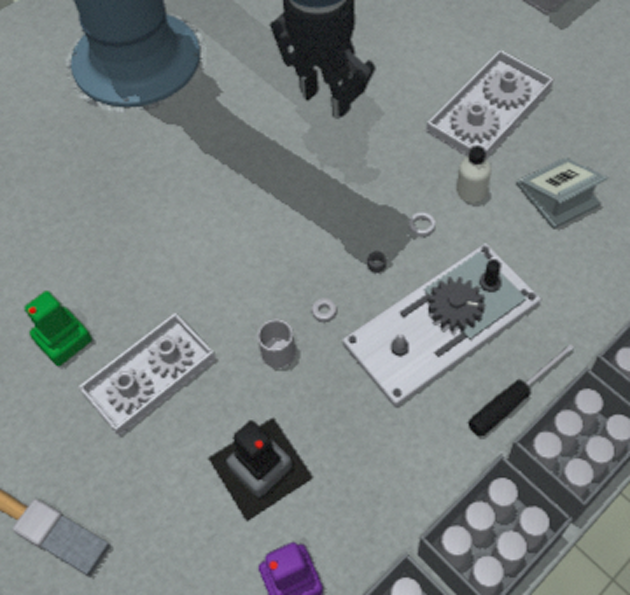

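```bash
python3 -c "
from bench import ticket
print(ticket.finish_job())"
```

```text
the job is handed in; nothing more can be done
None
```

The batch is sorted and the job is handed in at about 73 s. No verdict came back.

**Gear check:**
- I put a 12-tooth gear on the test post, hub up, and let go of it.
- I slid the master in to its stop. The axes measured 56.6 to 57.3 mm apart against a nominal 56 mm.
- I turned the gear about 61.5°. The white line on the master moved roughly 41–43° by eye, slightly under an eighth of a turn.

**Code reading:** With the gears still in mesh, I held the grey reader steady for over 2.6 s. By my card estimate it was 70 mm out, centred on the code and within 0.5° of the card's normal.

**Finish:** The last pictures show:
- two 12-tooth gears flat in the smaller tray
- two 16-tooth gears flat in the larger tray
- the reader upright on its mat
- the master fully back, about 90 mm from the post
- the oil bottle and pin cup where they started

**Things that disagreed or went off plan:**
- The two cameras differed by about 5 mm in x. I used their average, which matched where the gear actually seated on the post.
- The carriage started about 7 mm forward of fully back.
- One 16-tooth gear was knocked aside during the run, so I measured it again before picking it up.

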